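# Put the oral-history listening kit away

### The job

The interview lesson is over: put the kit away. Slide the charging tray's gate fully open, lay every voice recorder flat in a bay of its own, screen up and with its foot at the contact end where the gate will cover it, then slide the gate fully home over them; and hang every headset over the bar of the headphone rail, one cup on each side. Leave the coins, books and marker on the table where they are.

Things in the scene. Friction and masses are not known exactly. Their poses are not given: they have to be found in the camera images.
- tray: light grey charging tray, fixed, three flat open bays side by side. Origin on the table under the middle bay's centre; x runs along the bays to the end with charging contacts, y across them. Deck 16 mm high, x -68 to 120 mm, y +-140 mm; bays 118 (x) x 52 (y) mm, floor 8 mm above the table. Gate guides 6 mm thick, 48 mm high, at y = +-137 mm, from x = 8 to 120 mm
- bay0 (a point): centre of the floor of bay 0 (tray y = -78 mm), 8 mm above the table, axes as the tray's
- bay1 (a point): centre of the floor of bay 1 (tray y = 0 mm), 8 mm above the table, axes as the tray's
- bay2 (a point): centre of the floor of bay 2 (tray y = 78 mm), 8 mm above the table, axes as the tray's
- gate (a joint): travel of the retaining gate, a flat steel plate 40 mm (tray x) x 266 mm over all three bays, 38 to 42 mm above the table. 0 = home: it covers the last 40 mm of every bay, 4 mm above a docked recorder's foot. 0.05 (m) = fully open, at its stop, clear of the bays. It slides along tray +x to open, about 3 N friction, and stays where left
- gate_handle (a point): centre of the black fin on the gate, 14 mm (tray x) x 60 mm (tray y), from 42 to 68 mm above the table (this point 55 mm); it moves with the gate and is at tray x = 39 mm, y = 0 when home; axes as the tray's. Pinch it across its 14 mm, or push it
- rec0_mid (a point): voice recorder 0, grey, 110 x 46 x 26 mm, about 160 g, lying screen up; may be absent. Point at its centre, 13 mm above its underside; x along it towards the square foot end, y across its 46 mm width, z out of the screen. The other end (x -31 to -55 mm) is a rounded metal microphone grille, 36 mm wide, 22 mm thick
- rec0_foot (a point): centre of the foot end of recorder 0, 55 mm along x from its centre; absent with it
- rec1_mid (a point): voice recorder 1, grey, 110 x 46 x 26 mm, about 160 g, lying screen up; may be absent. Point at its centre, 13 mm above its underside; x along it towards the square foot end, y across its 46 mm width, z out of the screen. The other end (x -31 to -55 mm) is a rounded metal microphone grille, 36 mm wide, 22 mm thick
- rec1_foot (a point): centre of the foot end of recorder 1, 55 mm along x from its centre; absent with it
- rec2_mid (a point): voice recorder 2, grey, 110 x 46 x 26 mm, about 160 g, lying screen up; may be absent. Point at its centre, 13 mm above its underside; x along it towards the square foot end, y across its 46 mm width, z out of the screen. The other end (x -31 to -55 mm) is a rounded metal microphone grille, 36 mm wide, 22 mm thick
- rec2_foot (a point): centre of the foot end of recorder 2, 55 mm along x from its centre; absent with it
- bar (a point): middle of the headphone rail's bar, on its axis: a fixed steel bar 22 mm thick along this point's y, 149 mm above the table (top at 160 mm), 240 mm clear between two flat posts (30 x 8 mm, 164 mm high) on a 150 x 270 x 10 mm base plate; x level across the bar, z up
- headset0_band (a point): rigid wireless headset 0, about 220 g, standing on its two ear cups, 150 mm wide and high. Point at the centre of the level top part of its headband (46 mm along x, 30 mm across y, 16 mm thick), 142 mm above the cups' feet. x from cup to cup, y across the band, z up. Cups 62 mm along y, 66 mm high, with a clear gap of 74 mm between them
- headset1_band (a point): rigid wireless headset 1, about 220 g, standing on its two ear cups, 150 mm wide and high. Point at the centre of the level top part of its headband (46 mm along x, 30 mm across y, 16 mm thick), 142 mm above the cups' feet. x from cup to cup, y across the band, z up. Cups 62 mm along y, 66 mm high, with a clear gap of 74 mm between them
- coin_tub: clear tub of coins, 124 mm wide, 115 mm high, origin under its centre; leave alone
- books: two stacked books, 190 x 130 x 44 mm, origin under the centre; leave alone
- coin_stack: small stack of coins, 24 mm wide, 14 mm high; leave alone
- marker: marker pen lying on the table, 138 mm long, 15 mm thick; leave alone
Things that resemble listed ones, but are neither listed nor needed, are in the scene too. Leave any green look-alike of the part that bears headset0_band alone.

How it is judged:
By the outcome, as a careful person would: the job done as asked, in the order asked, and still so for the second after the job is handed in, with the robot touching nothing.
Of rec0, rec1, rec2 only 2 to 3 are there at a start; the rules pass over those that are not, and their reading is None.
At some moment in a run one of rec0, rec1, rec2 may be knocked a few centimetres aside while the robot is not near it.
It also fails if it takes over 208 s, if anything falls off the work surface, if the arm or the gripper's body presses on something with over 40 N, if the wrist force passes 120 N, or if a joint passes its speed limit or range.

### The arm

A 6-joint arm with a two-finger parallel gripper is mounted at the origin on the work surface. World frame = base frame: x ahead of the robot, y to its left, z up, the work surface at z = 0. Lengths are in m, angles in rad, forces in N, time in s.
With the tool pointing down it reaches from about 0.35 to 0.975 m from the base axis. Payload 4.9 kg.
Tool frame: the origin (TCP) lies at the centre of the arm's flange, where the gripper is bolted on; the fingertips stand 173 mm ahead of it and the grasp point (between the pads) lies 155 mm ahead of it (ctrl.finger_overhang is the distance from the TCP to the fingertips, in m); z points along the fingers, y is the direction in which the jaws open and shut (so a half turn about z gives the same grasp; the last joint's range is limited). The gripper opens to 85 mm and grips with 20 to 120 N. Pads are 22 mm wide; open, the fingers measure 114 mm over their backs; the gripper's body (76 mm by 85 mm) begins 54 mm behind the grasp point. The pads swing forward as they close: fully open they stand 13 mm farther back than shut.
Start: joints at [1.214, 0.053, 1.613, -0, 1.476, -0.119], TCP at [0.147, 0.607, 0.405] pointing down, gripper open.
Joint ranges: [-3.01, 3.01], [-1.01, 2.22], [0.06, 2.58], [-1.02, 4.17], [0.09, 2.62], [-3.14, 3.14]. Speed limits (rad/s): [2.57, 2.57, 3.14, 3.14, 3.14, 3.14].

### API

Orientations are given as a rotation vector (axis times angle).
In Python, from station import ctrl, eyes, spotter gives the robot as it stands.
- The arm moves only by the shell command python3 -m crank 'ROWS' [FORCE]. ROWS is JSON, a list of rows, each a list of 7 numbers: the turn, a rotation vector about the tool's x, y, z in rad, then the shift along the tool's x, y, z in mm, then the closure, from -1 (fully open) to 1 (shut). A call has 1 to 8 rows; each row shifts and turns the pose as measured when the row begins, along the tool's axes as they then stand; what a row does not reach is not made up. A row lasts 1/12 s, in which the tool goes at most 41.7 mm and 7.16 degrees, less where a joint would pass 70% of its speed; a pose out of reach is approached as far as the arm can. A call is refused whole if a number of a shift passes 41.7 or a number of a turn 0.125, either way. A call with a gripper value outside its range is refused whole. The fingers move at their own pace and stop on an object; FORCE is the grip in N (left out, the last holds). Time passes only in rows, so rows that do not move let the fingers close. It gives the time, the measured TCP pose, the force and the opening at its end, in the units of the state.
- ctrl.get_obs(): the state, without advancing time (a new reading comes with each control period).
- eyes.get_image(name): name is "scene" or "side" or "wrist"; returns a dict with "image" (384x512x3 uint8, red, green, blue), "vertical_fov" (degrees; the focal length in pixels is half the picture's height over the tangent of half this angle, whatever the lens; pixels are square), "cx", "cy" (the principal point, pixels), "rvec" (rotation vector, rad) and "tvec" (3), from world to camera coordinates, as OpenCV has them; the wrist camera has in their place "mount" (4x4, takes a point from camera to tool coordinates, whose origin is the TCP and whose axes are the flange's). Camera axes: x right, y down, z forward; pixel columns grow to the right and rows downward; lengths in m; the calibration is good to about 2 mm. The wrist camera is an equidistant fisheye: a pixel r from the principal point sees the ray r / f radians off the axis. A picture is of the moment at which its call begins: read the wrist's pose just before it. There is no depth.
- ctrl.finish_job(): hands the job in, once; it reports no verdict.
Trained networks look in a picture, given as the dict that the camera call returned (one of the last four; its "shot" number tells which), for a name from the list of things; names that differ only in an ending like _2 or _b are one class to them, and where a whole thing is asked for, a point or a joint stands for the part that bears it (a point fixed in the world has none). Each returns a list of dicts, best first, with "confidence" (0 to 1); they miss things now and then, are a little off and sometimes report something else, mostly with a low value. They report only what shows in the picture. A call takes as long as a camera call. They do not tell look-alikes from the thing itself.
- spotter.look_for(query, picture): "centre" ([x, y, z] in m, in world coordinates, good to about 4 mm: the middle of the surface that is visible of it).
- spotter.outline_of(query, picture): "region" (384x512 bool, what is visible of it).
- spotter.mark_of(query, picture): "centre" ([x, y, z] in m, in world coordinates, good to about 4 mm: a listed point, or the origin of a listed thing).
The state is a dict: "t": time; "q": joint angles; "dq": joint speeds; "effort": joint torques, N m; "tool_pos": TCP position; "tool_rot": TCP orientation; "contact_force": force on the tool from outside, world axes, zero at the start; "wrist_torque": the same for the moment, N m; "opening": finger opening in m.
Only numpy, scipy, OpenCV 4.12 (cv2) and the standard library are available. Lean on these libraries where they do the work, as an engineer would, in place of code of your own. Each camera call takes 0.05 s, during which the arm holds its last target.

## Working session

There is one attempt and no reset: what is moved stays moved. The work goes in short steps, Python scripts to look and compute and a shell command to move; the robot and the scene stay as the last step left them, time stands still between calls to the robot, and variables do not carry over. Pictures are saved under pics/ and viewed, and the job is handed in when it is done.

```bash
ls; mkdir -p pics
cat > h.py <<'E'
import numpy as np,cv2
from scipy.spatial.transform import Rotation as R
from station import ctrl,eyes,spotter
def save(name,img):
    cv2.imwrite('pics/'+name+'.png',img[:,:,::-1])
def obs():
    o=ctrl.get_obs(); print('t',round(o['t'],2),'pos',np.round(o['tool_pos'],4),'rot',np.round(o['tool_rot'],3),'F',np.round(o['contact_force'],1),'open',round(o['opening'],4),'q',np.round(o['q'],2)); return o
E
python3 - <<'E'
from h import *
o=obs()
for n in ['scene','side','wrist']:
    p=eyes.get_image(n); save('a_'+n,p['image']); print(n,{k:(np.round(v,3).tolist() if k!='image' else 0) for k,v in p.items()})
    for q in ['tray','gate_handle','rec0_mid','rec0_foot','bar','headset0_band','coin_tub','books','coin_stack','marker','bay0','bay1','bay2']:
        try:
            r=spotter.mark_of(q,p); print(q,[(round(d['confidence'],2),np.round(d['centre'],3).tolist()) for d in r])
        except Exception as e: print(q,e)
E
```

```text
pics
t 0.0 pos [0.1471 0.6072 0.4035] rot [-3.730e-01 -3.119e+00  3.000e-03] F [ 0.   0.  -0.3] open 0.0852 q [ 1.21  0.05  1.61 -0.    1.48 -0.12]
scene {'image': 0, 'vertical_fov': 56.278, 'cx': 255.332, 'cy': 190.265, 'rvec': [2.311, 0.923, -0.304], 'tvec': [-0.328, -0.207, 1.538], 'shot': 1}
tray [(0.79, [0.568, -0.002, 0.002])]
gate_handle [(0.78, [0.57, 0.041, 0.056])]
rec0_mid [(0.86, [0.525, 0.251, 0.01]), (0.7, [0.564, 0.044, 0.054]), (0.53, [0.619, -0.309, 0.15])]
rec0_foot [(0.51, [0.513, 0.308, 0.014])]
bar [(0.79, [0.62, -0.309, 0.152])]
headset0_band [(0.91, [0.194, -0.336, 0.14]), (0.89, [0.43, -0.541, 0.142]), (0.68, [0.23, 0.286, 0.14]), (0.67, [0.397, -0.184, 0.138]), (0.66, [0.622, -0.581, 0.145]), (0.4, [0.485, 0.515, 0.003])]
coin_tub [(0.72, [0.801, 0.091, 0.002]), (0.48, [0.785, -0.086, -0.003])]
books [(0.9, [0.488, 0.515, 0.002])]
coin_stack [(0.55, [0.785, -0.087, -0.005])]
marker [(0.59, [0.744, 0.331, -0.002])]
bay0 [(0.98, [0.644, 0.006, 0.01]), (0.91, [0.494, -0.006, 0.01]), (0.81, [0.568, -0.002, 0.006])]
bay1 [(0.98, [0.644, 0.006, 0.01]), (0.91, [0.49
[... 1353 characters left out ...]
65.706, 'cx': 254.66, 'cy': 195.146, 'mount': [[0.001, -0.944, -0.329, 0.084], [1.0, 0.001, 0.001, -0.001], [-0.001, -0.329, 0.944, 0.03], [0.0, 0.0, 0.0, 1.0]], 'shot': 3}
tray []
gate_handle []
rec0_mid [(0.76, [0.52, 0.251, 0.012])]
rec0_foot [(0.94, [0.513, 0.307, 0.014])]
bar []
headset0_band [(0.76, [0.227, 0.288, 0.14])]
coin_tub []
books [(0.9, [0.489, 0.517, -0.003])]
coin_stack []
marker []
bay0 [(0.98, [0.492, -0.001, 0.008]), (0.47, [0.519, 0.25, 0.011]), (0.28, [0.511, 0.307, 0.017])]
bay1 [(0.98, [0.492, -0.001, 0.008]), (0.47, [0.519, 0.25, 0.011]), (0.28, [0.511, 0.307, 0.017])]
bay2 [(0.98, [0.492, -0.001, 0.008]), (0.47, [0.519, 0.25, 0.011]), (0.28, [0.511, 0.307, 0.017])]
```

View pics/a_scene.png

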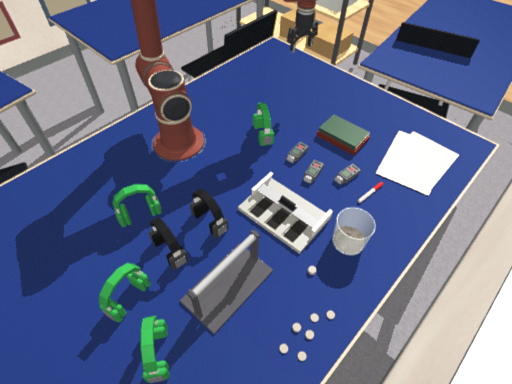

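View pics/a_side.png

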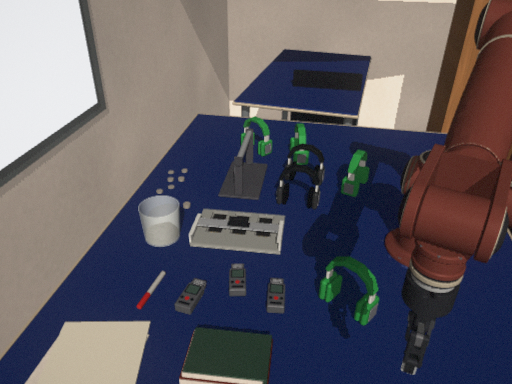

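View pics/a_wrist.png

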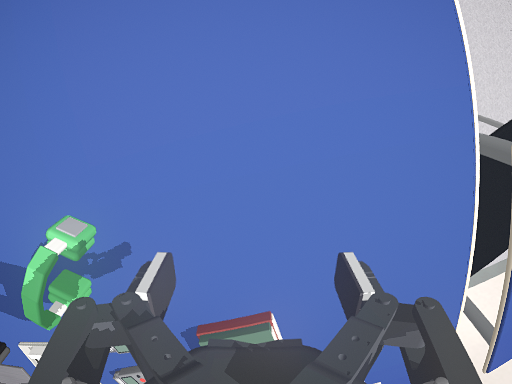

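```bash
cat >> h.py <<'E'
def K(p):
    f=p['image'].shape[0]/2/np.tan(np.radians(p['vertical_fov']/2)); return f,np.array([[f,0,p['cx']],[0,f,p['cy']],[0,0,1.]])
def proj(p,X):
    return cv2.projectPoints(np.atleast_2d(np.array(X,float)),np.array(p['rvec']),np.array(p['tvec']),K(p)[1],None)[0].reshape(-1,2)
def unproj(p,uv,z):
    f,k=K(p); Rm=cv2.Rodrigues(np.array(p['rvec'],float))[0]; c=-Rm.T@np.array(p['tvec'])
    uv=np.atleast_2d(uv).astype(float)
    d=np.c_[(uv[:,0]-p['cx'])/f,(uv[:,1]-p['cy'])/f,np.ones(len(uv))]@Rm
    return c+d*((z-c[2])/d[:,2])[:,None]
def crop(p,name,x0,y0,x1,y1,s):
    save(name,cv2.resize(p['image'][y0:y1,x0:x1],None,fx=s,fy=s,interpolation=cv2.INTER_CUBIC))
E
python3 - <<'E'
from h import *
p=eyes.get_image('scene'); crop(p,'b_scene',90,90,390,290,2.6); crop(p,'b_rec',270,130,380,200,7)
for q in ['rec0_mid','headset0_band']:
    for d in spotter.outline_of(q,p):
        m=d['region']; ys,xs=np.nonzero(m); print('scene',q,round(d['confidence'],2),m.sum(),xs.mean().round(),ys.mean().round(),p['image'][m].mean(0).round())
print(proj(p,[[0.397,-.184,.142],[.43,-.541,.142],[.525,.25,.01]]).round())
p=eyes.get_image('side'); crop(p,'b_side',150,100,390,320,2.7); crop(p,'b_recs',165,250,300,320,5.8)
for q in ['rec0_mid','headset0_band']:
    for d in spotter.outline_of(q,p):
        m=d['region']; ys,xs=np.nonzero(m); print('side',q,round(d['confidence'],2),m.sum(),xs.mean().round(),ys.mean().round(),p['image'][m].mean(0).round())
E
```

```text
scene rec0_mid 0.82 240 314.0 170.0 [134. 134. 132.]
scene rec0_mid 0.16 128 370.0 192.0 [206. 161. 162.]
scene headset0_band 0.98 920 209.0 211.0 [49. 50. 55.]
scene headset0_band 0.88 1194 120.0 290.0 [ 57. 147.  77.]
scene headset0_band 0.84 584 263.0 125.0 [ 63. 128.  78.]
scene headset0_band 0.82 796 134.0 202.0 [ 54. 139.  72.]
[[206. 197.]
 [117. 277.]
 [312. 173.]]
side rec0_mid 0.91 524 237.0 280.0 [69. 67. 68.]
side headset0_band 0.96 830 355.0 174.0 [45. 89. 54.]
side headset0_band 0.93 568 259.0 135.0 [ 58. 107.  71.]
side headset0_band 0.76 1765 351.0 288.0 [38. 89. 50.]
side headset0_band 0.68 734 299.0 186.0 [35. 36. 38.]
side headset0_band 0.58 407 299.0 144.0 [ 52. 105.  62.]
```

View pics/b_scene.png

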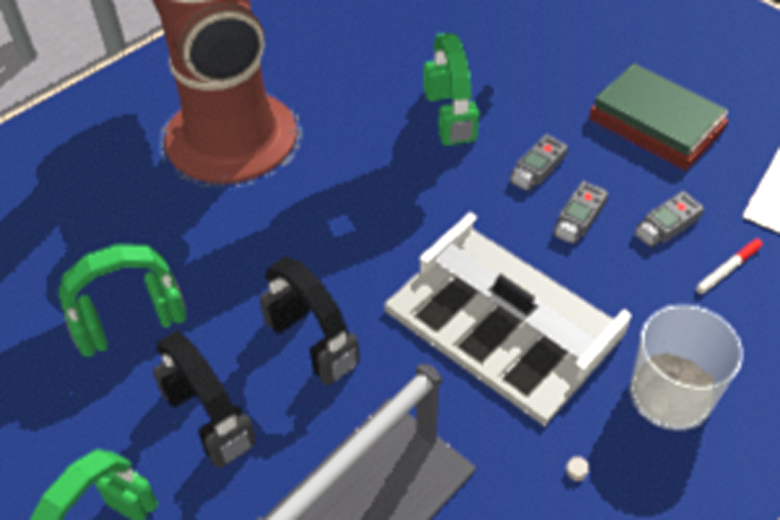

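View pics/b_rec.png

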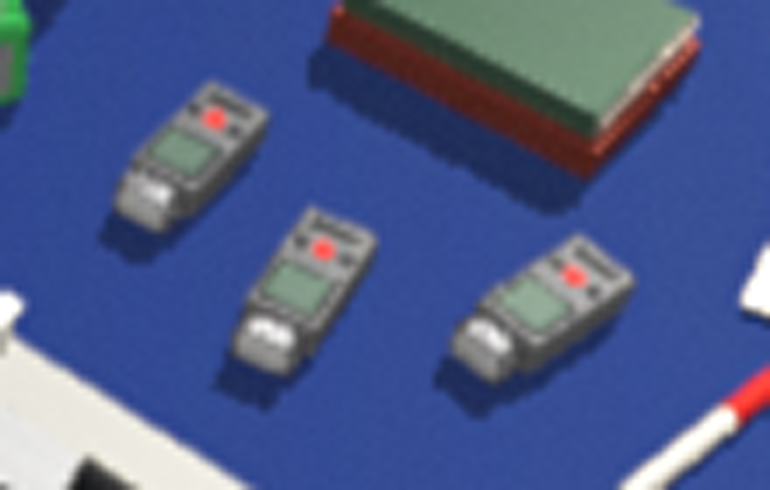

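View pics/b_side.png

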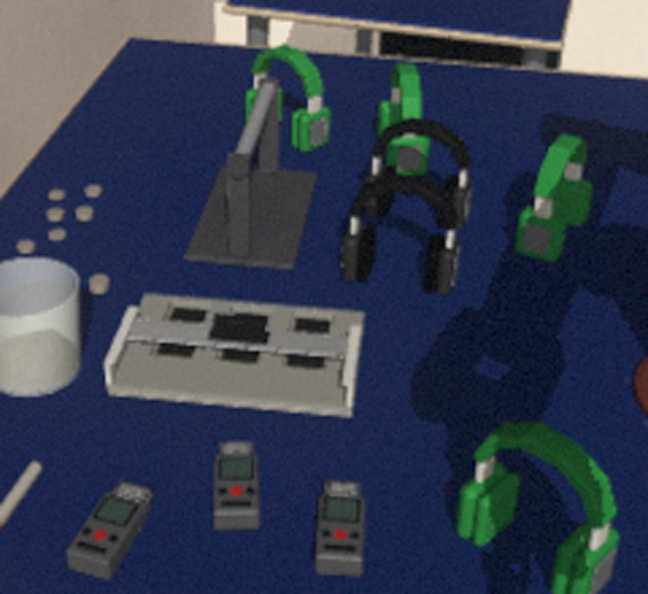

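View pics/b_recs.png

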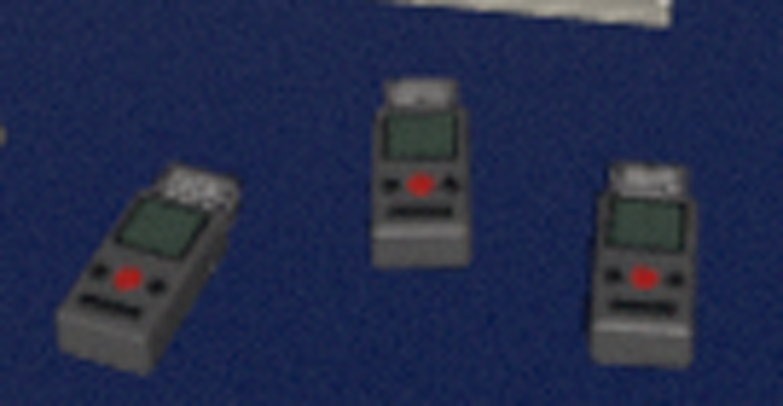

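```bash
cat >> h.py <<'E'
def plan(target,ydir,o=None):
    """tool down, tool y along ydir (world xy) or its opposite; prints turn in tool axes (rad) and shift in tool axes (mm) now and after turn"""
    o=o or ctrl.get_obs(); Rc=R.from_rotvec(o['tool_rot']).as_matrix()
    best=None
    for s in (1,-1):
        y=np.array([*(s*np.array(ydir,float)),0]); y/=np.linalg.norm(y); z=np.array([0,0,-1.]); x=np.cross(y,z)
        Rt=np.c_[x,y,z]; rv=R.from_matrix(Rc.T@Rt).as_rotvec()
        if best is None or np.linalg.norm(rv)<np.linalg.norm(best[0]): best=(rv,Rt)
    d=(np.array(target)-o['tool_pos'])*1000
    print('turn',np.round(best[0],3),'rows',np.ceil(np.abs(best[0]).max()/.12),'shift now',np.round(Rc.T@d,1),'shift after',np.round(best[1].T@d,1),'dist',round(np.linalg.norm(d),1))
E
python3 - <<'E'
from h import *
o=obs()
A={}
for k in range(4):
  for n in ['scene','side']:
    p=eyes.get_image(n)
    for q in ['tray','gate_handle','bar','bay0','headset0_band']+(['rec0_mid','rec0_foot']):
        for d in spotter.mark_of(q,p):
            if d['confidence']>.3: A.setdefault((n,q),[]).append(d['centre'])
for k,v in A.items():
    v=np.array(v); v=v[np.lexsort((v[:,1].round(1),v[:,0].round(2)))]; print(k); print(v.round(4).tolist())
# bar ends
plan([.565,.037,.30],[-.08,.997],o)
E
```

```text
t 2.4 pos [0.1472 0.6074 0.4047] rot [ 0.373  3.119 -0.   ] F [-0.3  0.8  0.2] open 0.0853 q [ 1.21  0.05  1.61 -0.    1.48 -0.12]
('scene', 'tray')
[[0.5699, 0.0014, 0.0025], [0.569, -0.0001, 0.0002], [0.5707, 0.0013, 0.0023], [0.5716, -0.0007, -0.0014]]
('scene', 'gate_handle')
[[0.5704, 0.0419, 0.0586], [0.5704, 0.041, 0.0547], [0.5707, 0.0419, 0.0544], [0.5685, 0.0409, 0.0567]]
('scene', 'bar')
[[0.4929, 0.0001, 0.0117], [0.6175, -0.3087, 0.1506], [0.6186, -0.3083, 0.1495], [0.618, -0.3094, 0.1502], [0.6183, -0.3115, 0.1515], [0.7835, -0.0869, -0.0027], [0.8041, 0.0896, 0.0007]]
('scene', 'bay0')
[[0.3952, -0.1835, 0.1389], [0.3964, -0.1846, 0.1411], [0.4935, -0.0051, 0.0099], [0.4949, -0.0048, 0.0077], [0.4941, -0.0039, 0.0082], [0.494, -0.0042, 0.0093], [0.486, 0.515, 0.0019], [0.5684, -0.0011, 0.0083], [0.5654, -0.0006, 0.0082], [0.5661, -0.0015, 0.0088], [0.5667, -0.0015, 0.008], [0.6278, 0.3392, 0.015], [0.6446, 0.0087, 0.0072], [0.6415, 0.0037, 0.0091], [0.6423, 0.0069, 0.01], [0.6401, 0.3942, 0.0128], [0.6469, 0.0065, 0.0091]]
('scene', 'headset0_band')
[[0.1935, -0.3366, 
[... 2041 characters left out ...]
1804, 0.1451], [0.4036, 0.3475, 0.0125], [0.4282, -0.5467, 0.1409], [0.4271, -0.5489, 0.1405], [0.4274, -0.5451, 0.1407], [0.4286, -0.5471, 0.1422], [0.621, -0.5833, 0.1442], [0.6224, -0.5832, 0.1428], [0.6231, -0.5812, 0.1383], [0.6261, -0.5824, 0.1405], [0.8081, 0.0906, -0.0023]]
('side', 'rec0_mid')
[[0.5229, 0.2512, 0.0122], [0.5238, 0.2524, 0.0123], [0.5232, 0.2548, 0.0125], [0.5265, 0.2539, 0.0085], [0.65, 0.0069, 0.008]]
('side', 'rec0_foot')
[[0.4935, -0.0058, 0.0035], [0.5092, 0.3064, 0.0119], [0.5087, 0.3066, 0.0143], [0.5117, 0.3047, 0.0133], [0.5079, 0.304, 0.0151]]
turn [-0.     0.    -0.318] rows 3.0 shift now [-540.4 -455.9  104.7] shift after [-370.8 -602.   104.7] dist 714.7
```

```bash
python3 -m crank '[[0,0,-0.106,0,0,0,-1],[0,0,-0.106,0,0,0,-1],[0,0,-0.106,0,0,0,-1],[0,0,0,-20,-33,0,-1],[0,0,0,-20,-33,0,-1],[0,0,0,-20,-33,0,-1],[0,0,0,-20,-33,0,-1],[0,0,0,-20,-33,0,-1]]'; python3 -m crank '[[0,0,0,-20,-33,0,-1],[0,0,0,-20,-33,0,-1],[0,0,0,-20,-33,0,-1],[0,0,0,-20,-33,0,-1],[0,0,0,-20,-33,0,-1],[0,0,0,-20,-33,0,-1],[0,0,0,-20,-33,0,-1],[0,0,0,-20,-33,0,-1]]'; python3 -c "
from h import *
o=obs();plan([.5655,.039,.30],[-.077,.997],o)"
```

```text
t: 6.27
tool_pos: [0.2624, 0.4522, 0.4036]
tool_rot: [0.171, -3.136, -0.003]
contact_force: [0.7, 0.6, 0.0]
opening: 0.0856
t: 6.93
tool_pos: [0.4556, 0.1939, 0.4053]
tool_rot: [-0.176, 3.131, 0.008]
contact_force: [1.0, 0.5, 0.6]
opening: 0.0853
t 6.93 pos [0.4556 0.1939 0.4053] rot [-0.176  3.131  0.008] F [1.  0.5 0.6] open 0.0853 q [ 0.25 -0.27  1.91  0.    1.49 -1.43]
turn [0.005 0.006 0.035] rows 1.0 shift now [ -91.2 -166.7  105.1] shift after [ -97.6 -162.9  105.3] dist 217.1
```

```bash
python3 -m crank '[[0.005,0.006,0.035,-18,-30,10,-1],[0,0,0,-19,-31,15,-1],[0,0,0,-19,-31,20,-1],[0,0,0,-19,-31,20,-1],[0,0,0,-19,-31,20,-1],[0,0,0,0,0,0,-1]]'
python3 - <<'E'
from h import *
o=obs();plan([.5655,.039,.222],[-.077,.997],o)
p=eyes.get_image('wrist'); save('c_wrist',p['image'])
for q in ['tray','gate_handle','bay0','rec0_mid','rec1_mid','rec2_mid','rec0_foot','rec1_foot']:
    print(q,[(round(d['confidence'],2),np.round(d['centre'],3).tolist()) for d in spotter.mark_of(q,p)])
E
```

```text
t: 7.43
tool_pos: [0.5678, 0.0371, 0.324]
tool_rot: [-0.106, 3.128, -0.001]
contact_force: [-1.5, 0.4, -0.0]
opening: 0.0853
t 7.43 pos [0.5678 0.0371 0.324 ] rot [-1.060e-01  3.128e+00 -1.000e-03] F [-1.5  0.4 -0. ] open 0.0853 q [-0.07 -0.02  1.82  0.    1.33 -1.7 ]
turn [-0.001  0.012 -0.009] rows 1.0 shift now [  3.4   2.1 102. ] shift after [  2.1   2.  102. ] dist 102.0
tray [(0.96, [0.57, 0.004, 0.001])]
gate_handle [(0.56, [0.571, 0.036, 0.056])]
bay0 [(0.95, [0.648, 0.008, 0.007]), (0.84, [0.491, -0.004, 0.006]), (0.73, [0.57, -0.003, 0.007]), (0.71, [0.742, 0.333, -0.003])]
rec0_mid [(0.81, [0.52, 0.25, 0.013])]
rec1_mid [(0.71, [0.41, 0.292, 0.014])]
rec2_mid [(0.65, [0.63, 0.337, 0.012])]
rec0_foot [(0.78, [0.512, 0.303, 0.014]), (0.42, [0.63, 0.335, 0.014])]
rec1_foot []
```

View pics/c_wrist.png

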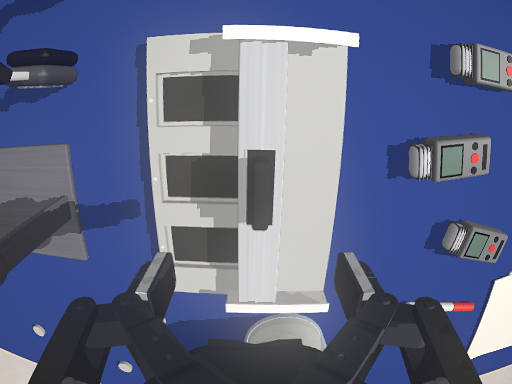

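```bash
python3 -m crank '[[0,0.012,-0.009,2,2,25,-1],[0,0,0,0,0,30,-1],[0,0,0,0,0,30,-1],[0,0,0,0,0,17,-1],[0,0,0,0,0,0,1],[0,0,0,0,0,0,1],[0,0,0,0,0,0,1],[0,0,0,0,0,0,1]]' 40;  python3 - <<'E'
from h import *
o=obs();plan([.5655,.039,.222],[-.077,.997],o)
p=eyes.get_image('wrist'); save('d_wrist',p['image'])
E
```

```text
t: 8.55
tool_pos: [0.5667, 0.0493, 0.2336]
tool_rot: [-0.143, 3.115, -0.002]
contact_force: [0.3, -0.7, -0.8]
opening: 0.0387
t 8.55 pos [0.5667 0.0493 0.2336] rot [-1.430e-01  3.115e+00 -2.000e-03] F [ 0.3 -0.7 -0.8] open 0.0387 q [-0.04  0.08  1.88  0.    1.15 -1.71]
turn [-0.002  0.023  0.015] rows 1.0 shift now [  2.4 -10.1  11.6] shift after [  2.  -10.1  11.6] dist 15.6
```

View pics/d_wrist.png

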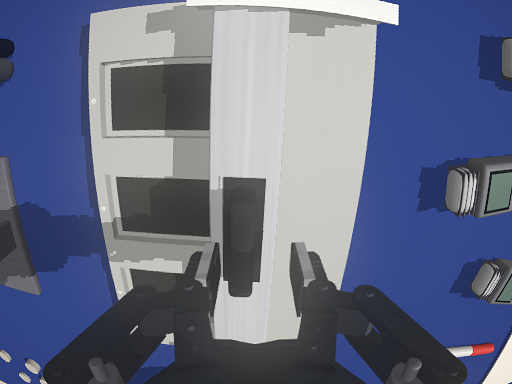

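```bash
python3 -m crank '[[0,0.02,0.015,2,-10,6,0],[0,0,0,0,0,5,0]]' 40;  python3 -c "
from h import *
o=obs();plan([.5655,.039,.222],[-.077,.997],o)"
```

```text
t: 8.77
tool_pos: [0.5675, 0.0386, 0.2265]
tool_rot: [-0.12, 3.13, -0.005]
contact_force: [0.1, -0.2, -0.7]
opening: 0.0427
t 8.77 pos [0.5675 0.0386 0.2265] rot [-0.12   3.13  -0.005] F [ 0.1 -0.2 -0.7] open 0.0427 q [-0.06  0.1   1.88 -0.    1.15 -1.71]
turn [-0.003  0.009 -0.001] rows 1.0 shift now [2.  0.6 4.5] shift after [1.9 0.6 4.5] dist 5.0
```

```bash
python3 -m crank '[[0,0.009,0,0,0,5,0.3],[0,0,0,0,0,0,1],[0,0,0,0,0,0,1],[0,0,0,0,0,0,1],[0,0,0,0,0,0,1],[0,0,0,0,0,0,1]]' 40;  python3 -c "
from h import *
o=obs();plan([.5655,.039,.222],[-.077,.997],o)"
```

```text
t: 9.27
tool_pos: [0.5677, 0.0387, 0.2214]
tool_rot: [0.109, -3.138, -0.004]
contact_force: [0.1, 0.2, 1.0]
opening: 0.0131
t 9.27 pos [0.5677 0.0387 0.2214] rot [ 0.109 -3.138 -0.004] F [0.1 0.2 1. ] open 0.0131 q [-0.06  0.11  1.88  0.    1.16 -1.7 ]
turn [ 0.003 -0.002 -0.008] rows 1.0 shift now [ 2.2  0.4 -0.6] shift after [ 2.2  0.5 -0.6] dist 2.3
```

```bash
python3 -m crank '[[0,0,0,0,9,0,1],[0,0,0,0,10,0,1],[0,0,0,0,10,0,1],[0,0,0,0,10,0,1],[0,0,0,0,10,0,1],[0,0,0,0,4,0,1],[0,0,0,0,3,0,1]]';  python3 -c "
from h import *
o=obs();plan([.5655-.077*.05,.039+.05,.222],[-.077,.997],o)"
```

```text
t: 9.85
tool_pos: [0.5647, 0.0933, 0.2213]
tool_rot: [-0.113, 3.138, -0.037]
contact_force: [2.0, -21.6, 0.4]
opening: 0.0132
t 9.85 pos [0.5647 0.0933 0.2213] rot [-0.113  3.138 -0.037] F [  2.  -21.6   0.4] open 0.0132 q [ 0.04  0.11  1.87 -0.03  1.15 -1.59]
turn [-0.024 -0.    -0.005] rows 1.0 shift now [ 3.3 -4.1 -0.6] shift after [ 3.3 -4.1 -0.7] dist 5.3
```

```bash
python3 -m crank '[[-0.024,0,0,0,-2,0,1],[0,0,0,0,0,0,0.3],[0,0,0,0,0,0,-0.2],[0,0,0,0,0,0,-0.2],[0,0,0,0,0,-20,-0.2],[0,0,0,0,0,-35,-1],[0,0,0,0,0,-35,-1],[0,0,0,0,0,0,-1]]';  python3 - <<'E'
from h import *
o=obs()
p=eyes.get_image('wrist'); save('e_wrist',p['image'])
for q in ['tray','gate_handle','bay0','rec0_mid','rec1_mid','rec2_mid','rec0_foot','rec1_foot','rec2_foot']:
    print(q,[(round(d['confidence'],2),np.round(d['centre'],3).tolist()) for d in spotter.mark_of(q,p)])
E
```

```text
t: 10.52
tool_pos: [0.5625, 0.0976, 0.3103]
tool_rot: [0.129, -3.127, 0.001]
contact_force: [1.4, 0.1, 1.4]
opening: 0.0841
t 10.52 pos [0.5625 0.0976 0.3103] rot [ 1.290e-01 -3.127e+00  1.000e-03] F [1.4 0.1 1.4] open 0.0841 q [ 0.04  0.    1.82 -0.    1.33 -1.61]
tray [(0.74, [0.569, 0.002, 0.003])]
gate_handle [(0.8, [0.567, 0.088, 0.057])]
bay0 [(0.79, [0.646, 0.005, 0.008]), (0.66, [0.568, 0.002, 0.003]), (0.59, [0.492, -0.005, 0.007])]
rec0_mid [(0.97, [0.519, 0.254, 0.013])]
rec1_mid [(0.56, [0.411, 0.288, 0.012])]
rec2_mid [(0.82, [0.632, 0.339, 0.014])]
rec0_foot [(0.93, [0.508, 0.306, 0.014])]
rec1_foot [(0.56, [0.399, 0.349, 0.015])]
rec2_foot [(0.67, [0.639, 0.39, 0.012]), (0.62, [0.803, 0.093, -0.002])]
```

View pics/e_wrist.png

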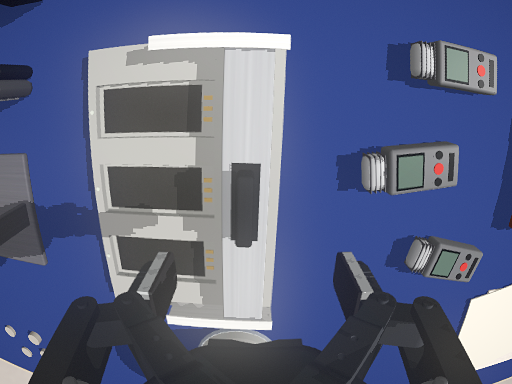

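```bash
python3 -m crank '[[0,0,0.12,0,30,0,-1],[0,0,0.12,0,30,0,-1],[0,0,0.12,0,30,0,-1],[0,0,0.12,0,20,0,-1],[0,0,0.12,0,10,0,-1],[0,0,0.12,0,0,0,-1],[0,0,0.12,0,0,0,-1],[0,0,0.12,0,0,0,-1]]'; python3 -m crank '[[0,0,0.12,0,0,0,-1],[0,0,0.12,0,0,0,-1],[0,0,0.12,0,0,0,-1],[0,0,0.1,0,0,0,-1],[0,0,0,0,0,0,-1]]'; python3 -c "
from h import *
o=obs();plan([.522,.252,.29],[.976,.217],o)"
```

```text
t: 11.68
tool_pos: [0.5742, 0.2187, 0.2967]
tool_rot: [-1.381, -2.793, 0.026]
contact_force: [-0.0, -1.0, -0.8]
opening: 0.0854
t: 12.1
tool_pos: [0.5741, 0.2188, 0.2939]
tool_rot: [-2.011, -2.382, 0.04]
contact_force: [-0.0, -0.2, -0.5]
opening: 0.0852
t 12.1 pos [0.5741 0.2188 0.2939] rot [-2.011 -2.382  0.04 ] F [-0.  -0.2 -0.5] open 0.0852 q [0.24 0.13 1.72 0.   1.32 0.07]
turn [-0.035 -0.003 -0.05 ] rows 1.0 shift now [ 41.4 -45.6   5.6] shift after [ 43.7 -43.6   3.9] dist 61.8
```

```bash
python3 -m crank '[[-0.035,0,-0.05,13,-13,2,-1],[0,0,0,15,-15,2,-1],[0,0,0,15,-15,0,-1],[0,0,0,0,0,0,-1]]'
python3 - <<'E'
from h import *
o=obs()
p=eyes.get_image('wrist'); save('f_wrist',p['image'])
for q in ['rec0_mid','rec0_foot']:
    print(q,[(round(d['confidence'],2),np.round(d['centre'],4).tolist()) for d in spotter.mark_of(q,p)])
p=eyes.get_image('scene')
for q in ['rec0_mid','rec0_foot','rec1_mid','rec1_foot','rec2_mid','rec2_foot']:
    print(q,[(round(d['confidence'],2),np.round(d['centre'],4).tolist()) for d in spotter.mark_of(q,p)])
plan([.522,.252,.18],[.976,.217],o)
E
```

```text
t: 12.43
tool_pos: [0.5224, 0.2519, 0.2888]
tool_rot: [-1.952, -2.459, -0.003]
contact_force: [0.2, -0.7, -0.1]
opening: 0.0852
t 12.43 pos [0.5224 0.2519 0.2888] rot [-1.952 -2.459 -0.003] F [ 0.2 -0.7 -0.1] open 0.0852 q [0.32 0.05 1.82 0.   1.28 0.09]
rec0_mid [(0.58, [0.519, 0.2509, 0.0117])]
rec0_foot [(0.63, [0.5113, 0.3056, 0.0135])]
rec0_mid [(0.72, [0.5252, 0.252, 0.0089])]
rec0_foot [(0.81, [0.5118, 0.3033, 0.0118])]
rec1_mid [(0.56, [0.4076, 0.2921, 0.0127]), (0.56, [0.6419, 0.0066, 0.0079])]
rec1_foot []
rec2_mid [(0.71, [0.6327, 0.3393, 0.0141])]
rec2_foot [(0.87, [0.6393, 0.3928, 0.0133])]
turn [ 0.    -0.003  0.01 ] rows 1.0 shift now [-1.000e-01 -4.000e-01  1.088e+02] shift after [  0.2  -0.4 108.8] dist 108.8
```

View pics/f_wrist.png

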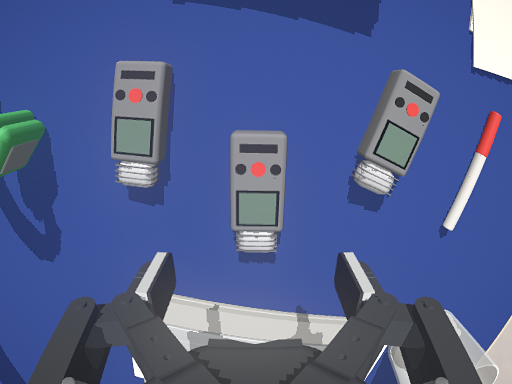

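```bash
cat >> h.py <<'E'
def wunproj(p,o,uv,z):
    f=K(p)[0]; uv=np.atleast_2d(uv).astype(float); d=uv-[p['cx'],p['cy']]; r=np.linalg.norm(d,axis=1); th=r/f
    s=np.where(r>0,np.sin(th)/np.maximum(r,1e-9),0)
    ray=np.c_[d*s[:,None],np.cos(th)]
    M=np.array(p['mount']); Rt=R.from_rotvec(o['tool_rot']).as_matrix()
    c=Rt@M[:3,3]+o['tool_pos']; w=(ray@M[:3,:3].T)@Rt.T
    return c+w*((z-c[2])/w[:,2])[:,None]
def wproj(p,o,X):
    f=K(p)[0]; M=np.array(p['mount']); Rt=R.from_rotvec(o['tool_rot']).as_matrix()
    Xt=(np.atleast_2d(X)-o['tool_pos'])@Rt; Xc=(Xt-M[:3,3])@M[:3,:3]
    n=np.linalg.norm(Xc[:,:2],axis=1); th=np.arctan2(n,Xc[:,2])
    return Xc[:,:2]/np.maximum(n,1e-9)[:,None]*(f*th)[:,None]+[p['cx'],p['cy']]
E
python3 - <<'E'
from h import *
o=obs();p=eyes.get_image('wrist')
print(wunproj(p,o,[[231,133],[286,133],[236,228],[283,229]],.026).round(4))
print(wunproj(p,o,[[116,62],[170,64],[400,70],[439,92]],.026).round(4))
E
```

```text
t 12.93 pos [0.5251 0.2504 0.2897] rot [1.96  2.455 0.005] F [ 0.7 -1.4 -1.4] open 0.0854 q [0.32 0.05 1.82 0.   1.27 0.09]
[[0.496  0.3002 0.026 ]
 [0.5383 0.3099 0.026 ]
 [0.5166 0.2208 0.026 ]
 [0.5568 0.2288 0.026 ]]
[[0.389  0.3413 0.026 ]
 [0.4367 0.3452 0.026 ]
 [0.6189 0.3877 0.026 ]
 [0.6627 0.3835 0.026 ]]
```

```bash
python3 -m crank '[[0,0,0.015,0,1,25,-1],[0,0,0,0,0,30,-1],[0,0,0,0,0,30,-1],[0,0,0,0,0,18,-1],[0,0,0,0,0,0,-1]]'
python3 - <<'E'
from h import *
o=obs()
p=eyes.get_image('wrist'); save('g_wrist',p['image'])
plan([.525,.252,.18],[.974,.226],o)
E
```

```text
t: 13.4
tool_pos: [0.5294, 0.2512, 0.1875]
tool_rot: [1.976, 2.435, 0.018]
contact_force: [-0.2, 0.1, -0.1]
opening: 0.0853
t 13.4 pos [0.5294 0.2512 0.1875] rot [1.976 2.435 0.018] F [-0.2  0.1 -0.1] open 0.0853 q [0.32 0.19 1.85 0.   1.08 0.11]
turn [ 0.012 -0.003 -0.021] rows 1.0 shift now [ 1.7 -4.2  7.4] shift after [ 1.8 -4.1  7.5] dist 8.7
```

View pics/g_wrist.png

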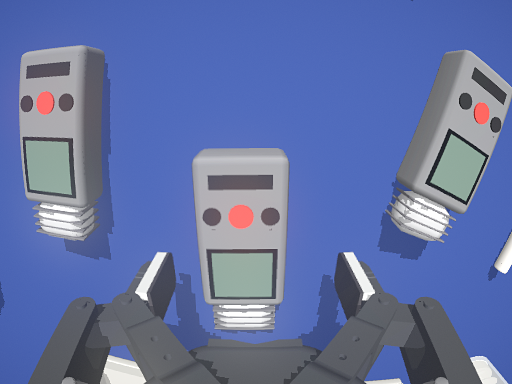

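```bash
python3 -m crank '[[0.01,0,-0.015,1,-5,7,-1],[0,0,0,0,0,0,-1]]'
python3 - <<'E'
from h import *
o=obs()
p=eyes.get_image('wrist'); save('h_wrist',p['image'])
Rt=R.from_rotvec(o['tool_rot']).as_matrix()
print(wproj(p,o,[o['tool_pos']+Rt@np.array([a,0,o['tool_pos'][2]-.026]) for a in (-.055,0,.055)]))
plan([.525,.252,.18],[.974,.226],o)
E
```

```text
t: 13.62
tool_pos: [0.5253, 0.2515, 0.1832]
tool_rot: [1.959, 2.455, 0.01]
contact_force: [-0.8, 0.6, -0.9]
opening: 0.0855
t 13.62 pos [0.5253 0.2515 0.1832] rot [1.959 2.455 0.01 ] F [-0.8  0.6 -0.9] open 0.0855 q [0.32 0.19 1.86 0.   1.08 0.09]
[[253.41863    342.45844649]
 [253.28431611 269.20584614]
 [253.19617142 162.11388712]]
turn [ 0.005 -0.003 -0.004] rows 1.0 shift now [ 0.6 -0.2  3.2] shift after [ 0.6 -0.2  3.2] dist 3.3
```

View pics/h_wrist.png

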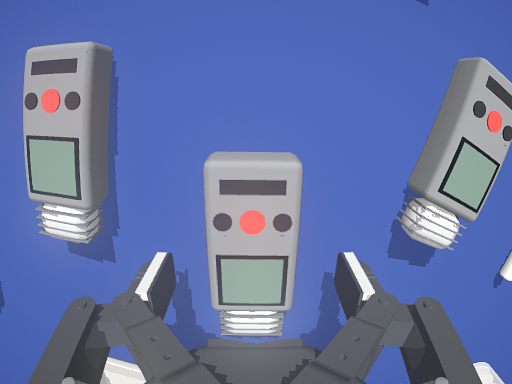

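```bash
python3 -m crank '[[0,0,0,3,0,4,-1],[0,0,0,0,0,0,0],[0,0,0,0,0,0,1],[0,0,0,0,0,0,1],[0,0,0,0,0,0,1],[0,0,0,0,0,0,1],[0,0,0,0,0,0,1],[0,0,0,0,0,0,1]]' 50
python3 - <<'E'
from h import *
o=obs()
p=eyes.get_image('wrist'); save('i_wrist',p['image'])
Rt=R.from_rotvec(o['tool_rot']).as_matrix()
print(wproj(p,o,[o['tool_pos']+Rt@np.array([a,0,o['tool_pos'][2]-.026]) for a in (-.055,0,.055)]))
E
```

```text
t: 14.33
tool_pos: [0.528, 0.2561, 0.1869]
tool_rot: [1.954, 2.449, 0.028]
contact_force: [-0.5, 0.1, -1.1]
opening: 0.0447
t 14.33 pos [0.528  0.2561 0.1869] rot [1.954 2.449 0.028] F [-0.5  0.1 -1.1] open 0.0447 q [0.32 0.19 1.85 0.   1.08 0.1 ]
[[253.42566235 338.24433069]
 [253.29794192 265.34131839]
 [253.21695005 160.31304715]]
```

View pics/i_wrist.png

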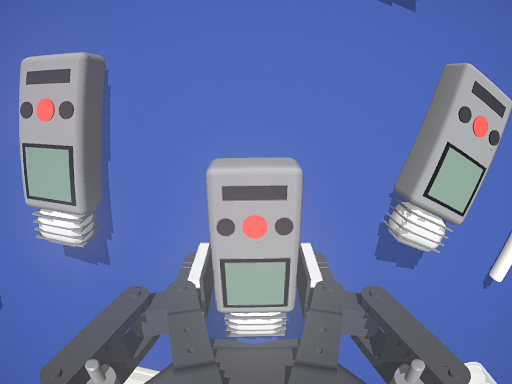

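```bash
python3 -m crank '[[0,0,0,0,0,-20,1],[0,0,0,0,0,-40,1],[0,0,0,0,0,-38,1],[0,0,0.07,0,0,0,1],[0,0,0.07,0,0,0,1],[0,0,0,0,0,0,1]]'
cat >> h.py <<'E'
def mobs(n=6):
    P=[];Q=[]
    for _ in range(n):
        o=ctrl.get_obs(); P.append(o['tool_pos']); Q.append(o['tool_rot']); eyes.get_image('wrist')
    print('std mm',(np.std(P,0)*1000).round(2))
    o=dict(o); o['tool_pos']=np.mean(P,0); o['tool_rot']=R.from_rotvec(Q).mean().as_rotvec(); print('mpos',o['tool_pos'].round(4),'rot',o['tool_rot'].round(3)); return o
E
python3 - <<'E'
from h import *
o=mobs(); obs(); plan([.568,.0,.28],[.997,.077],o)
E
```

```text
t: 14.88
tool_pos: [0.5248, 0.2545, 0.2853]
tool_rot: [2.131, 2.303, 0.018]
contact_force: [0.6, 0.6, -1.0]
opening: 0.0442
std mm [0.32 0.1  1.04]
mpos [0.5243 0.2543 0.2836] rot [2.13  2.307 0.014]
t 15.18 pos [0.524  0.2542 0.2825] rot [2.131 2.307 0.011] F [ 0.9  0.1 -1.7] open 0.0444 q [0.32 0.06 1.82 0.   1.26 0.24]
turn [ 0.008 -0.004  0.003] rows 1.0 shift now [-257.    23.3    2.6] shift after [-256.9   24.     3.6] dist 258.1
```

```bash
python3 -m crank '[[0.008,0,0,-25,2,0,1],[0,0,0,-36,3,0,1],[0,0,0,-36,3,0,1],[0,0,0,-36,3,0,1],[0,0,0,-36,3,0,1],[0,0,0,-36,3,0,1],[0,0,0,-36,3,0,1],[0,0,0,-15,3,0,1]]'; python3 -m crank '[[0,0,0,0,0,0,1],[0,0,0,0,0,0,1]]'
python3 - <<'E'
from h import *
o=mobs(); plan([.568,.0,.21],[.997,.077],o)
p=eyes.get_image('wrist'); save('j_wrist',p['image'])
for q in ['tray','bay0','gate_handle']:
    print(q,[(round(d['confidence'],2),np.round(d['centre'],4).tolist()) for d in spotter.mark_of(q,p)])
p=eyes.get_image('side'); crop(p,'j_side',150,170,330,280,4)
E
```

```text
t: 15.85
tool_pos: [0.5678, -0.0051, 0.2756]
tool_rot: [-2.106, -2.317, 0.006]
contact_force: [0.0, 0.7, -0.7]
opening: 0.0443
t: 16.02
tool_pos: [0.5681, -0.009, 0.2744]
tool_rot: [-2.111, -2.31, 0.008]
contact_force: [-0.1, 0.3, -1.6]
opening: 0.0444
std mm [0.06 0.77 0.18]
mpos [ 0.568  -0.0078  0.2746] rot [-2.109 -2.312  0.008]
turn [-0.012 -0.005  0.015] rows 1.0 shift now [ 7.4  1.5 64.6] shift after [ 7.7  0.6 64.6] dist 65.0
tray []
bay0 [(0.97, [0.4913, -0.0054, 0.0082]), (0.81, [0.6453, 0.0059, 0.0081])]
gate_handle []
```

View pics/j_wrist.png

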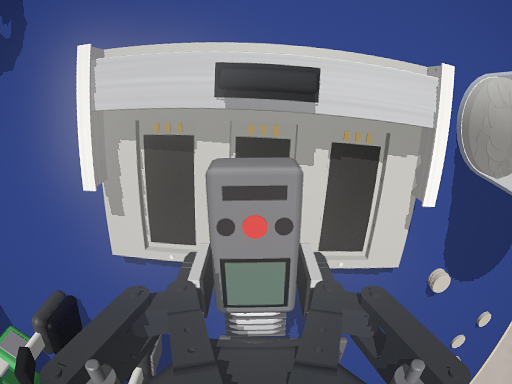

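View pics/j_side.png

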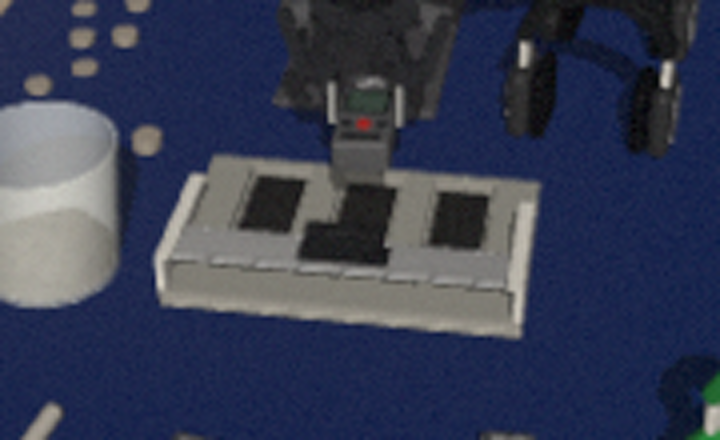

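Run:
```python
from h import *
im=cv2.imread('pics/j_wrist.png'); 
cv2.imwrite('pics/j_crop.png',cv2.resize(im[100:290,70:460],None,fx=2,fy=2,interpolation=cv2.INTER_CUBIC))
```

```text
(no output)
```

View pics/j_crop.png

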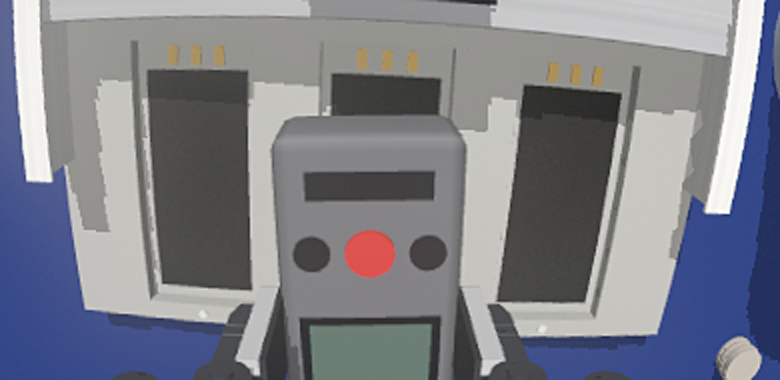

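Run:
```python
from h import *
o=mobs(3); p=eyes.get_image('wrist')
c=wunproj(p,o,[[112.5,254],[398.5,267]],.016); print(c.round(4))
d=c[1]-c[0]; print(np.linalg.norm(d),np.degrees(np.arctan2(d[1],d[0])))
u=d/np.linalg.norm(d); x=np.array([-u[1],u[0],0]); print('bay1',(c.mean(0)+.068*x).round(4),'x',x)
# recorder foot end top edge, held at z = tool-.187+.026
zt=o['tool_pos'][2]-.187+.026
e=wunproj(p,o,[[208,172],[301,171],[254,160]],zt); print(e.round(4), 'mid?', (e[2]-.055*x).round(4))
```

```text
std mm [0.01 0.1  0.01]
mpos [ 0.5682 -0.0078  0.2752] rot [-2.109 -2.314  0.007]
[[ 0.4334 -0.0762  0.016 ]
 [ 0.7146 -0.0635  0.016 ]]
0.2814205725643249 2.5858292931500038
bay1 [ 0.5709 -0.0019  0.016 ] x [-0.04511592  0.99898176  0.        ]
[[0.5412 0.0402 0.1142]
 [0.5836 0.0448 0.1142]
 [0.5618 0.0477 0.1142]] mid? [ 0.5643 -0.0072  0.1142]
```

Run:
```python
from h import *
def model(c,a):
    a=np.radians(a); y=-np.array([np.cos(a),np.sin(a),0]); x=np.array([-np.sin(a),np.cos(a),0]); c=np.array([*c,0])
    L=[]
    for z,xs,ys in [(.016,(-.068,.120),(-.14,.14)),(.016,(-.059,.059),(-.104,-.052)),(.016,(-.059,.059),(-.026,.026)),(.016,(-.059,.059),(.052,.104))]:
        L.append(np.array([c+x*u+y*v+[0,0,z] for u,v in [(xs[0],ys[0]),(xs[0],ys[1]),(xs[1],ys[1]),(xs[1],ys[0])]]))
    return L
o=mobs(2)
for n in ['wrist','side','scene']:
    p=eyes.get_image(n)
    x0,y0,x1,y1,s={'wrist':(70,80,450,290,2),'side':(180,200,300,260,6),'scene':(230,165,345,255,6)}[n]
    im=cv2.resize(p['image'][y0:y1,x0:x1],None,fx=s,fy=s,interpolation=cv2.INTER_CUBIC).copy()
    for col,a in (((255,0,0),4.4),((0,255,0),2.6)):
        for P in model((.5685,.0003),a):
            uv=wproj(p,o,P) if n=='wrist' else proj(p,P)
            cv2.polylines(im,[((uv-[x0-.5,y0-.5])*s).round().astype(int)],True,col,1)
    save('k_'+n,im)
```

```text
std mm [0.01 0.02 0.03]
mpos [ 0.5682 -0.0081  0.2751] rot [-2.11  -2.313  0.007]
```

View pics/k_wrist.png

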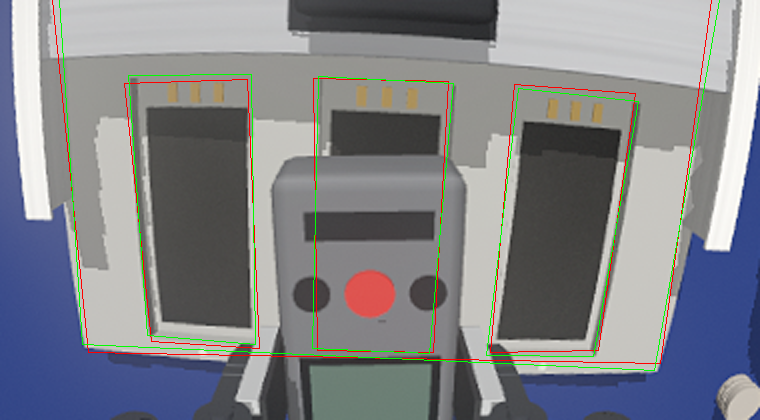

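View pics/k_side.png

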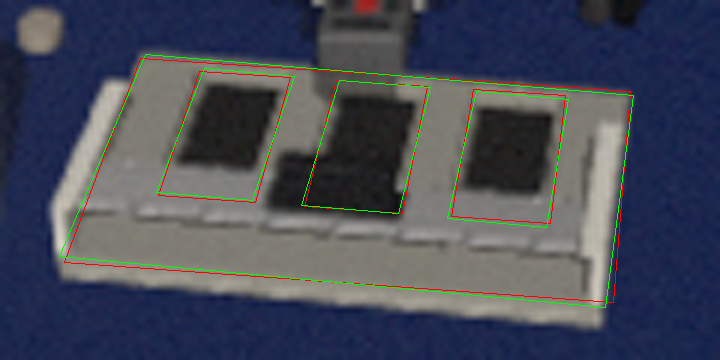

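View pics/k_scene.png

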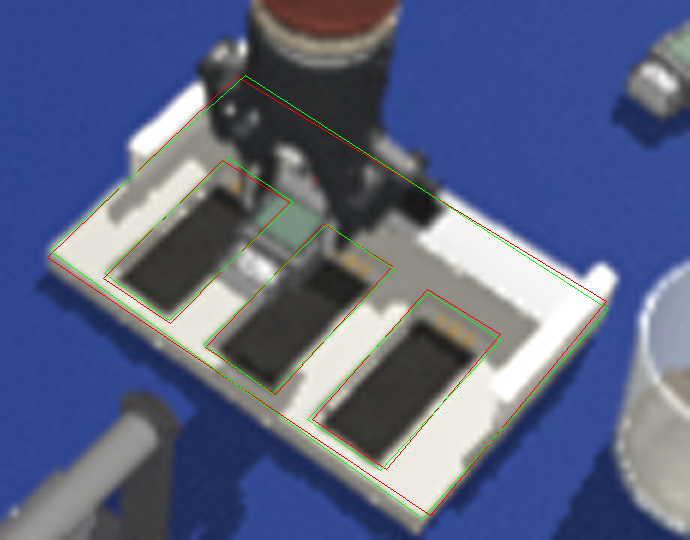

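Run:
```python
from h import *
for n,b in {'side':(180,200,300,262),'scene':(230,165,345,255)}.items():
    p=eyes.get_image(n); crop(p,'l_'+n,*b,6.5)
```

```text
(no output)
```

View pics/l_side.png

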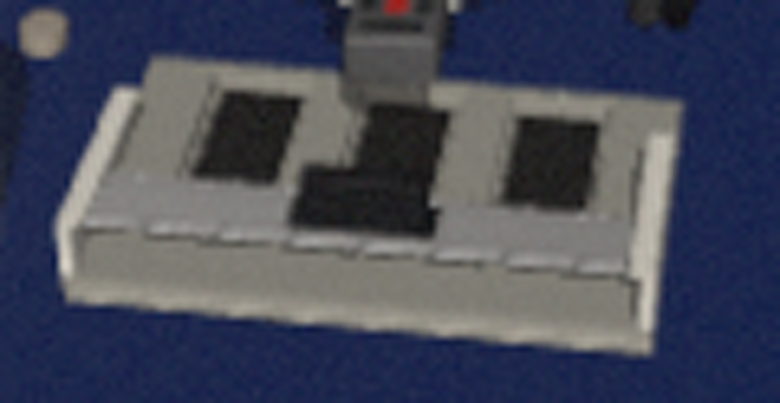

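View pics/l_scene.png

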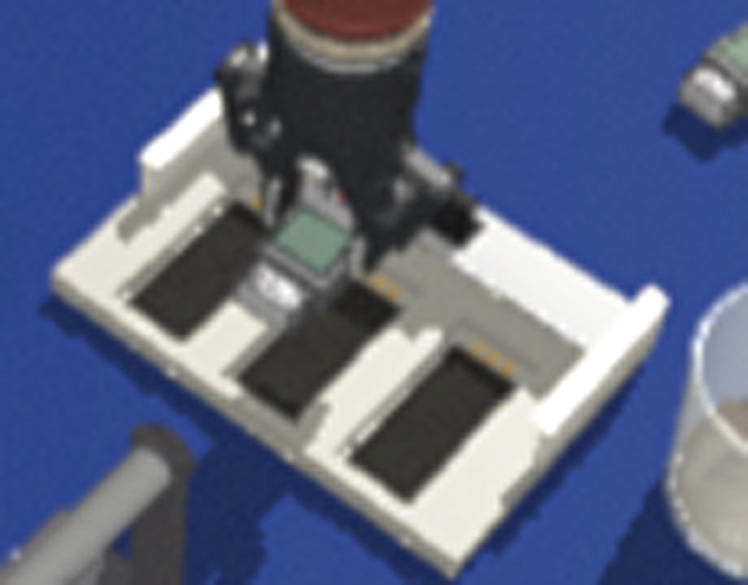

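Run:
```python
from h import *
from scipy.optimize import least_squares
o=mobs(2); ps={n:eyes.get_image(n) for n in ['wrist','side','scene']}
C=[('side',-68,-140,203.4,208.9),('side',-68,140,285.2,215.7),('side',120,-140,190.2,244.2),('side',120,140,280.5,251.5),('scene',-68,140,238.3,207),('scene',-68,-140,300,251.2),('wrist',-68,140,112.5,252.5),('wrist',-68,-140,398.5,265.5)]
def res(v,sel=None):
    c,s=np.cos(v[2]),np.sin(v[2]); r=[]
    for n,x,y,u,w in C:
        if sel and n not in sel: continue
        x/=1000;y/=1000
        X=[[v[0]-s*x-c*y, v[1]+c*x-s*y, .016]]
        q=wproj(ps[n],o,X) if n=='wrist' else proj(ps[n],X)
        r+=list((q[0]-[u,w])/(2 if n=='wrist' else 1))
    return np.array(r)
for sel in [None,['side'],['scene'],['wrist']]:
    f=least_squares(res,[.568,0,.05],args=(sel,)); print(sel,f.x.round(4),np.degrees(f.x[2]).round(2),f.fun.round(1))
```

```text
std mm [0.01 0.01 0.  ]
mpos [ 0.5682 -0.0082  0.2751] rot [-2.11  -2.313  0.007]
None [0.5689 0.0006 0.0528] 3.03 [-0.  -0.2 -0.4 -0.5 -0.8 -1.7  0.  -1.  -0.5 -0.5  0.3 -0.4 -0.4 -0.1
 -0.3 -1. ]
['side'] [0.5671 0.0048 0.0561] 3.22 [ 0.   0.6 -0.1  0.2 -0.6 -0.7  0.6 -0.1]
['scene'] [ 5.708e-01 -5.000e-04  4.620e-02] 2.65 [-0.3 -0.3  0.2  0.2]
['wrist'] [ 5.707e-01 -4.000e-04  4.480e-02] 2.57 [ 0.1 -0.  -0.1 -0. ]
```

```bash
python3 -c "
from h import *
plan([.570,-.001,.225],[.9989,.047],mobs(3))"
```

```text
std mm [0.   0.01 0.01]
mpos [ 0.5682 -0.0082  0.2751] rot [-2.11  -2.313  0.007]
turn [-0.011 -0.005  0.045] rows 1.0 shift now [ 6.7  3.  50.1] shift after [ 7.1  2.1 50.1] dist 50.6
```

```bash
python3 -m crank '[[-0.011,-0.005,0.045,4,2,5,1],[0,0,0,3,0,15,1],[0,0,0,0,0,15,1],[0,0,0,0,0,15,1],[0,0,0,0,0,0,1]]'; python3 -c "
from h import *
o=mobs(4)
plan([.570,-.001,.225],[.9989,.047],o)
p=eyes.get_image('wrist'); save('m_wrist',p['image'])"
```

```text
t: 17.93
tool_pos: [0.5708, -0.0009, 0.2256]
tool_rot: [2.168, 2.267, 0.005]
contact_force: [-1.6, 0.5, -1.9]
opening: 0.0445
std mm [0.62 0.09 1.46]
mpos [ 0.5716 -0.001   0.2277] rot [2.167 2.265 0.008]
turn [ 0.009  0.002 -0.003] rows 1.0 shift now [ 0.1 -1.7  2.7] shift after [ 0.1 -1.6  2.7] dist 3.2
```

View pics/m_wrist.png

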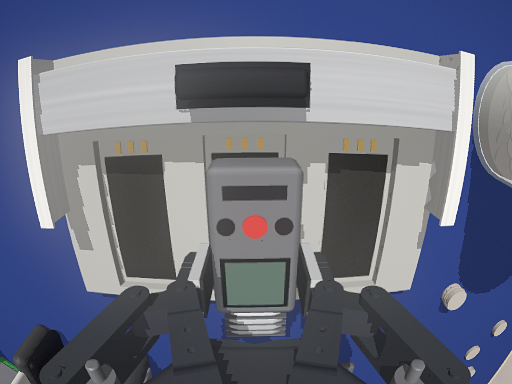

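```bash
cat >> h.py <<'E'
def traywrist(p,o,l,r):
    c=wunproj(p,o,[l,r],.016); d=c[1]-c[0]; u=d/np.linalg.norm(d); x=np.array([-u[1],u[0],0]); b=c.mean(0)+.068*x
    print('len',np.linalg.norm(d).round(4),'ang',np.degrees(np.arctan2(u[1],u[0])).round(2),'centre',b.round(4)); return b,x,u
E
python3 - <<'E'
from h import *
im=cv2.imread('pics/m_wrist.png'); cv2.imwrite('pics/m_crop.png',cv2.resize(im[120:310,70:440],None,fx=2.1,fy=2.1,interpolation=cv2.INTER_CUBIC))
o=mobs(2); p=eyes.get_image('wrist')
traywrist(p,o,[87,291],[412,288])
print(wunproj(p,o,[[204,135],[286,136],[244.5,143]],.016).round(4), 'contacts z8',wunproj(p,o,[[245,143]],.008).round(4))
E
```

```text
std mm [0.01 0.02 0.01]
mpos [ 0.5727 -0.0012  0.2303] rot [2.164 2.262 0.012]
len 0.2833 ang 2.95 centre [ 0.5712 -0.001   0.016 ]
[[0.5422 0.0568 0.016 ]
 [0.5934 0.0581 0.016 ]
 [0.5677 0.0525 0.016 ]] contacts z8 [[0.568  0.0512 0.008 ]]
```

View pics/m_crop.png

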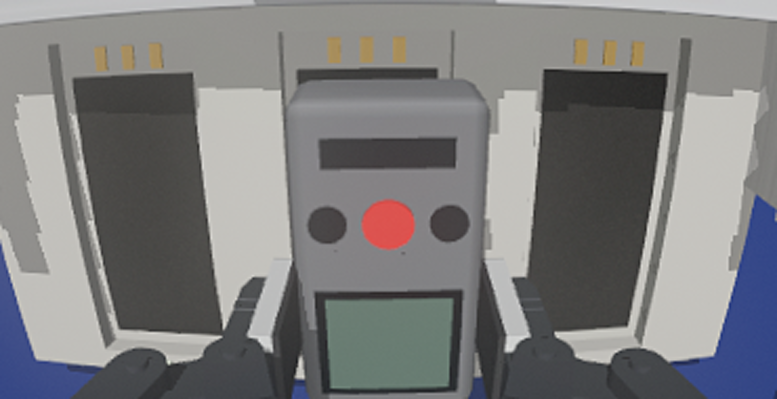

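```bash
python3 -c "
from h import *
plan([.571,-.001,.21],[.9987,.051],mobs(2))"; python3 -m crank '[[0.014,0.002,0,0,-2,8,1],[0,0,0,0,0,8,1],[0,0,0,0,0,0,1]]'; python3 -c "
from h import *
o=mobs(6)
plan([.571,-.001,.21],[.9987,.051],o)
p=eyes.get_image('wrist'); save('n_wrist',p['image'])"
```

```text
std mm [0.05 0.   0.09]
mpos [ 0.5725 -0.0012  0.2299] rot [2.164 2.262 0.011]
turn [ 0.013  0.003 -0.007] rows 1.0 shift now [ 0.3 -1.8 19.9] shift after [ 0.2 -1.5 19.9] dist 20.0
t: 18.68
tool_pos: [0.5705, -0.0013, 0.2132]
tool_rot: [-2.172, -2.27, 0.002]
contact_force: [-1.1, 0.8, -2.1]
opening: 0.0441
std mm [0.34 0.03 0.76]
mpos [ 0.571  -0.0014  0.2143] rot [ 2.171e+00  2.269e+00 -1.000e-03]
turn [ 0.     0.001 -0.007] rows 1.0 shift now [0.4 0.  4.3] shift after [0.4 0.  4.3] dist 4.3
```

View pics/n_wrist.png

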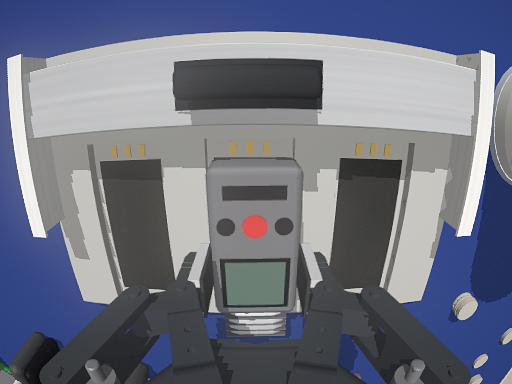

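```bash
python3 -m crank '[[0,0,-0.007,0,-1.5,6,1],[0,0,0,0,0,7,1],[0,0,0,0,0,5,1],[0,0,0,0,0,3,1]]'; python3 -c "
from h import *
o=mobs(6);obs()
plan([.570,-.001,.192],[.9987,.051],o)
p=eyes.get_image('wrist'); save('o_wrist',p['image'])"
```

```text
t: 19.37
tool_pos: [0.5711, -0.0013, 0.196]
tool_rot: [2.16, 2.275, 0.005]
contact_force: [-3.3, 1.5, 1.3]
opening: 0.0447
std mm [0.11 0.01 0.32]
mpos [ 0.5709 -0.0012  0.1953] rot [2.16  2.275 0.006]
t 19.67 pos [ 0.5708 -0.0013  0.1952] rot [2.16  2.275 0.006] F [ 0.1  3.1 -0.8] open 0.0447 q [-0.13  0.15  1.89  0.    1.1  -0.18]
turn [0.006 0.001 0.001] rows 1.0 shift now [ 0.3 -0.9  3.3] shift after [ 0.3 -0.9  3.3] dist 3.4
```

View pics/o_wrist.png

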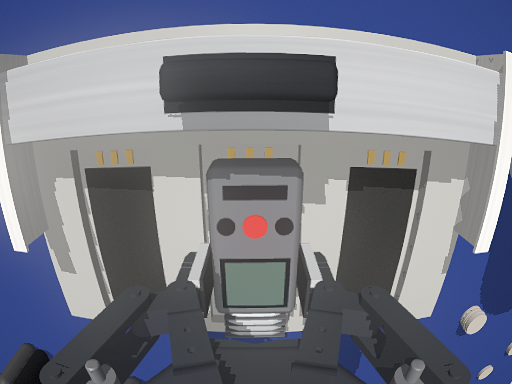

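```bash
python3 -m crank '[[0.004,0,0,0,-2,0,1],[0,0,0,0,0,3,1],[0,0,0,0,0,3,1]]'; python3 -c "
from h import *
o=mobs(6);obs()
plan([.570,-.001,.192],[.9987,.051],o)
p=eyes.get_image('wrist'); save('q_wrist',p['image'])"
```

```text
t: 19.97
tool_pos: [0.5699, -0.0016, 0.194]
tool_rot: [2.162, 2.278, -0.001]
contact_force: [-15.2, 4.0, 29.2]
opening: 0.0446
std mm [0.05 0.01 0.01]
mpos [ 0.5698 -0.0016  0.194 ] rot [ 2.162e+00  2.277e+00 -1.000e-03]
t 20.27 pos [ 0.5698 -0.0016  0.194 ] rot [ 2.162  2.277 -0.   ] F [-11.8   2.7  18.6] open 0.0445 q [-0.13  0.15  1.89 -0.    1.1  -0.18]
turn [0.001 0.001 0.001] rows 1.0 shift now [0.6 0.2 2. ] shift after [0.6 0.2 2. ] dist 2.1
```

View pics/q_wrist.png

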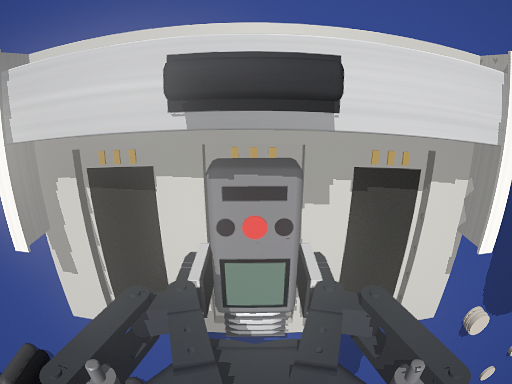

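```bash
python3 -m crank '[[0,0,0,0,0,-1,0.2],[0,0,0,0,0,0,-0.3],[0,0,0,0,0,0,-0.5],[0,0,0,0,0,0,-0.5],[0,0,0,0,0,-20,-0.5],[0,0,0,0,0,-35,-0.5],[0,0,0,0,0,-35,-1],[0,0,0,0,0,0,-1]]'; python3 -c "
from h import *
o=mobs(3)
p=eyes.get_image('wrist'); save('r_wrist',p['image'])
for n,b in {'side':(180,200,300,262),'scene':(230,165,345,255)}.items():
    p=eyes.get_image(n); crop(p,'r_'+n,*b,6.5)
"
```

```text
t: 20.98
tool_pos: [0.5682, -0.0031, 0.2843]
tool_rot: [-2.162, -2.279, 0.016]
contact_force: [1.6, -0.9, 1.6]
opening: 0.0845
std mm [0.77 0.1  2.3 ]
mpos [ 0.5672 -0.003   0.2815] rot [-2.16  -2.276  0.02 ]
```

View pics/r_wrist.png

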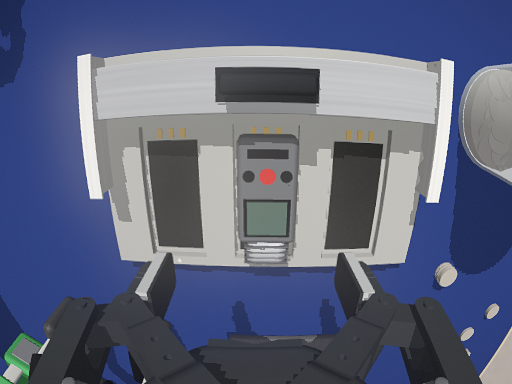

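View pics/r_side.png

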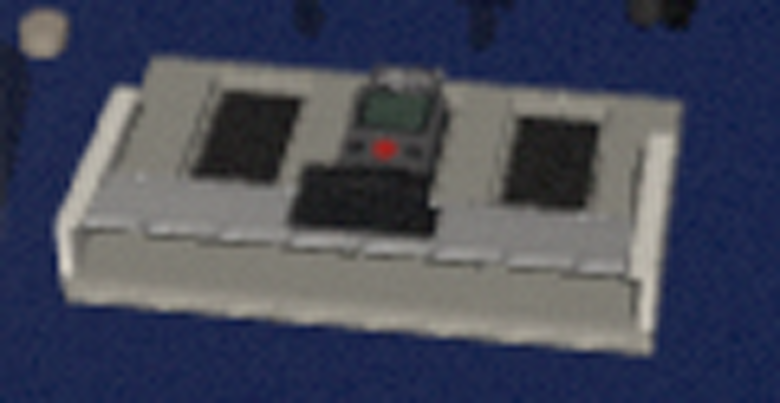

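```bash
python3 -c "
from h import *
plan([.409,.29,.29],[.99,.12],mobs(3))"
```

```text
std mm [0.06 0.01 0.13]
mpos [ 0.5651 -0.0026  0.2753] rot [-2.153 -2.269  0.029]
turn [-0.022  0.003 -0.068] rows 1.0 shift now [ 300.3 -140.9  -12.5] shift after [ 309.2 -119.8  -14.7] dist 331.9
```

```bash
python3 -m crank '[[-0.022,0.003,-0.068,25,-10,-5,-1],[0,0,0,36,-14,-3,-1],[0,0,0,36,-14,-3,-1],[0,0,0,36,-14,-3,-1],[0,0,0,36,-14,0,-1],[0,0,0,36,-14,0,-1],[0,0,0,36,-14,0,-1],[0,0,0,36,-14,0,-1]]';python3 -m crank '[[0,0,0,28,-11,0,-1],[0,0,0,0,0,0,-1]]'; python3 -c "
from h import *
o=mobs(4);
p=eyes.get_image('wrist'); save('s_wrist',p['image'])
for q in ['rec1_mid','rec1_foot']:
    print(q,[(round(d['confidence'],2),np.round(d['centre'],4).tolist()) for d in spotter.mark_of(q,p)])
"
```

```text
t: 22.1
tool_pos: [0.4239, 0.2642, 0.287]
tool_rot: [2.096, 2.339, -0.002]
contact_force: [1.4, 1.6, -0.5]
opening: 0.0852
t: 22.27
tool_pos: [0.4056, 0.2961, 0.2862]
tool_rot: [-2.088, -2.345, 0.003]
contact_force: [-0.6, 0.5, 0.7]
opening: 0.0855
std mm [0.89 1.24 0.08]
mpos [0.4068 0.2943 0.2862] rot [-2.091 -2.344  0.004]
rec1_mid [(0.85, [0.413, 0.2899, 0.0102]), (0.43, [0.5693, 0.0853, 0.0594])]
rec1_foot [(0.6, [0.4001, 0.3506, 0.0132])]
```

View pics/s_wrist.png

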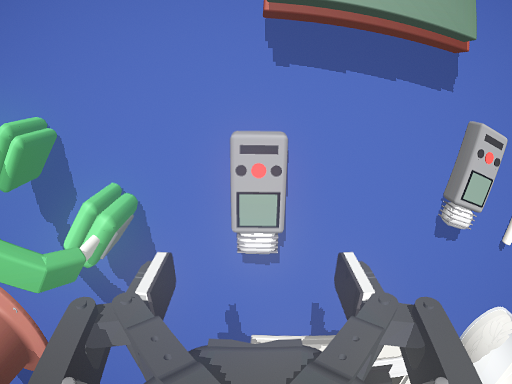

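Run:
```python
from h import *
o=mobs(2);p=eyes.get_image('wrist')
e=wunproj(p,o,[[259,132.5]],.026)[0]; Rt=R.from_rotvec(o['tool_rot']).as_matrix()
mid=e-.055*Rt[:,0]*np.array([1,1,0]); print(mid.round(4), (Rt.T@(mid-o['tool_pos'])*1000).round(1))
plan([*mid[:2],.182],Rt[:2,1],o)
```

```text
std mm [0.01 0.03 0.03]
mpos [0.4089 0.2918 0.2866] rot [ 2.097  2.339 -0.003]
[0.4127 0.2921 0.026 ] [  0.3   4.1 260.6]
turn [-0.001  0.001  0.   ] rows 1.0 shift now [1.000e-01 3.900e+00 1.046e+02] shift after [-1.000e-01  3.800e+00  1.046e+02] dist 104.7
```

```bash
python3 -m crank '[[0,0,0,0,3,25,-1],[0,0,0,0,0,30,-1],[0,0,0,0,0,30,-1],[0,0,0,0,0,17,-1],[0,0,0,0,0,0,-1]]'
python3 - <<'E'
from h import *
o=mobs(4)
p=eyes.get_image('wrist'); save('t_wrist',p['image'])
Rt=R.from_rotvec(o['tool_rot']).as_matrix()
print(wproj(p,o,[o['tool_pos']+Rt@np.array([a,0,o['tool_pos'][2]-.026]) for a in (-.055,0,.055)]))
plan([.4127,.2921,.183],Rt[:2,1],o)
E
```

```text
t: 23.18
tool_pos: [0.4157, 0.2911, 0.1853]
tool_rot: [2.1, 2.331, 0.012]
contact_force: [-0.5, -0.2, -1.0]
opening: 0.0857
std mm [0.66 0.45 1.7 ]
mpos [0.4164 0.2916 0.1875] rot [2.099 2.33  0.017]
[[253.24243039 337.62616684]
 [253.08063961 264.82806408]
 [252.9676196  160.18796594]]
turn [ 0.012 -0.004  0.   ] rows 1.0 shift now [ 0.8 -3.7  4.5] shift after [ 0.9 -3.7  4.5] dist 5.9
```

View pics/t_wrist.png

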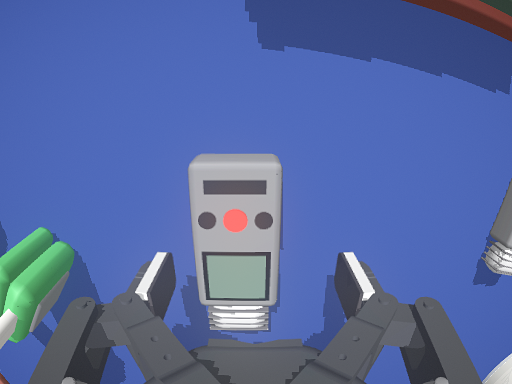

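```bash
python3 -m crank '[[0.014,-0.004,0,2,-5,4,-1],[0,0,0,0,0,0,0],[0,0,0,0,0,0,1],[0,0,0,0,0,0,1],[0,0,0,0,0,0,1],[0,0,0,0,0,0,1],[0,0,0,0,0,0,1],[0,0,0,0,0,0,1]]'
python3 - <<'E'
from h import *
o=mobs(4)
p=eyes.get_image('wrist'); save('u_wrist',p['image'])
Rt=R.from_rotvec(o['tool_rot']).as_matrix()
print(wproj(p,o,[o['tool_pos']+Rt@np.array([a,0,o['tool_pos'][2]-.026]) for a in (-.055,0,.055)]))
obs()
E
```

```text
t: 24.1
tool_pos: [0.4139, 0.2957, 0.1923]
tool_rot: [2.099, 2.333, 0.019]
contact_force: [0.6, 0.4, -1.7]
opening: 0.0439
std mm [0.03 0.02 0.07]
mpos [0.4138 0.2956 0.1922] rot [2.099 2.333 0.018]
[[253.27395402 332.40959708]
 [253.12666987 260.12322628]
 [253.02891008 158.02390196]]
t 24.35 pos [0.4139 0.2956 0.1923] rot [2.099 2.333 0.019] F [-0.2 -0.3 -1.3] open 0.0441 q [0.47 0.01 2.04 0.   1.08 0.37]
```

View pics/u_wrist.png

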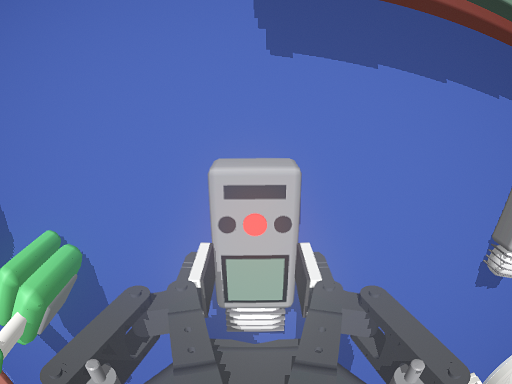

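```bash
python3 -m crank '[[0.01,0,0,0,0,-20,1],[0.008,0,0,0,0,-40,1],[0,0,0,0,0,-40,1],[0,0,0.05,0,0,0,1],[0,0,0,0,0,0,1]]'
python3 - <<'E'
from h import *
o=mobs(3);plan([.4919,-.0045,.28],[.9986,.0523],o)
E
```

```text
t: 24.77
tool_pos: [0.4126, 0.2942, 0.2927]
tool_rot: [-2.153, -2.272, 0.017]
contact_force: [0.1, -0.0, -1.9]
opening: 0.0439
std mm [0.23 0.13 0.51]
mpos [0.4129 0.2944 0.2929] rot [-2.152 -2.273  0.016]
turn [-0.015 -0.001  0.002] rows 1.0 shift now [-302.8   62.7   11.5] shift after [-302.6   63.3   12.9] dist 309.4
```

```bash
python3 -m crank '[[-0.015,0,0,-25,5,0,1],[0,0,0,-36,8,0,1],[0,0,0,-36,8,0,1],[0,0,0,-36,8,0,1],[0,0,0,-36,8,0,1],[0,0,0,-36,8,0,1],[0,0,0,-36,8,0,1],[0,0,0,-36,8,5,1]]'; python3 -m crank '[[0,0,0,-17,3,5,1],[0,0,0,0,0,0,1],[0,0,0,0,0,0,1]]'
python3 - <<'E'
from h import *
o=mobs(4);plan([.4919,-.0045,.23],[.9986,.0523],o)
E
```

```text
t: 25.58
tool_pos: [0.4871, 0.0157, 0.272]
tool_rot: [-2.123, -2.292, 0.026]
contact_force: [0.5, -0.5, -1.1]
opening: 0.0443
t: 25.83
tool_pos: [0.4906, -0.008, 0.2609]
tool_rot: [-2.127, -2.279, 0.036]
contact_force: [-0.3, -0.1, -0.9]
opening: 0.0442
std mm [0.12 0.63 0.4 ]
mpos [ 0.4904 -0.0072  0.2611] rot [-2.126 -2.281  0.036]
turn [-0.033 -0.001  0.018] rows 1.0 shift now [ 2.6  2.7 31. ] shift after [ 2.6  1.6 31.1] dist 31.2
```

```bash
python3 -m crank '[[-0.03,0,0.018,2,1,5,1],[0,0,0,0,0,13,1],[0,0,0,0,0,10,1],[0,0,0,0,0,0,1]]'
python3 - <<'E'
from h import *
o=mobs(4);plan([.4919,-.0045,.215],[.9986,.0523],o)
p=eyes.get_image('wrist'); save('v_wrist',p['image'])
E
```

```text
t: 26.37
tool_pos: [0.4916, 0.0003, 0.235]
tool_rot: [2.15, 2.287, 0.006]
contact_force: [-0.8, -0.0, -1.6]
opening: 0.0442
std mm [0.37 0.25 0.77]
mpos [4.921e-01 1.000e-04 2.360e-01] rot [2.15  2.286 0.007]
turn [ 0.006 -0.     0.009] rows 1.0 shift now [-4.6 -0.6 21. ] shift after [-4.6 -0.4 21. ] dist 21.5
```

View pics/v_wrist.png

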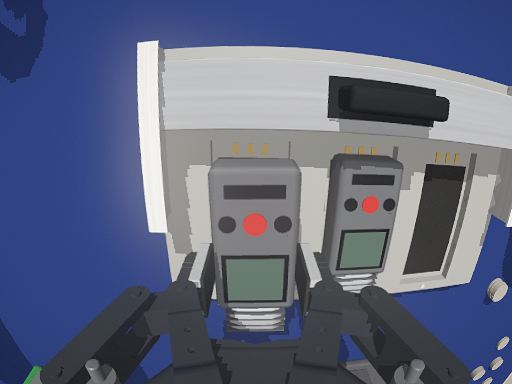

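```bash
python3 -m crank '[[0.006,0,0.007,-4,-1,6,1],[0,0,0,0,0,9,1],[0,0,0,0,0,0,1]]'
python3 - <<'E'
from h import *
o=mobs(4);plan([.4919,-.0045,.20],[.9986,.0523],o)
p=eyes.get_image('wrist'); save('w_wrist',p['image'][100:320,120:400].repeat(2,0).repeat(2,1))
E
```

```text
t: 26.87
tool_pos: [0.4929, -0.0053, 0.2232]
tool_rot: [2.159, 2.275, 0.005]
contact_force: [-0.3, -0.2, -2.0]
opening: 0.0437
std mm [0.25 0.03 0.58]
mpos [ 0.4933 -0.0053  0.224 ] rot [2.158 2.275 0.006]
turn [0.007 0.002 0.   ] rows 1.0 shift now [ 0.9 -1.5 24. ] shift after [ 0.9 -1.3 24. ] dist 24.1
```

View pics/w_wrist.png

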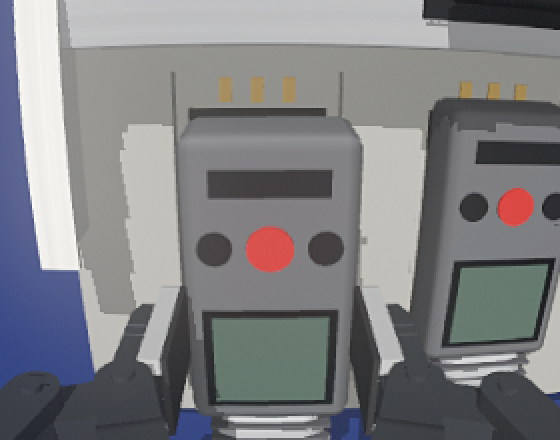

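```bash
python3 -m crank '[[0.007,0.002,0,0,-2.5,7,1],[0,0,0,0,0,9,1],[0,0,0,0,0,0,1]]'
python3 - <<'E'
from h import *
o=mobs(4);plan([.4919,-.0045,.20],[.9986,.0523],o)
p=eyes.get_image('wrist'); save('x_wrist',p['image'][100:320,120:400].repeat(2,0).repeat(2,1))
obs()
E
```

```text
t: 27.37
tool_pos: [0.4914, -0.0054, 0.2087]
tool_rot: [2.16, 2.278, 0.003]
contact_force: [-0.4, 0.2, -1.6]
opening: 0.0439
std mm [0.29 0.03 0.61]
mpos [ 0.4918 -0.0054  0.2095] rot [2.16  2.277 0.004]
turn [0.004 0.    0.001] rows 1.0 shift now [0.9 0.1 9.5] shift after [0.9 0.2 9.5] dist 9.5
t 27.62 pos [ 0.4924 -0.0055  0.2108] rot [2.158 2.276 0.006] F [-0.2 -1.  -2.1] open 0.0442 q [-0.16 -0.06  2.07  0.    1.12 -0.22]
```

View pics/x_wrist.png

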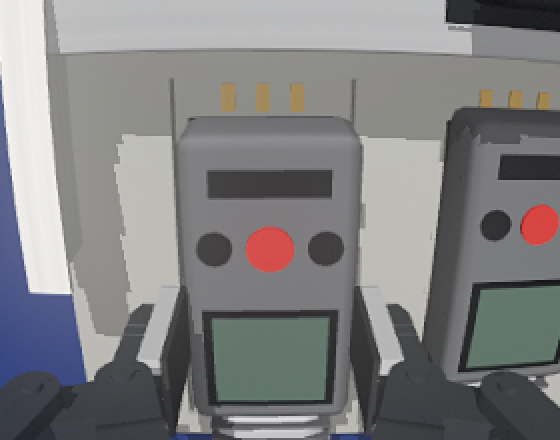

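```bash
python3 -m crank '[[0.006,0,0,0,-2,5,1],[0,0,0,0,0,6,1],[0,0,0,0,0,3,1]]'
python3 - <<'E'
from h import *
o=mobs(4);plan([.4919,-.0045,.20],[.9986,.0523],o)
p=eyes.get_image('wrist'); save('y_wrist',p['image'][100:320,120:400].repeat(2,0).repeat(2,1))
obs()
E
```

```text
t: 27.87
tool_pos: [0.4924, -0.0056, 0.2026]
tool_rot: [-2.161, -2.279, 0.002]
contact_force: [-18.5, 3.0, 36.5]
opening: 0.044
std mm [0.05 0.01 0.03]
mpos [ 0.4923 -0.0056  0.2026] rot [-2.161 -2.279  0.003]
turn [-0.002  0.001  0.001] rows 1.0 shift now [ 1.1 -0.3  2.6] shift after [ 1.1 -0.3  2.6] dist 2.9
t 28.12 pos [ 0.4922 -0.0056  0.2027] rot [-2.161e+00 -2.280e+00  2.000e-03] F [-15.    2.6  24.1] open 0.0441 q [-0.16 -0.04  2.07 -0.    1.11 -0.22]
```

View pics/y_wrist.png

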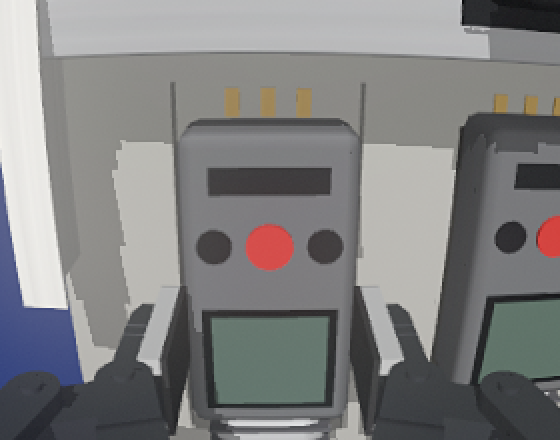

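```bash
python3 -m crank '[[0,0,0,0,0,-1,0.2],[0,0,0,0,0,0,-0.2],[0,0,0,0,0,0,-0.4],[0,0,0,0,0,0,-0.4],[0,0,0,0,0,-20,-0.4],[0,0,0,0,0,-35,-0.4],[0,0,0,0,0,-35,-1],[0,0,0,0,0,0,-1]]'; python3 -c "
from h import *
o=mobs(3)
p=eyes.get_image('wrist'); save('z_wrist',cv2.resize(p['image'][100:290,100:400],None,fx=2.6,fy=2.6))
for n,b in {'side':(180,200,300,262),'scene':(230,165,345,255)}.items():
    p=eyes.get_image(n); crop(p,'z_'+n,*b,6.5)
"
```

```text
t: 28.78
tool_pos: [0.4916, -0.0055, 0.2938]
tool_rot: [-2.158, -2.276, 0.008]
contact_force: [1.9, -0.7, 1.1]
opening: 0.0811
std mm [0.73 0.1  2.19]
mpos [ 0.4907 -0.0053  0.291 ] rot [-2.156 -2.274  0.012]
```

View pics/z_wrist.png

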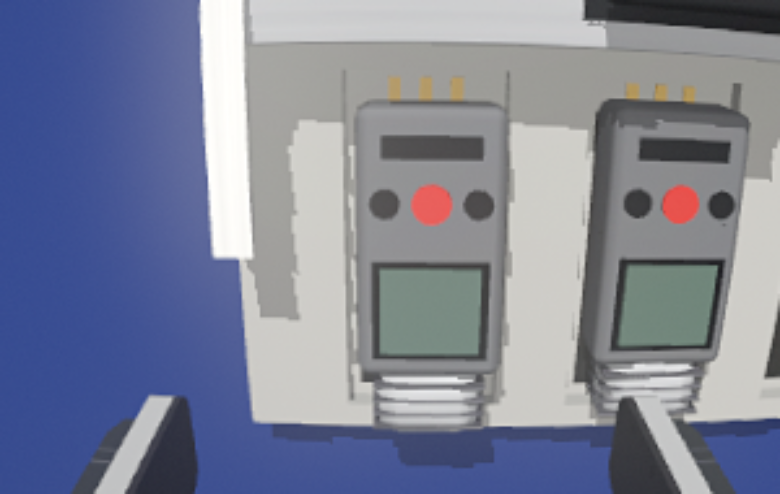

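View pics/z_side.png

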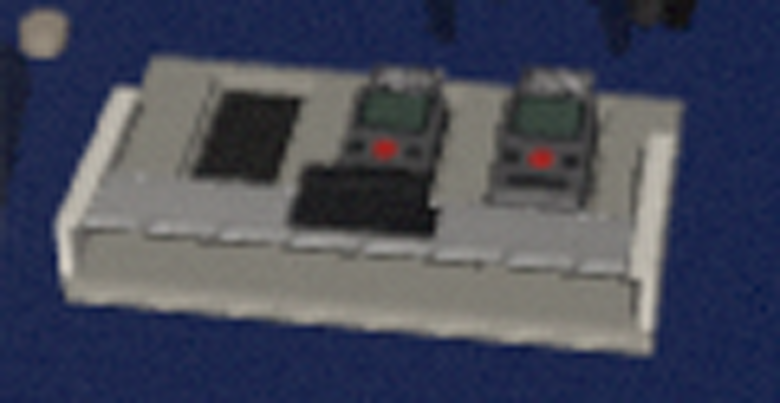

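Run:
```python
from h import *
o=mobs(3); p=eyes.get_image('wrist'); save('aa_wrist',p['image'])
save('aa_crop',cv2.resize(p['image'][125:275,220:400],None,fx=4.3,fy=4.3,interpolation=cv2.INTER_CUBIC))
```

```text
std mm [0.07 0.01 0.16]
mpos [ 0.4888 -0.0051  0.2855] rot [-2.15  -2.268  0.021]
```

View pics/aa_crop.png

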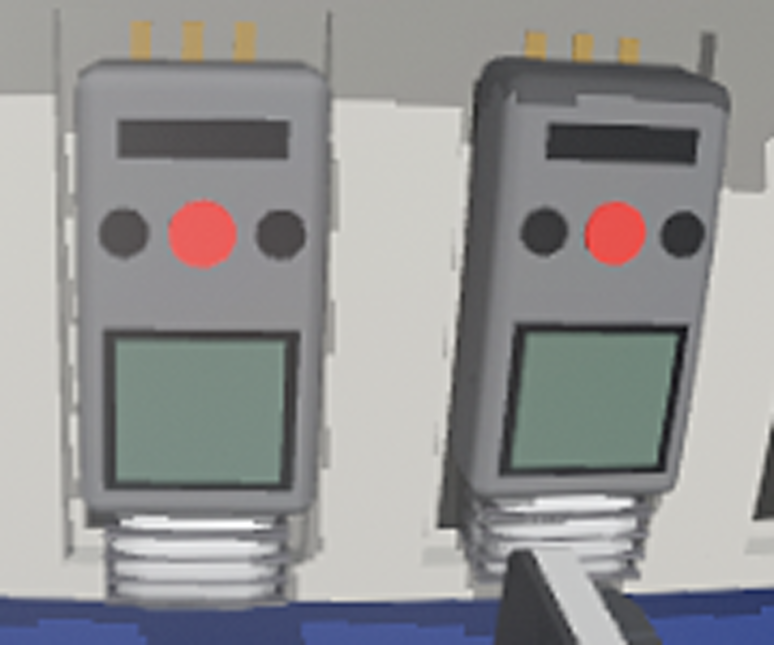

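Run:
```python
from h import *
o=mobs(1); p=eyes.get_image('wrist')
f=lambda L:[(a/4.3+220-.4,b/4.3+125-.4) for a,b in L]
for nm,L in (('bay2',[(104,331),(300,331),(107,487),(293,487),(203,234),(124,234),(281,234)]),('bay1',[(517,325),(689,325),(501,474),(666,472),(615,233),(544,232),(682,233)])):
    for z in (.034,.042):
        w=wunproj(p,o,f(L),z); print(nm,z,'screen w',np.linalg.norm(w[1]-w[0]).round(4),np.linalg.norm(w[3]-w[2]).round(4),'h',np.linalg.norm(w[2]-w[0]).round(4),np.linalg.norm(w[3]-w[1]).round(4),'btn',np.linalg.norm(w[6]-w[5]).round(4),'btn-scr',np.linalg.norm((w[0]+w[1])/2-w[4]).round(4), w[4].round(4))
```

```text
std mm [0. 0. 0.]
mpos [ 0.489  -0.0051  0.2862] rot [-2.151 -2.268  0.02 ]
bay2 0.034 screen w 0.0364 0.0363 h 0.0325 0.0325 btn 0.0284 btn-scr 0.0187 [0.4931 0.0159 0.034 ]
bay2 0.042 screen w 0.0351 0.035 h 0.0313 0.0313 btn 0.0274 btn-scr 0.018 [0.4928 0.0182 0.042 ]
bay1 0.034 screen w 0.0357 0.0357 h 0.0314 0.0319 btn 0.0281 btn-scr 0.0183 [0.5705 0.0213 0.034 ]
bay1 0.042 screen w 0.0344 0.0344 h 0.0303 0.0307 btn 0.027 btn-scr 0.0177 [0.5675 0.0234 0.042 ]
```

```bash
python3 -m crank '[[-0.02,0,0,0,30,0,-1],[0,0,0,0,36,0,-1],[0,0,0,0,12,0,-1],[0,0,0,0,0,0,-1]]'
python3 - <<'E'
from h import *
o=mobs(6); p=eyes.get_image('wrist'); save('ab_wrist',p['image'])
save('ab_crop',cv2.resize(p['image'][120:270,190:370],None,fx=4.3,fy=4.3,interpolation=cv2.INTER_CUBIC))
obs()
E
```

```text
t: 29.72
tool_pos: [0.5682, -0.0006, 0.2838]
tool_rot: [-2.16, -2.277, -0.002]
contact_force: [-0.6, -0.6, 0.2]
opening: 0.0854
std mm [0.96 0.02 0.11]
mpos [ 0.5666 -0.0006  0.2836] rot [-2.16  -2.276 -0.   ]
t 30.07 pos [ 0.5657 -0.0006  0.2839] rot [-2.160e+00 -2.276e+00 -1.000e-03] F [-0.4 -1.2  0. ] open 0.0857 q [-0.13  0.02  1.86  0.    1.27 -0.19]
```

View pics/ab_crop.png

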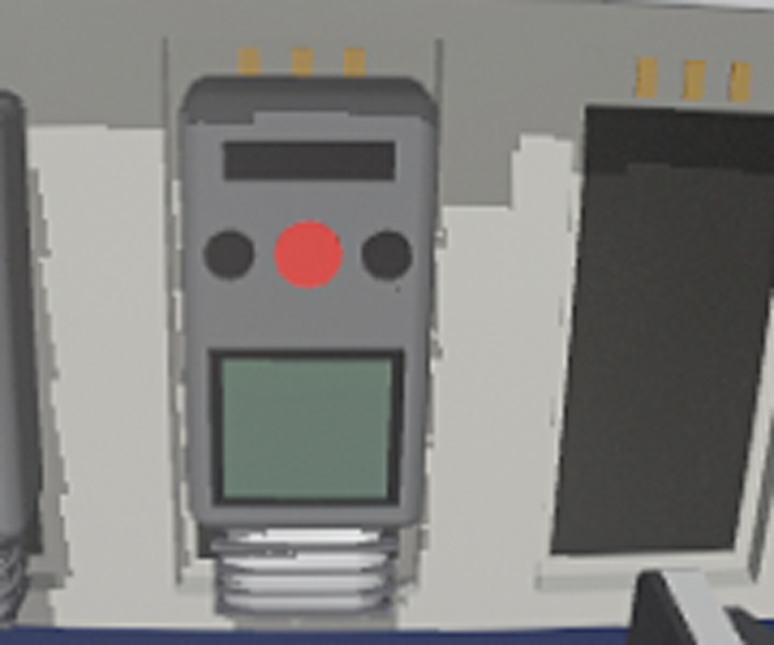

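View pics/ab_wrist.png

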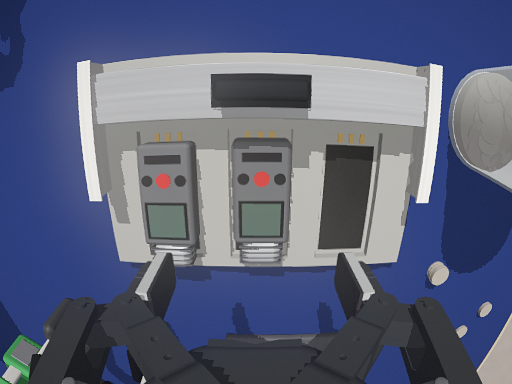

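```bash
python3 -c "
from h import *
plan([.633,.335,.285],[.98,-.17],mobs(2))"
```

```text
std mm [0.05 0.02 0.05]
mpos [ 0.5658 -0.0006  0.2839] rot [-2.160e+00 -2.276e+00 -1.000e-03]
turn [-0.002 -0.003  0.224] rows 2.0 shift now [ 3.316e+02  8.470e+01 -3.000e-01] shift after [342.2   8.9  -1.1] dist 342.3
```

```bash
python3 -m crank '[[0,0,0.112,0,0,0,-1],[0,0,0.112,0,0,0,-1],[0,0,0,25,1,0,-1],[0,0,0,38,1,0,-1],[0,0,0,38,1,0,-1],[0,0,0,38,1,0,-1],[0,0,0,38,1,0,-1],[0,0,0,38,1,0,-1]]'; python3 -m crank '[[0,0,0,38,1,0,-1],[0,0,0,38,1,0,-1],[0,0,0,38,1,0,-1],[0,0,0,12,1,0,-1],[0,0,0,0,0,0,-1]]'
python3 - <<'E'
from h import *
o=mobs(6); p=eyes.get_image('wrist'); save('ac_wrist',p['image'])
for q in ['rec2_mid','rec2_foot']:
    print(q,[(round(d['confidence'],2),np.round(d['centre'],4).tolist()) for d in spotter.mark_of(q,p)])
plan([.633,.338,.285],[.98,-.17],o)
E
```

```text
t: 30.83
tool_pos: [0.6107, 0.2101, 0.286]
tool_rot: [2.429, 1.992, 0.001]
contact_force: [0.5, -0.7, -0.2]
opening: 0.0854
t: 31.25
tool_pos: [0.6383, 0.3454, 0.287]
tool_rot: [2.422, 2.001, 0.006]
contact_force: [0.7, -0.8, -0.2]
opening: 0.0852
std mm [0.13 1.59 0.09]
mpos [0.6383 0.3429 0.2869] rot [2.425 1.997 0.004]
rec2_mid []
rec2_foot [(0.96, [0.6375, 0.393, 0.0104])]
turn [ 0.002 -0.002 -0.021] rows 1.0 shift now [-5.8 -4.3  1.9] shift after [-5.7 -4.4  1.9] dist 7.4
```

View pics/ac_wrist.png

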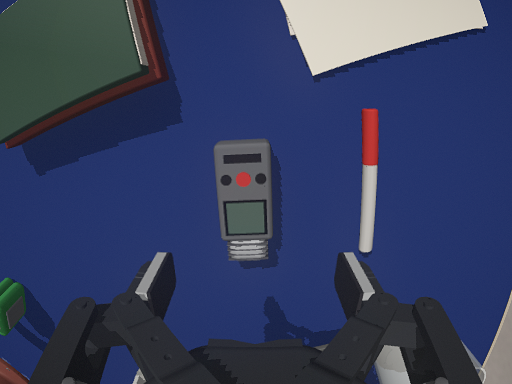

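Run:
```python
from h import *
o=mobs(2); p=eyes.get_image('wrist'); save('ad_wrist',cv2.resize(p['image'][120:280,180:320],None,fx=4,fy=4,interpolation=cv2.INTER_CUBIC))
obs()
```

```text
std mm [0.01 0.13 0.02]
mpos [0.6387 0.3417 0.2872] rot [2.427 1.995 0.005]
t 31.85 pos [0.6386 0.3423 0.2871] rot [2.426 1.996 0.005] F [-0.5 -0.2 -0.4] open 0.0855 q [0.39 0.37 1.45 0.   1.32 0.58]
```

View pics/ad_wrist.png

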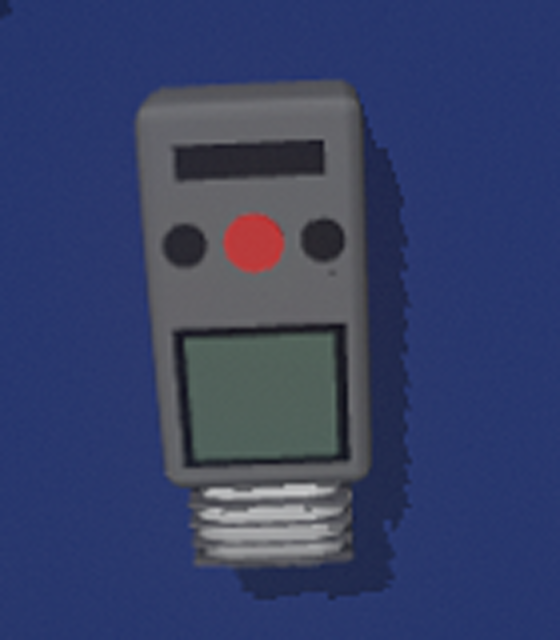

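Run:
```python
from h import *
o=mobs(2); p=eyes.get_image('wrist')
L=[(175,331),(346,325),(187,467),(350,460),(185,246),(323,240),(249,92)]
w=wunproj(p,o,[(a/4+180-.4,b/4+120-.4) for a,b in L],.026)
u=w[5]-w[4]; v=(w[0]+w[1]-w[2]-w[3])/2
print(np.degrees(np.arctan2(u[1],u[0])),np.degrees(np.arctan2(-v[0],v[1])), np.linalg.norm(u))
a=np.radians((np.degrees(np.arctan2(u[1],u[0]))+np.degrees(np.arctan2(-v[0],v[1])))/2); x=np.array([-np.sin(a),np.cos(a),0])
mid=w[6]-.055*x; print(mid.round(4),a)
btn=(w[4]+w[5])/2; print('from button',(btn-.0215*x).round(4))
plan([*mid[:2],.183],[np.cos(a),np.sin(a)],o)
```

```text
std mm [0.01 0.08 0.01]
mpos [0.6386 0.3424 0.2871] rot [2.426 1.996 0.005]
-8.580960402586602 -8.604454813689602 0.02801615138753563
[0.6314 0.3368 0.026 ] -0.14997103942317658
from button [0.6311 0.3395 0.026 ]
turn [ 0.002 -0.002 -0.044] rows 1.0 shift now [ -7.1  -6.2 104.1] shift after [ -6.6  -6.3 104.1] dist 104.5
```

```bash
python3 -m crank '[[0,0,-0.044,-4,-6,20,-1],[0,0,0,0,0,30,-1],[0,0,0,0,0,30,-1],[0,0,0,0,0,20,-1],[0,0,0,0,0,0,-1]]'
python3 - <<'E'
from h import *
o=mobs(5)
p=eyes.get_image('wrist'); save('ae_wrist',p['image'])
Rt=R.from_rotvec(o['tool_rot']).as_matrix()
print(wproj(p,o,[o['tool_pos']+Rt@np.array([a,0,o['tool_pos'][2]-.026]) for a in (-.055,0,.055)]))
plan([.6315,.3385,.183],[np.cos(.15),-np.sin(.15)],o)
E
```

```text
t: 32.42
tool_pos: [0.6339, 0.3412, 0.1886]
tool_rot: [2.376, 2.05, 0.019]
contact_force: [-1.1, 0.1, -0.8]
opening: 0.0858
std mm [0.97 0.41 2.75]
mpos [0.6352 0.3418 0.1925] rot [2.374 2.049 0.028]
[[252.93836833 332.29857956]
 [252.72959314 260.15645902]
 [252.57445205 158.33371937]]
turn [ 0.015 -0.01   0.003] rows 1.0 shift now [-3.9 -3.4  9.4] shift after [-3.8 -3.2  9.5] dist 10.7
```

View pics/ae_wrist.png

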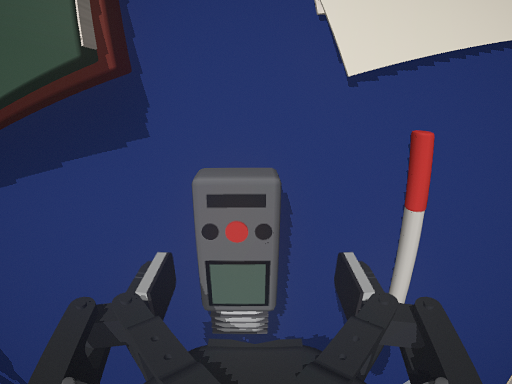

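```bash
python3 -m crank '[[0.02,-0.008,0,-3,-6,6,-1],[0,0,0,-1,0,7,-1],[0,0,0,0,0,0,-1]]'
python3 - <<'E'
from h import *
o=mobs(5)
p=eyes.get_image('wrist'); save('af_wrist',p['image'])
Rt=R.from_rotvec(o['tool_rot']).as_matrix()
print(wproj(p,o,[o['tool_pos']+Rt@np.array([a,0,o['tool_pos'][2]-.026]) for a in (-.055,0,.055)]))
plan([.6315,.3385,.183],[np.cos(.15),-np.sin(.15)],o)
E
```

```text
t: 32.97
tool_pos: [0.6312, 0.3398, 0.1875]
tool_rot: [-2.377, -2.052, -0.016]
contact_force: [-0.2, 0.3, -0.7]
opening: 0.085
std mm [0.2  0.11 0.36]
mpos [0.6315 0.34   0.1881] rot [-2.377 -2.052 -0.017]
[[252.91701867 337.18438224]
 [252.69474678 264.55811153]
 [252.52481899 160.35812152]]
turn [ 0.006 -0.009  0.003] rows 1.0 shift now [-1.5  0.2  5.1] shift after [-1.4  0.2  5.1] dist 5.3
```

View pics/af_wrist.png

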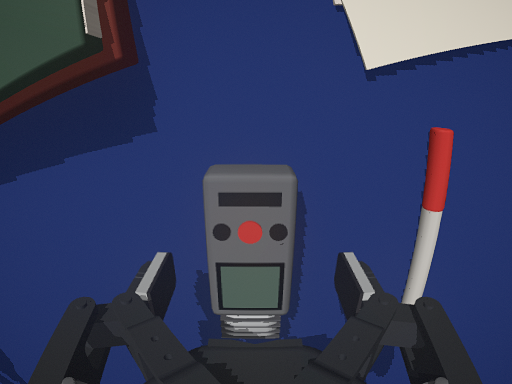

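```bash
python3 -m crank '[[0.005,-0.008,0,-2,0,5,-0.8],[0,0,0,0,0,1,0],[0,0,0,0,0,1,1],[0,0,0,0,0,1,1],[0,0,0,0,0,0,1],[0,0,0,0,0,0,1],[0,0,0,0,0,0,1]]'
python3 - <<'E'
from h import *
o=mobs(5); obs()
p=eyes.get_image('wrist'); save('ag_wrist',p['image'])
Rt=R.from_rotvec(o['tool_rot']).as_matrix()
print(wproj(p,o,[o['tool_pos']+Rt@np.array([a,0,o['tool_pos'][2]-.026]) for a in (-.055,0,.055)]))
E
```

```text
t: 33.85
tool_pos: [0.632, 0.3382, 0.1806]
tool_rot: [2.377, 2.052, 0.003]
contact_force: [0.8, -0.2, 0.9]
opening: 0.0449
std mm [0.01 0.01 0.01]
mpos [0.632  0.3382 0.1806] rot [2.377 2.052 0.003]
t 34.1 pos [0.632  0.3382 0.1806] rot [2.377 2.052 0.003] F [-0.2 -0.2  0.1] open 0.045 q [ 0.39  0.47  1.52 -0.    1.16  0.53]
[[252.86396388 345.90517831]
 [252.6119718  272.58896526]
 [252.4081506  164.13915705]]
```

View pics/ag_wrist.png

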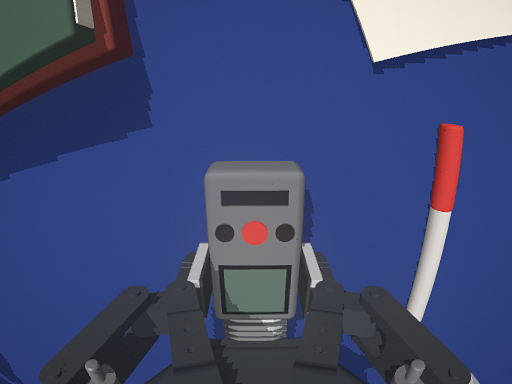

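```bash
python3 -m crank '[[0,0,0,0,0,-20,1],[0,0,0,0,0,-40,1],[0,0,0,0,0,-40,1],[0,0,-0.1,0,0,0,1],[0,0,-0.1,0,0,0,1],[0,0,0,0,0,0,1]]'
python3 - <<'E'
from h import *
o=mobs(4);plan([.6477,.0031,.28],[.9986,.0523],o)
E
```

```text
t: 34.65
tool_pos: [0.6297, 0.3372, 0.2781]
tool_rot: [-2.149, -2.286, 0.013]
contact_force: [0.3, 0.1, -2.0]
opening: 0.0445
std mm [0.27 0.12 1.02]
mpos [0.6294 0.3371 0.2767] rot [-2.152 -2.283  0.017]
turn [-0.011  0.004  0.007] rows 1.0 shift now [-334.5   -1.4   -2. ] shift after [-334.5    0.8   -3.3] dist 334.5
```

```bash
python3 -m crank '[[-0.011,0,0.007,-25,0,-3,1],[0,0,0,-37,0,0,1],[0,0,0,-37,0,0,1],[0,0,0,-37,0,0,1],[0,0,0,-37,0,0,1],[0,0,0,-37,0,0,1],[0,0,0,-37,0,0,1],[0,0,0,-37,0,0,1]]'; python3 -m crank '[[0,0,0,-30,0,0,1],[0,0,0,-12,0,0,1],[0,0,0,0,0,0,1]]'
python3 - <<'E'
from h import *
o=mobs(4);plan([.6477,.0031,.235],[.9986,.0523],o)
E
```

```text
t: 35.52
tool_pos: [0.6392, 0.05, 0.2687]
tool_rot: [-2.157, -2.273, 0.022]
contact_force: [0.6, 0.4, -1.6]
opening: 0.0447
t: 35.77
tool_pos: [0.6402, -0.0007, 0.2656]
tool_rot: [-2.168, -2.258, 0.03]
contact_force: [1.0, 0.7, -1.6]
opening: 0.0448
std mm [0.06 1.29 0.17]
mpos [0.6401 0.001  0.2655] rot [-2.166 -2.26   0.029]
turn [-0.022  0.004 -0.01 ] rows 1.0 shift now [ 1.9  8.3 30.4] shift after [ 1.7  7.7 30.5] dist 31.5
```

```bash
python3 -m crank '[[-0.022,0.004,-0.01,2,7,8,1],[0,0,0,0,0,14,1],[0,0,0,0,0,14,1],[0,0,0,0,0,0,1]]'
python3 - <<'E'
from h import *
o=mobs(5);plan([.6477,.0031,.205],[.9986,.0523],o)
p=eyes.get_image('wrist'); save('ah_wrist',p['image'])
save('ah_crop',p['image'][100:320,120:400].repeat(2,0).repeat(2,1))
E
```

```text
t: 36.3
tool_pos: [0.6473, 0.0117, 0.2283]
tool_rot: [2.149, 2.29, 0.004]
contact_force: [-0.8, 0.2, -3.1]
opening: 0.0446
std mm [0.59 0.42 1.58]
mpos [0.648  0.0112 0.2305] rot [2.148 2.287 0.007]
turn [ 0.006 -0.     0.01 ] rows 1.0 shift now [-8.1 -1.  25.5] shift after [-8.1 -0.7 25.5] dist 26.8
```

View pics/ah_crop.png

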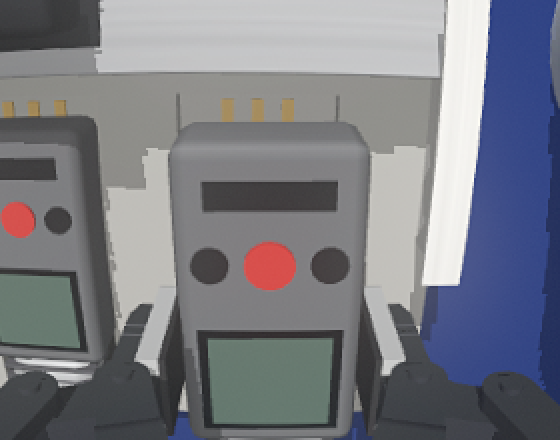

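```bash
python3 -m crank '[[0.008,0,0.009,-7,-2.5,6,1],[0,0,0,0,0,10,1],[0,0,0,0,0,0,1]]'
python3 - <<'E'
from h import *
o=mobs(5);plan([.6477,.0031,.2],[.9986,.0523],o)
p=eyes.get_image('wrist'); save('ai_crop',p['image'][100:320,120:400].repeat(2,0).repeat(2,1))
E
```

```text
t: 36.85
tool_pos: [0.6476, 0.002, 0.2184]
tool_rot: [2.161, 2.274, 0.005]
contact_force: [0.0, 0.6, -2.2]
opening: 0.0449
std mm [0.34 0.13 0.81]
mpos [0.6482 0.0021 0.2197] rot [2.159 2.273 0.007]
turn [ 0.007  0.002 -0.001] rows 1.0 shift now [ 1.1 -0.6 19.7] shift after [ 1.  -0.4 19.7] dist 19.8
```

View pics/ai_crop.png

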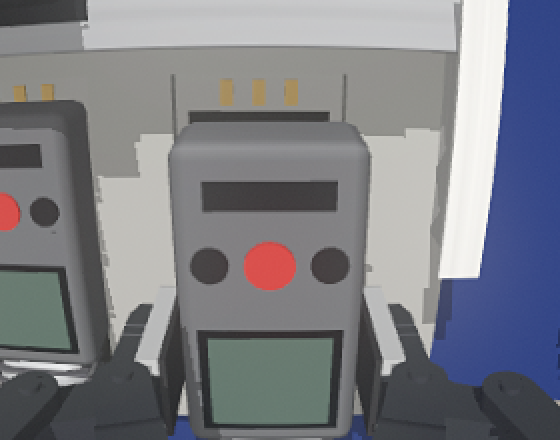

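```bash
python3 -m crank '[[0.009,0.002,0,1,-2.5,6,1],[0,0,0,0,0,9,1],[0,0,0,0,0,0,1]]'
python3 - <<'E'
from h import *
o=mobs(5);plan([.6477,.0031,.19],[.9986,.0523],o)
p=eyes.get_image('wrist'); save('aj_crop',p['image'][100:320,120:400].repeat(2,0).repeat(2,1))
E
```

```text
t: 37.4
tool_pos: [0.6463, 0.0036, 0.2057]
tool_rot: [2.162, 2.278, 0.002]
contact_force: [-0.0, 0.1, -2.7]
opening: 0.0448
std mm [0.35 0.05 0.8 ]
mpos [0.6468 0.0035 0.2069] rot [2.161 2.277 0.003]
turn [0.003 0.    0.   ] rows 1.0 shift now [-0.4  0.8 16.9] shift after [-0.4  0.9 16.9] dist 17.0
```

View pics/aj_crop.png

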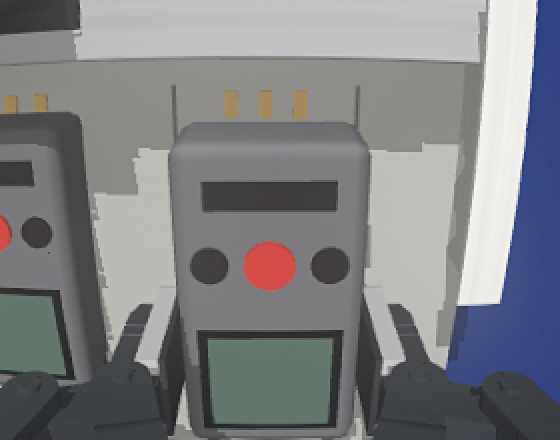

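```bash
python3 -m crank '[[0.005,0,0,0,-1,6,1],[0,0,0,0,0,8,1],[0,0,0,0,0,4,1]]'
python3 - <<'E'
from h import *
o=mobs(5);plan([.6477,.0031,.19],[.9986,.0523],o); obs()
p=eyes.get_image('wrist'); save('ak_crop',p['image'][100:320,120:400].repeat(2,0).repeat(2,1))
E
```

```text
t: 37.95
tool_pos: [0.6473, 0.0032, 0.1912]
tool_rot: [2.16, 2.276, 0.003]
contact_force: [-0.2, -0.6, -1.8]
opening: 0.0445
std mm [0.2  0.01 0.52]
mpos [0.6471 0.0032 0.191 ] rot [2.161e+00 2.277e+00 2.000e-03]
turn [ 0.003  0.001 -0.   ] rows 1.0 shift now [-0.1  0.5  1. ] shift after [-0.1  0.5  1. ] dist 1.2
t 38.2 pos [0.6476 0.0032 0.1922] rot [2.16  2.276 0.004] F [-0.3  0.2 -0.5] open 0.0449 q [-0.11  0.31  1.7  -0.    1.13 -0.16]
```

View pics/ak_crop.png

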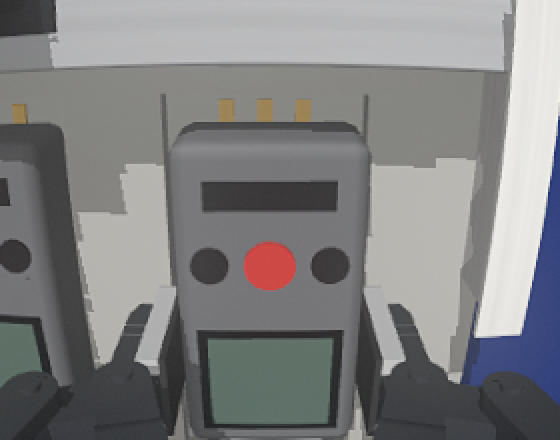

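```bash
python3 -m crank '[[0.004,0,0,0,-1,3,1],[0,0,0,0,0,2,1],[0,0,0,0,0,0,1]]'
python3 - <<'E'
from h import *
o=mobs(3); obs()
E
```

```text
t: 38.5
tool_pos: [0.6472, 0.0031, 0.1886]
tool_rot: [2.16, 2.277, 0.001]
contact_force: [0.0, 0.8, -2.3]
opening: 0.0447
std mm [0.   0.01 0.02]
mpos [0.6472 0.0031 0.1886] rot [2.160e+00 2.277e+00 1.000e-03]
t 38.65 pos [0.6472 0.0031 0.1886] rot [2.160e+00 2.277e+00 1.000e-03] F [-0.9 -0.  -0.8] open 0.045 q [-0.11  0.32  1.7  -0.    1.12 -0.16]
```

Seated at the expected height. Release, rise and inspect all three bays.

```bash
python3 -m crank '[[0,0,0,0,0,0,0.2],[0,0,0,0,0,0,-0.2],[0,0,0,0,0,0,-0.35],[0,0,0,0,0,0,-0.35],[0,0,0,0,0,-20,-0.35],[0,0,0,0,0,-35,-0.35],[0,0,0,0,0,-35,-1],[0,0,0,0,0,0,-1]]'
python3 - <<'E'
from h import *
plan([.565,-.03,.30],[.9986,.0523],mobs(4))
E
python3 -m crank '[[0,0,0,-10,-20,0,-1],[0,0,0,-10,-30,0,-1],[0,0,0,-5,-28,0,-1],[0,0,0,0,0,0,-1]]'
python3 - <<'E'
from h import *
mobs(5)
p=eyes.get_image('wrist'); save('al_wrist',cv2.resize(p['image'][60:300,80:440],None,fx=2.15,fy=2.15,interpolation=cv2.INTER_CUBIC))
p=eyes.get_image('side'); crop(p,'al_side',180,200,300,262,6.5)
E
```

```text
t: 39.32
tool_pos: [0.6467, 0.0032, 0.2802]
tool_rot: [2.162, 2.278, -0.002]
contact_force: [0.9, -0.4, 1.6]
opening: 0.0793
std mm [0.95 0.08 3.01]
mpos [0.6455 0.0033 0.276 ] rot [-2.16  -2.276  0.007]
turn [-0.006  0.    -0.   ] rows 1.0 shift now [-29.  -82.2 -23.5] shift after [-29.  -82.1 -24. ] dist 90.3
t: 39.85
tool_pos: [0.5627, -0.0256, 0.2631]
tool_rot: [-2.146, -2.265, 0.027]
contact_force: [-0.0, 0.6, -0.9]
opening: 0.0851
std mm [1.72 0.15 1.26]
mpos [ 0.5653 -0.0254  0.2647] rot [-2.148 -2.268  0.022]
```

View pics/al_wrist.png

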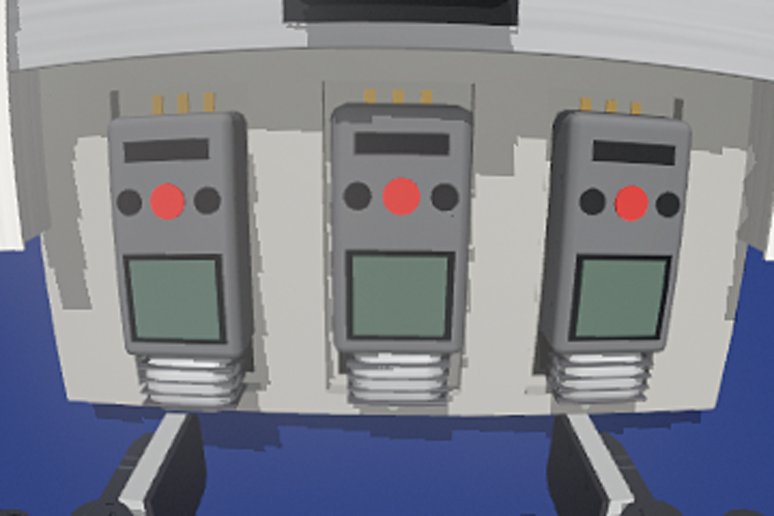

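View pics/al_side.png

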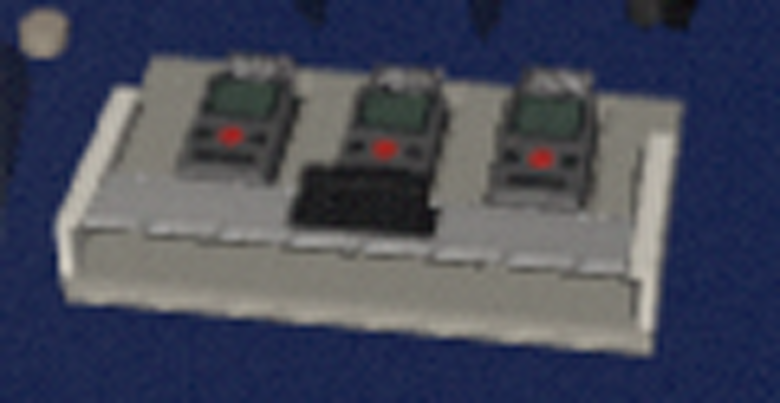

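```bash
python3 -c "
from h import *
plan([.4905,-.005,.26],[.9986,.0523],mobs(2))"; python3 -m crank '[[-0.02,0,0,10,-30,0,-1],[0,0,0,13,-38,0,-1],[0,0,0,0,-8,0,-1],[0,0,0,0,0,0,-1]]'
python3 - <<'E'
from h import *
o=mobs(8); p=eyes.get_image('wrist'); save('am_crop',cv2.resize(p['image'][110:300,180:370],None,fx=4,fy=4,interpolation=cv2.INTER_CUBIC))
obs()
E
```

```text
std mm [0.04 0.01 0.01]
mpos [ 0.5679 -0.0251  0.2672] rot [-2.149 -2.272  0.018]
turn [-0.018 -0.002  0.003] rows 1.0 shift now [ 24.4 -76.    8.6] shift after [ 24.2 -76.2   7.2] dist 80.3
t: 40.63
tool_pos: [0.4901, -0.0056, 0.2655]
tool_rot: [-2.157, -2.281, -0.003]
contact_force: [1.0, -1.5, 0.7]
opening: 0.0852
std mm [0.86 0.28 0.4 ]
mpos [ 0.4917 -0.0061  0.2661] rot [-2.158 -2.281 -0.004]
t 41.08 pos [ 0.4919 -0.0062  0.2659] rot [-2.158 -2.28  -0.004] F [-0.3 -0.1  0.5] open 0.0855 q [-0.16 -0.14  2.04  0.    1.24 -0.22]
```

View pics/am_crop.png

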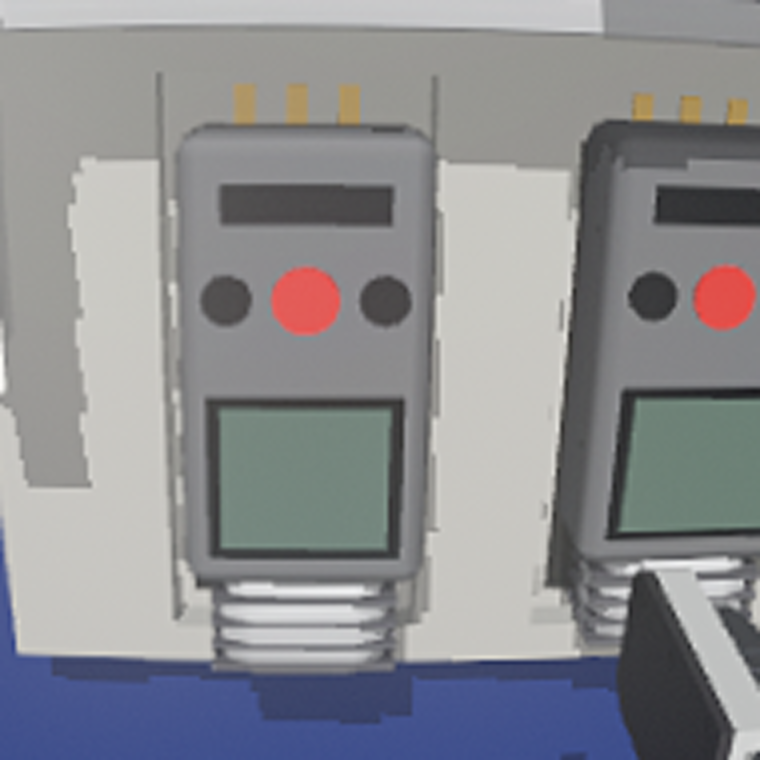

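Run:
```python
from h import *
o=mobs(2); p=eyes.get_image('wrist')
a=np.radians(3); X=np.array([-np.sin(a),np.cos(a),0]); Y=np.array([-np.cos(a),-np.sin(a),0]); c=np.array([.5698,-.001,0])
def t(uv,z):
    w=wunproj(p,o,[(uv[0]/4+180-.4,uv[1]/4+110-.4)],z)[0]-c; return ((w@X)*1000).round(1),((w@Y)*1000).round(1)
print('deck edge',t((150,657),.016),t((450,660),.016))
print('bay top edges L/R near contacts',t((160,80),.016),t((435,80),.016),'near front',t((178,615),.016),t((425,615),.016))
print('contacts top/bot',t((296,84),.008))
print('foot bottom',t((305,123),.008),t((305,123),.02)); print('foot top edge',t((305,138),.032))
for z in (.02,.026,.03,.036): print('grille',z,t((305,667),z))
for z in (.034,.038): print('screen',z,t((305,402),z),t((305,556),z),'btn',t((305,300),z))
# bay1
print('bay1 foot top',t((700,133),.032),'btn',t((725,297),.034),'scr',t((715,391),.034),t((700,535),.034),'grille',t((640,645),.03))
```

```text
std mm [0.09 0.01 0.06]
mpos [ 0.4918 -0.0062  0.2659] rot [-2.158 -2.28  -0.003]
deck edge (np.float64(-66.9), np.float64(110.4)) (np.float64(-67.4), np.float64(43.7))
bay top edges L/R near contacts (np.float64(58.5), np.float64(103.5)) (np.float64(58.7), np.float64(52.5)) near front (np.float64(-55.6), np.float64(103.6)) (np.float64(-55.4), np.float64(49.9))
contacts top/bot (np.float64(56.7), np.float64(78.3))
foot bottom (np.float64(49.1), np.float64(76.5)) (np.float64(50.9), np.float64(76.6))
foot top edge (np.float64(50.1), np.float64(76.6))
grille 0.02 (np.float64(-66.3), np.float64(76.0))
grille 0.026 (np.float64(-62.1), np.float64(76.0))
grille 0.03 (np.float64(-59.3), np.float64(76.0))
grille 0.036 (np.float64(-55.2), np.float64(76.1))
screen 0.034 (np.float64(1.9), np.float64(76.4)) (np.float64(-30.4), np.float64(76.2)) btn (np.float64(21.3), np.float64(76.5))
screen 0.038 (np.float64(3.5), np.float64(76.4)) (np.float64(-28.1), np.float64(76.2)) btn (np.float64(22.6), np.float64(76.5))
bay1 foot top (np.float64(52.6), np.float64(5.8)) btn (np.float64(22.6), np.float64(-1.3)) scr (np.float64(3.9), np.float64(-1.6)) (np.float64(-27.1), np.float64(-2.8)) grille (np.float64(-55.6), np.float64(4.9))
```

```bash
python3 -c "
from h import *
plan([.4922,-.0055,.198],[.9986,.0523],mobs(2))"; python3 -m crank '[[0.003,0,0,0,0,10,-0.45],[0,0,0,0,0,20,-0.45],[0,0,0,0,0,20,-0.45],[0,0,0,0,0,14,-0.45],[0,0,0,0,0,0,-0.45]]'
python3 - <<'E'
from h import *
o=mobs(4); plan([.4922,-.0055,.198],[.9986,.0523],o);obs()
p=eyes.get_image('wrist'); save('an_crop',p['image'][100:320,120:400].repeat(2,0).repeat(2,1))
E
```

```text
std mm [0.05 0.01 0.02]
mpos [ 0.4914 -0.0061  0.2657] rot [-2.157 -2.28  -0.003]
turn [-0.    -0.003  0.003] rows 1.0 shift now [ 0.4  0.8 67.7] shift after [ 0.6  0.8 67.7] dist 67.7
t: 41.75
tool_pos: [0.4917, -0.006, 0.199]
tool_rot: [-2.158, -2.281, -0.003]
contact_force: [0.5, -0.2, 0.5]
opening: 0.0619
std mm [0.65 0.08 1.4 ]
mpos [ 0.4925 -0.0061  0.2008] rot [2.158 2.281 0.005]
turn [ 0.003 -0.002  0.003] rows 1.0 shift now [ 0.6 -0.2  2.8] shift after [ 0.6 -0.2  2.8] dist 2.9
t 41.95 pos [ 0.4937 -0.0063  0.2034] rot [2.156 2.279 0.01 ] F [-0.3 -0.1 -0.3] open 0.0618 q [-0.16 -0.04  2.07  0.    1.11 -0.22]
```

View pics/an_crop.png

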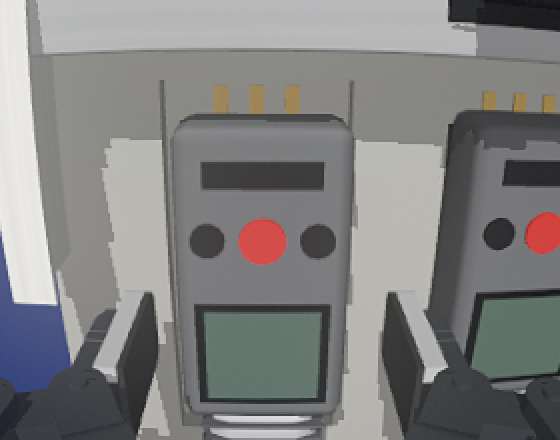

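```bash
python3 -m crank '[[0.01,0,0,0,-1,6,-0.3],[0,0,0,0,0,1,0.2],[0,0,0,0,0,0,1],[0,0,0,0,0,0,1],[0,0,0,0,0,0,1]]'; python3 -c "
from h import *
mobs(2);obs()"; python3 -m crank '[[0,0,0,0,0,-12,1],[0,0,0,0,0,0,1],[0,0,0,4,0,0,1],[0,0,0,0,0,0,1]]';  python3 - <<'E'
from h import *
o=mobs(5); plan([.4922,-.0015,.205],[.9986,.0523],o);obs()
p=eyes.get_image('wrist'); save('ao_crop',p['image'][100:320,120:400].repeat(2,0).repeat(2,1))
E
```

```text
t: 42.42
tool_pos: [0.4937, -0.0065, 0.1991]
tool_rot: [2.158, 2.281, 0.001]
contact_force: [-0.9, 0.2, -1.2]
opening: 0.0445
std mm [0.01 0.01 0.01]
mpos [ 0.4937 -0.0065  0.1991] rot [2.158e+00 2.281e+00 1.000e-03]
t 42.52 pos [ 0.4938 -0.0065  0.1991] rot [2.158e+00 2.281e+00 1.000e-03] F [0.  0.6 0.5] open 0.0443 q [-0.16 -0.03  2.07 -0.    1.1  -0.22]
t: 42.85
tool_pos: [0.4937, -0.0023, 0.2125]
tool_rot: [2.158, 2.28, 0.002]
contact_force: [-0.8, 0.1, -0.4]
opening: 0.044
std mm [0.12 0.11 0.29]
mpos [ 0.4935 -0.0025  0.2121] rot [2.158e+00 2.280e+00 1.000e-03]
turn [0.002 0.001 0.003] rows 1.0 shift now [ 1.1 -1.3  7.1] shift after [ 1.1 -1.3  7.1] dist 7.3
t 43.1 pos [ 0.4933 -0.0027  0.2117] rot [2.159 2.281 0.   ] F [ 0.7  0.2 -0.9] open 0.0446 q [-0.16 -0.06  2.07 -0.    1.13 -0.21]
```

View pics/ao_crop.png

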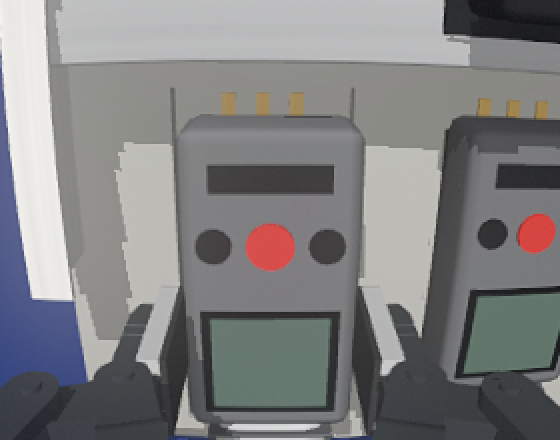

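```bash
python3 -m crank '[[0,0,0,0.5,-2,5,1],[0,0,0,0,0,5,1],[0,0,0,0,0,3,1]]';  python3 - <<'E'
from h import *
o=mobs(4); obs()
p=eyes.get_image('wrist'); save('ap_crop',p['image'][100:320,120:400].repeat(2,0).repeat(2,1))
E
```

```text
t: 43.4
tool_pos: [0.4915, -0.0025, 0.1982]
tool_rot: [2.158, 2.28, 0.001]
contact_force: [-0.4, -4.6, 4.3]
opening: 0.0443
std mm [0.07 0.05 0.27]
mpos [ 0.4916 -0.0025  0.1984] rot [2.158e+00 2.280e+00 1.000e-03]
t 43.6 pos [ 0.4916 -0.0024  0.1988] rot [2.159e+00 2.280e+00 1.000e-03] F [-0.9 -0.1  0.9] open 0.0448 q [-0.16 -0.04  2.07 -0.    1.1  -0.21]
```

View pics/ap_crop.png

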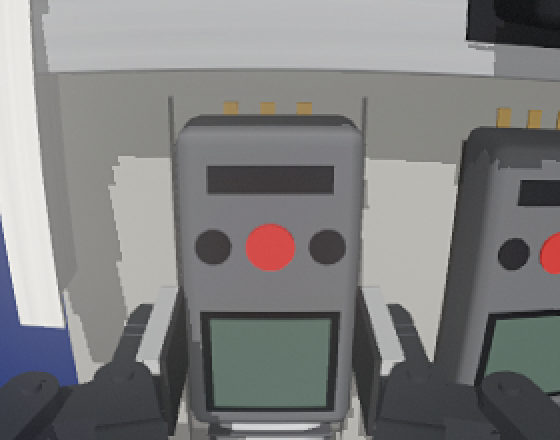

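```bash
python3 -m crank '[[0,0,0,0,-0.5,3,1],[0,0,0,0,0,2,1]]';  python3 - <<'E'
from h import *
o=mobs(4); obs()
E
```

```text
t: 43.82
tool_pos: [0.4921, -0.0031, 0.196]
tool_rot: [2.155, 2.279, -0.0]
contact_force: [-9.5, 0.6, 18.4]
opening: 0.0445
std mm [0.02 0.01 0.04]
mpos [ 0.4921 -0.0031  0.1961] rot [ 2.155  2.28  -0.   ]
t 44.02 pos [ 0.4921 -0.0031  0.1961] rot [ 2.155  2.28  -0.   ] F [-4.3 -2.2  7.8] open 0.0443 q [-0.16 -0.03  2.07 -0.    1.1  -0.21]
```

```bash
python3 -m crank '[[0,0,0,0,0,-0.5,0.2],[0,0,0,0,0,0,-0.2],[0,0,0,0,0,0,-0.4],[0,0,0,0,0,0,-0.4],[0,0,0,0,0,-20,-0.4],[0,0,0,0,0,-35,-0.4],[0,0,0,0,0,-20,-1],[0,0,0,0,0,0,-1]]'
python3 - <<'E'
from h import *
o=mobs(8); p=eyes.get_image('wrist'); save('aq_crop',cv2.resize(p['image'][110:300,180:370],None,fx=4,fy=4,interpolation=cv2.INTER_CUBIC))
obs()
E
```

```text
t: 44.68
tool_pos: [0.491, -0.0026, 0.2718]
tool_rot: [2.158, 2.282, -0.003]
contact_force: [0.7, -0.6, 0.2]
opening: 0.0816
std mm [0.77 0.09 2.12]
mpos [ 0.4896 -0.0025  0.2677] rot [-2.156 -2.279  0.009]
t 45.13 pos [ 0.4892 -0.0024  0.2665] rot [-2.154 -2.278  0.011] F [ 0.  -0.8 -0.5] open 0.0853 q [-0.16 -0.15  2.04 -0.    1.25 -0.21]
```

View pics/aq_crop.png

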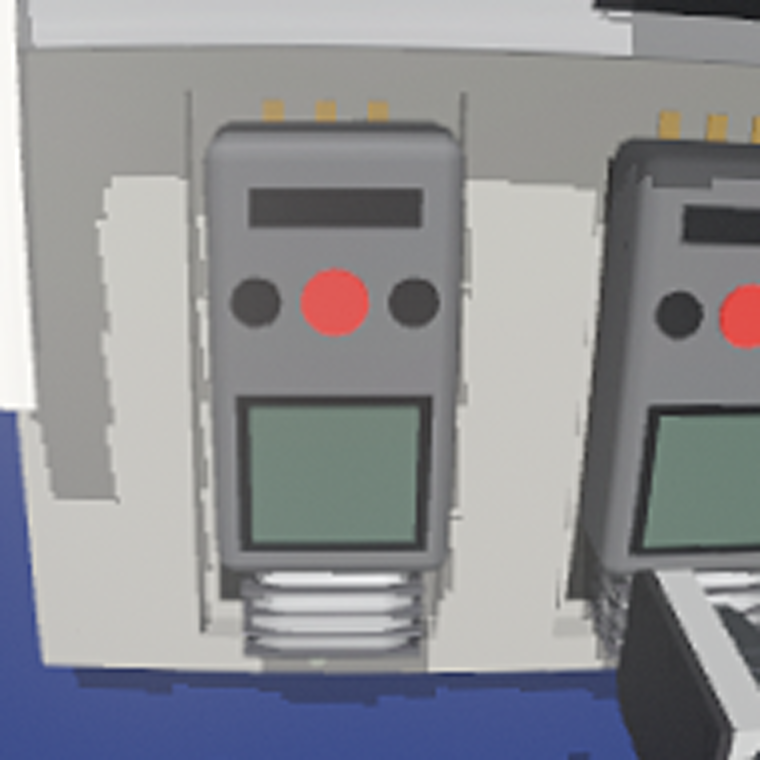

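```bash
python3 -m crank '[[0,0,-0.12,0,0,-5,-1],[0,0,-0.12,0,0,-5,-1],[0,0,-0.12,0,0,-5,-1],[0,0,-0.12,0,0,-5,-1],[0,0,-0.12,0,0,0,-1],[0,0,-0.12,0,0,0,-1],[0,0,-0.12,0,0,0,-1],[0,0,-0.12,0,0,0,-1]]'; python3 -m crank '[[0,0,-0.12,0,0,0,-1],[0,0,-0.12,0,0,0,-1],[0,0,-0.12,0,0,0,-1],[0,0,-0.12,0,0,0,-1],[0,0,-0.12,0,0,0,-1],[0,0,0,0,0,0,-1]]'; python3 -c "
from h import *
plan([.5651,.088,.29],[-.0523,.9986],mobs(3))"
```

```text
t: 45.8
tool_pos: [0.4885, -0.0023, 0.2823]
tool_rot: [-0.799, -3.02, 0.006]
contact_force: [-0.5, -0.3, 0.3]
opening: 0.0853
t: 46.3
tool_pos: [0.4878, -0.0023, 0.2788]
tool_rot: [0.172, -3.114, -0.004]
contact_force: [-0.1, -0.1, -0.9]
opening: 0.0854
std mm [0.02 0.01 0.06]
mpos [ 0.4877 -0.0023  0.2788] rot [ 0.167 -3.114 -0.004]
turn [ 0.003 -0.023  0.055] rows 1.0 shift now [-86.3  81.6 -12.8] shift after [-82.   86.1 -11.2] dist 119.4
```

```bash
python3 -m crank '[[0,-0.023,0.055,-20,20,-8,-1],[0,0,0,-25,26,0,-1],[0,0,0,-25,26,0,-1],[0,0,0,-12,14,0,-1],[0,0,0,0,0,0,-1]]'; python3 -c "
from h import *
plan([.5651,.088,.225],[-.0523,.9986],mobs(5))
p=eyes.get_image('wrist'); save('ar',p['image'])"
```

```text
t: 46.87
tool_pos: [0.5675, 0.0909, 0.2863]
tool_rot: [-0.048, 3.14, 0.005]
contact_force: [-0.5, -0.2, -0.4]
opening: 0.0854
std mm [0.78 0.99 0.25]
mpos [0.5662 0.0893 0.286 ] rot [ 4.800e-02 -3.141e+00 -3.000e-03]
turn [ 0.002 -0.    -0.022] rows 1.0 shift now [ 1.2 -1.4 61. ] shift after [ 1.2 -1.3 61. ] dist 61.0
```

View pics/ar.png

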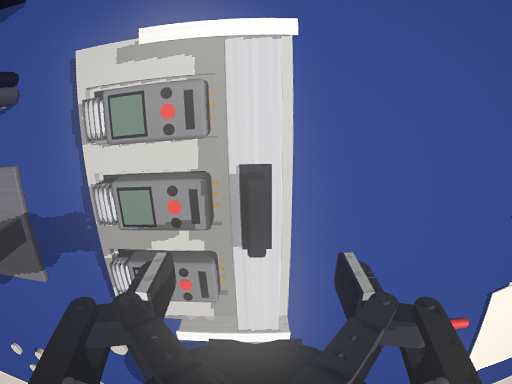

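```bash
python3 -m crank '[[0,0,-0.022,1,-1,15,-0.6],[0,0,0,0,0,20,-0.5],[0,0,0,0,0,18,-0.3],[0,0,0,0,0,8,-0.1],[0,0,0,0,0,0,0]]'; python3 -c "
from h import *
plan([.5651,.088,.222],[-.0523,.9986],mobs(4)); obs()
p=eyes.get_image('wrist'); save('as',p['image'])"
```

```text
t: 47.58
tool_pos: [0.5628, 0.0828, 0.2254]
tool_rot: [-0.07, 3.137, 0.002]
contact_force: [0.0, 0.2, -0.6]
opening: 0.0428
std mm [0.49 0.16 0.99]
mpos [0.5634 0.083  0.2267] rot [-7.000e-02  3.135e+00  2.000e-03]
turn [ 0.001  0.006 -0.007] rows 1.0 shift now [-1.9  4.9  4.7] shift after [-2.   4.9  4.7] dist 7.1
t 47.78 pos [0.5644 0.0833 0.2285] rot [-7.100e-02  3.131e+00  2.000e-03] F [-0.4  0.3  0.2] open 0.0427 q [ 0.02  0.1   1.88  0.    1.16 -1.6 ]
```

View pics/as.png

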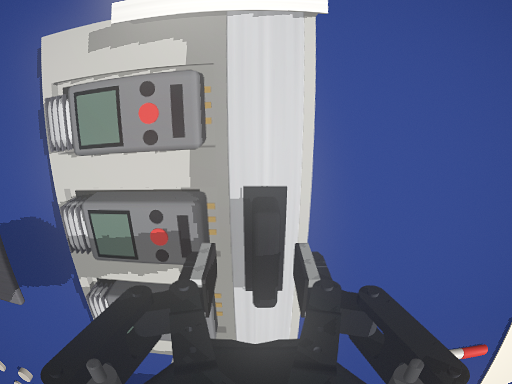

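Handle centred between the pads (265, 245). Correct 4 mm, lower and pinch.

```bash
python3 -m crank '[[0,0.008,-0.005,0,4,6,0.1],[0,0,0,0,0,1,0.5],[0,0,0,0,0,0,1],[0,0,0,0,0,0,1],[0,0,0,0,0,0,1],[0,0,0,0,0,0,1]]' 40; python3 -c "
from h import *
plan([.5651,.088,.222],[-.0523,.9986],mobs(3)); obs()"
```

```text
t: 48.33
tool_pos: [0.5656, 0.0882, 0.2242]
tool_rot: [-0.08, 3.135, 0.002]
contact_force: [0.1, 0.6, -0.5]
opening: 0.0129
std mm [0.01 0.   0.02]
mpos [0.5656 0.0882 0.2242] rot [-8.000e-02  3.135e+00  2.000e-03]
turn [ 0.001  0.006 -0.001] rows 1.0 shift now [ 0.5 -0.2  2.2] shift after [ 0.5 -0.2  2.2] dist 2.3
t 48.48 pos [0.5656 0.0881 0.2242] rot [-8.000e-02  3.135e+00  2.000e-03] F [ 0.5 -0.3  1.1] open 0.013 q [ 0.02  0.11  1.87  0.    1.15 -1.6 ]
```

```bash
python3 -m crank '[[0,0,0,0,-9,0,1],[0,0,0,0,-10,0,1],[0,0,0,0,-10,0,1],[0,0,0,0,-10,0,1],[0,0,0,0,-9,0,1],[0,0,0,0,-3,0,1],[0,0,0,0,-2,0,1]]'; python3 -c "
from h import *
plan([.5677,.038,.222],[-.0523,.9986],mobs(3)); obs()"
```

```text
t: 49.07
tool_pos: [0.568, 0.0351, 0.2242]
tool_rot: [-0.075, 3.134, 0.037]
contact_force: [-0.7, 16.2, 1.3]
opening: 0.0131
std mm [0.   0.06 0.01]
mpos [0.568  0.0351 0.2242] rot [-0.075  3.134  0.037]
turn [ 0.023  0.007 -0.004] rows 1.0 shift now [0.2 2.9 2.2] shift after [0.2 2.9 2.2] dist 3.6
t 49.22 pos [0.568  0.0353 0.2242] rot [-0.076  3.134  0.035] F [-0.3 14.7  2.1] open 0.013 q [-0.07  0.1   1.88  0.02  1.15 -1.7 ]
```

```bash
python3 -m crank '[[0,0,0,0,0,0,0.6],[0.02,0,0,0,0,0,0.2],[0,0,0,0,0,0,-0.2],[0,0,0,0,0,0,-0.2],[0,0,0,0,0,-20,-0.2],[0,0,0,0,0,-38,-0.2],[0,0,0,0,0,-38,-1],[0,0,0,0,0,0,-1]]'
python3 - <<'E'
from h import *
mobs(5)
p=eyes.get_image('wrist'); save('at',p['image'])
print([(round(d['confidence'],2),np.round(d['centre'],4).tolist()) for d in spotter.mark_of('gate_handle',p)])
p=eyes.get_image('side'); crop(p,'at_side',180,200,300,262,6.5)
print([(round(d['confidence'],2),np.round(d['centre'],4).tolist()) for d in spotter.mark_of('gate_handle',p)])
p=eyes.get_image('scene'); crop(p,'at_scene',90,165,345,360,3)
for q in ['headset0_band','headset1_band','bar']:print(q,[(round(d['confidence'],2),np.round(d['centre'],4).tolist()) for d in spotter.mark_of(q,p)])
E
```

```text
t: 49.88
tool_pos: [0.5665, 0.0296, 0.3197]
tool_rot: [0.073, -3.139, 0.011]
contact_force: [1.9, -0.6, 1.4]
opening: 0.0736
std mm [1.01 0.19 3.44]
mpos [0.565  0.0298 0.3143] rot [ 0.073 -3.131  0.009]
[(0.67, [0.5702, 0.0347, 0.0574])]
[(0.74, [0.5644, 0.0334, 0.0579]), (0.44, [0.3903, -0.3563, 0.1398])]
headset0_band [(0.96, [0.4327, -0.5444, 0.1415]), (0.87, [0.3941, -0.1863, 0.1376]), (0.68, [0.626, -0.5812, 0.1457]), (0.59, [0.195, -0.3382, 0.1427])]
headset1_band [(0.75, [0.3909, -0.351, 0.141])]
bar [(0.71, [0.3931, -0.1862, 0.1378]), (0.64, [0.6185, -0.3082, 0.1529])]
```

View pics/at.png

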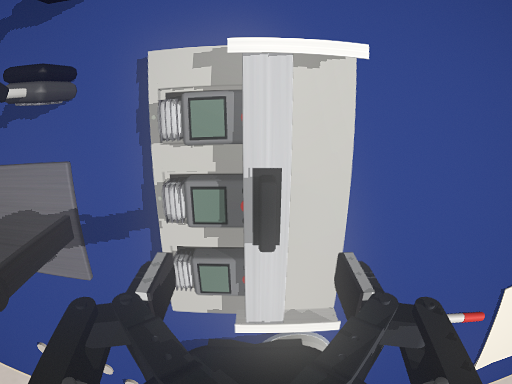

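View pics/at_scene.png

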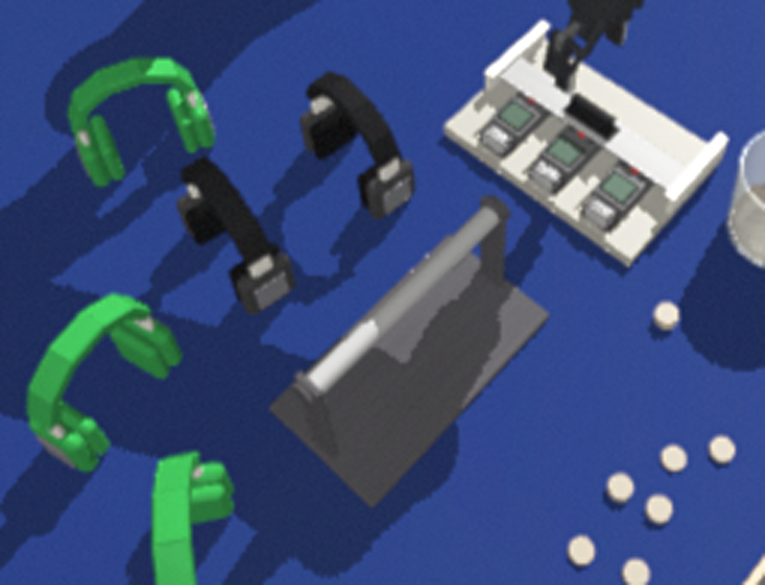

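Run:
```python
from h import *
p=eyes.get_image('scene'); crop(p,'au_scene',135,180,270,310,5.5)
w=unproj(p,[(495/3+90,205/3+165),(306/3+90,385/3+165)],.16); print('bar ends',w.round(4),np.degrees(np.arctan2(*(w[0]-w[1])[[1,0]])))
p2=eyes.get_image('side'); crop(p2,'au_side',225,120,345,220,6.2)
for q in ['headset0_band','headset1_band']:
  for pp in (p,p2):
    for d in spotter.outline_of(q,pp):
        m=d['region']; ys,xs=np.nonzero(m); print(q,round(d['confidence'],2),m.sum(),xs.mean().round(),ys.mean().round(),pp['image'][m].mean(0).round())
```

```text
bar ends [[ 0.6166 -0.1819  0.16  ]
 [ 0.6235 -0.4326  0.16  ]] 91.58496195384991
headset0_band 0.93 898 209.0 212.0 [49. 50. 54.]
headset0_band 0.87 1293 153.0 350.0 [ 63. 159.  83.]
headset0_band 0.84 1235 121.0 290.0 [ 54. 139.  73.]
headset0_band 0.82 821 134.0 201.0 [ 51. 130.  69.]
headset0_band 0.65 237 263.0 134.0 [ 65. 116.  77.]
headset0_band 0.76 301 265.0 144.0 [ 63. 108.  73.]
headset0_band 0.69 812 355.0 174.0 [ 55. 103.  64.]
headset0_band 0.63 771 299.0 186.0 [35. 35. 38.]
headset0_band 0.63 1757 351.0 288.0 [ 47. 111.  60.]
headset0_band 0.6 456 299.0 144.0 [46. 95. 56.]
headset0_band 0.21 176 239.0 222.0 [77. 77. 77.]
headset1_band 0.67 1573 353.0 231.0 [155. 157. 164.]
headset1_band 0.57 939 168.0 243.0 [45. 46. 51.]
headset1_band 0.91 461 306.0 161.0 [34. 35. 36.]
```

View pics/au_scene.png

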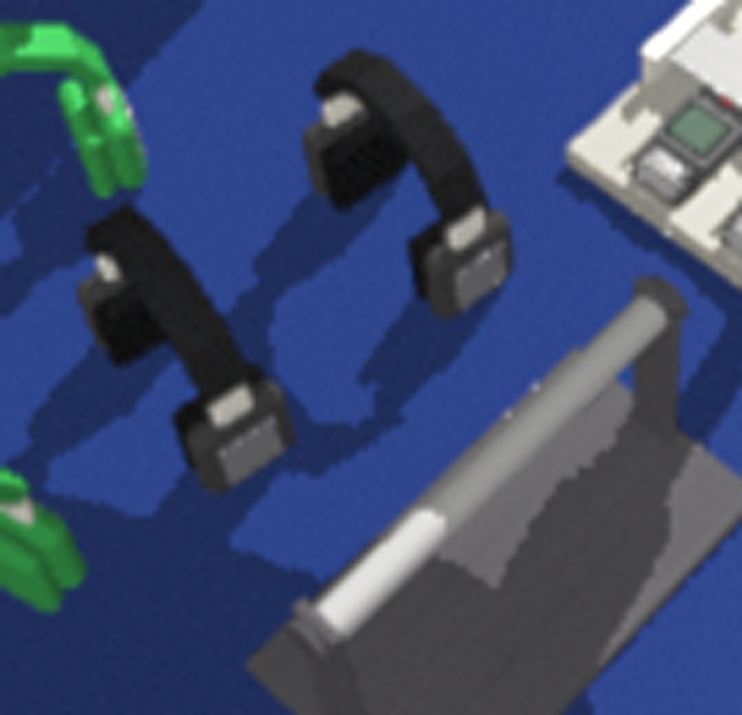

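View pics/au_side.png

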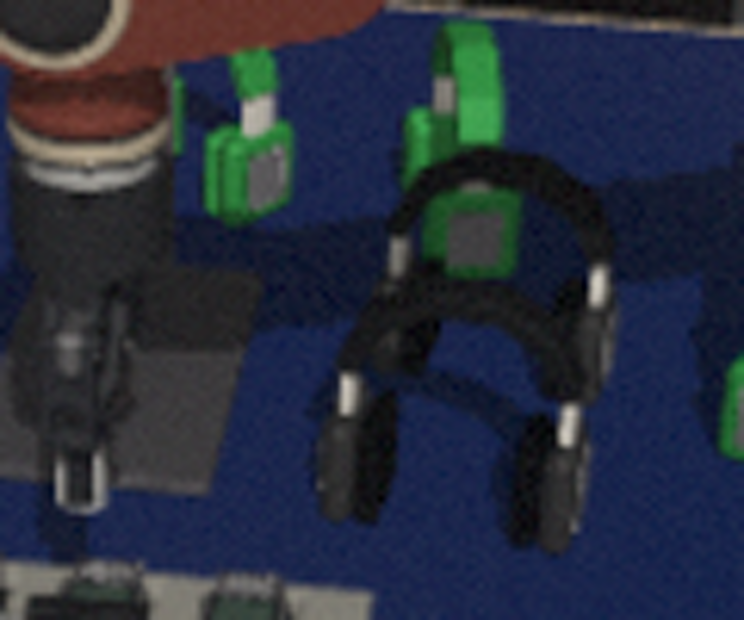

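```bash
python3 -c "
from h import *
plan([.395,-.17,.37],[0,1],mobs(3))"
```

```text
std mm [0.   0.   0.01]
mpos [0.5641 0.0305 0.3113] rot [ 0.074 -3.126  0.007]
turn [-0.005 -0.015  0.047] rows 1.0 shift now [ 179.2 -192.5  -55.2] shift after [ 169.1 -200.5  -58.7] dist 268.8
```

```bash
python3 -m crank '[[-0.005,-0.015,0.047,0,0,-20,-1],[0,0,0,0,0,-20,-1],[0,0,0,20,-24,-15,-1],[0,0,0,25,-30,-4,-1],[0,0,0,25,-30,0,-1],[0,0,0,25,-30,0,-1],[0,0,0,25,-30,0,-1],[0,0,0,25,-30,0,-1]]'; python3 -m crank '[[0,0,0,22,-25,0,-1],[0,0,0,0,0,0,-1]]'
python3 - <<'E'
from h import *
o=mobs(5); p=eyes.get_image('wrist'); save('av',p['image'])
for q in ['headset0_band','headset1_band']: print(q,[(round(d['confidence'],2),np.round(d['centre'],4).tolist()) for d in spotter.mark_of(q,p)])
E
```

```text
t: 51.65
tool_pos: [0.4173, -0.1448, 0.3736]
tool_rot: [-0.018, 3.138, -0.002]
contact_force: [0.1, -1.5, 0.6]
opening: 0.0852
t: 51.82
tool_pos: [0.3913, -0.1742, 0.3741]
tool_rot: [-0.008, 3.138, -0.007]
contact_force: [-0.1, 0.9, 0.7]
opening: 0.0851
std mm [1.07 1.17 0.06]
mpos [ 0.393  -0.1723  0.3741] rot [-0.013  3.137 -0.004]
headset0_band [(0.7, [0.3999, -0.1838, 0.1415])]
headset1_band [(0.78, [0.3881, -0.3565, 0.1436])]
```

View pics/av.png

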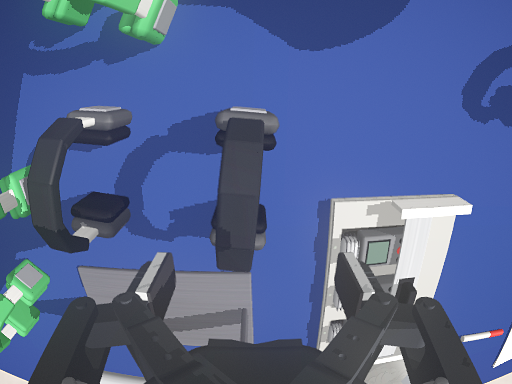

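Run:
```python
from h import *
im=cv2.imread('pics/av.png'); c=cv2.resize(im[95:280,190:300],None,fx=4,fy=4,interpolation=cv2.INTER_CUBIC); c=np.clip((c/255.)**.5*255,0,255).astype(np.uint8); cv2.imwrite('pics/av_crop.png',c[:600*2][:, :])
print(c.shape)
c=cv2.resize(c,None,fx=.8,fy=.8); cv2.imwrite('pics/av_crop.png',c)
```

```text
(740, 440, 3)
```

View pics/av_crop.png

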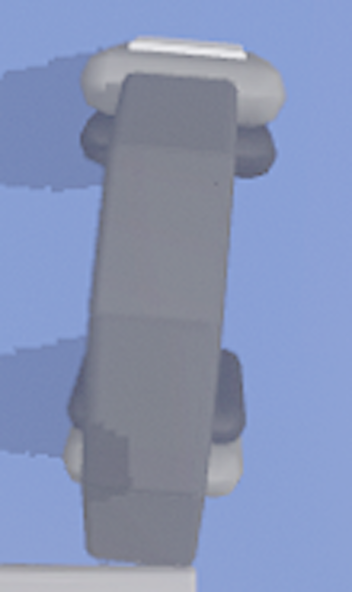

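Run:
```python
from h import *
o=mobs(2); p=eyes.get_image('wrist')
L=[(108,144),(236,150),(92,316),(220,320)]
w=wunproj(p,o,[(a/3.2+190-.4,b/3.2+95-.4) for a,b in L],.150); print(w.round(4), 'c',w.mean(0).round(4))
v=(w[2]+w[3]-w[0]-w[1]); u=(w[1]+w[3]-w[0]-w[2]); print('x-axis ang',np.degrees(np.arctan2(v[1],v[0])),'y ang',np.degrees(np.arctan2(u[1],u[0])),np.linalg.norm(v)/2,np.linalg.norm(u)/2)
plan([*w.mean(0)[:2],.33],[0.07,1],o)
```

```text
std mm [0.03 0.02 0.01]
mpos [ 0.3946 -0.1705  0.3738] rot [-2.100e-02  3.138e+00 -3.000e-03]
[[ 0.3403 -0.1929  0.15  ]
 [ 0.3413 -0.1667  0.15  ]
 [ 0.3777 -0.1969  0.15  ]
 [ 0.3782 -0.1693  0.15  ]] c [ 0.3594 -0.1814  0.15  ]
x-axis ang -5.101596322759962 y ang 88.40770416984869 0.037285230609907384 0.02695327240750103
turn [-0.002  0.004  0.083] rows 1.0 shift now [ 35.5 -10.4  43.6] shift after [ 34.3 -13.4  43.8] dist 57.2
```

Run:
```python
from h import *
o=mobs(1); p=eyes.get_image('wrist')
L=[(92,316),(220,320),(83,488),(205,493)]
w=wunproj(p,o,[(a/3.2+190-.4,b/3.2+95-.4) for a,b in L],.150); print(w.round(4), 'c',w.mean(0).round(4))
v=(w[2]+w[3]-w[0]-w[1]); u=(w[1]+w[3]-w[0]-w[2]); print('x-axis ang',np.degrees(np.arctan2(v[1],v[0])),'y ang',np.degrees(np.arctan2(u[1],u[0])),np.linalg.norm(v)/2,np.linalg.norm(u)/2)
plan([*w.mean(0)[:2],.33],[0.0,1],o)
# cups
print(wunproj(p,o,[(183/3.2+190,50/3.2+95),(155/3.2+190,480/3.2+95)],.05).round(4))
```

```text
std mm [0. 0. 0.]
mpos [ 0.3944 -0.1707  0.3738] rot [-2.000e-02  3.138e+00 -3.000e-03]
[[ 0.3775 -0.1972  0.15  ]
 [ 0.378  -0.1695  0.15  ]
 [ 0.42   -0.2007  0.15  ]
 [ 0.4207 -0.1722  0.15  ]] c [ 0.399  -0.1849  0.15  ]
x-axis ang -4.186387732560545 y ang 88.78602668413298 0.04271552340165138 0.028078465544404973
turn [-0.002  0.004  0.013] rows 1.0 shift now [ -4.3 -14.2  43.8] shift after [ -4.7 -14.2  43.8] dist 46.3
[[ 0.3264 -0.1802  0.05  ]
 [ 0.4733 -0.1891  0.05  ]]
```

```bash
python3 -m crank '[[0,0.004,-0.04,-4,-14,10,-1],[0,0,0,0,0,18,-1],[0,0,0,0,0,14,-1],[0,0,0,0,0,0,-1]]'
python3 - <<'E'
from h import *
o=mobs(5); plan([.398,-.1845,.308],[.061,.998],o); p=eyes.get_image('wrist'); save('aw',p['image'])
E
```

```text
t: 52.8
tool_pos: [0.3996, -0.1852, 0.3323]
tool_rot: [-0.088, 3.137, -0.007]
contact_force: [-0.4, 0.3, 0.3]
opening: 0.0853
std mm [0.3  0.16 1.38]
mpos [ 0.4    -0.1854  0.3345] rot [-0.088  3.135 -0.01 ]
turn [-0.006  0.006  0.117] rows 1.0 shift now [ 2.1  1.2 26.4] shift after [ 2.1  0.8 26.5] dist 26.6
```

View pics/aw.png

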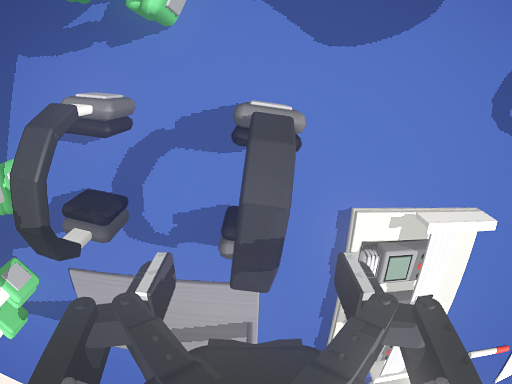

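```bash
python3 -m crank '[[-0.006,0.006,0.117,2,1,0,-1],[0,0,0,0,0,5,-1],[0,0,0,0,0,0,-1]]'
python3 - <<'E'
from h import *
o=mobs(5); plan([.398,-.1845,.308],[.061,.998],o); p=eyes.get_image('wrist'); save('ax',p['image'])
E
```

```text
t: 53.35
tool_pos: [0.3988, -0.1849, 0.3335]
tool_rot: [0.097, 3.134, -0.007]
contact_force: [-0.6, -0.0, -0.5]
opening: 0.0856
std mm [0.08 0.06 0.27]
mpos [ 0.399  -0.1851  0.3341] rot [ 0.098  3.133 -0.008]
turn [-0.005  0.007 -0.001] rows 1.0 shift now [ 1.2  0.6 26.1] shift after [ 1.   0.5 26.1] dist 26.1
```

View pics/ax.png

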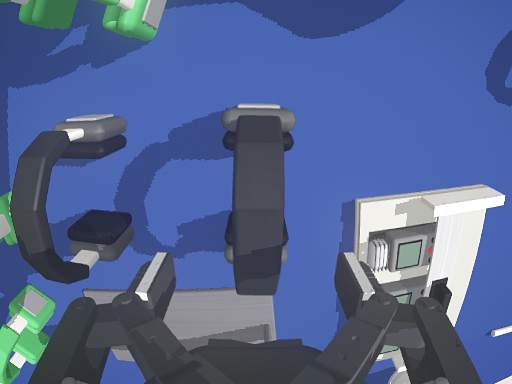

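Well aligned now (band column 258, vertical). Descend and grip.

```bash
python3 -m crank '[[-0.004,0.006,0,1,1,8,-0.6],[0,0,0,0,0,12,-0.5],[0,0,0,0,0,7,-0.4],[0,0,0,0,0,0,-0.4]]'
python3 - <<'E'
from h import *
o=mobs(5); plan([.398,-.1845,.308],[.061,.998],o); p=eyes.get_image('wrist'); save('ay',p['image']);obs()
E
```

```text
t: 53.98
tool_pos: [0.398, -0.1839, 0.3044]
tool_rot: [0.098, 3.139, -0.0]
contact_force: [-1.1, 0.4, -0.7]
opening: 0.0596
std mm [0.26 0.18 0.95]
mpos [ 0.3983 -0.1841  0.3056] rot [ 9.800e-02  3.138e+00 -2.000e-03]
turn [-0.001  0.002 -0.001] rows 1.0 shift now [ 0.2 -0.4 -2.4] shift after [ 0.2 -0.4 -2.4] dist 2.4
t 54.28 pos [ 0.3988 -0.1844  0.3074] rot [ 0.098  3.135 -0.004] F [ 0.6 -0.2 -0.3] open 0.0598 q [-0.6  -0.34  2.13  0.    1.35 -2.11]
```

View pics/ay.png

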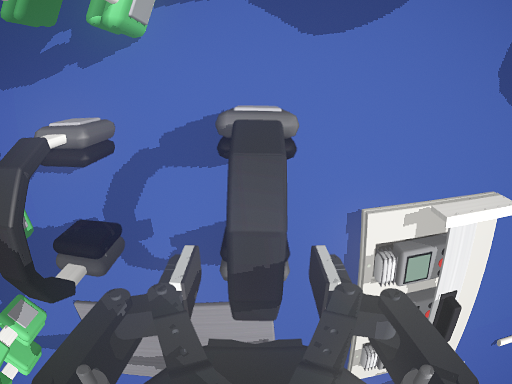

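```bash
python3 -m crank '[[0,0,0,0,0,0,1],[0,0,0,0,0,0,1],[0,0,0,0,0,0,1],[0,0,0,0,0,0,1],[0,0,0,0,0,0,1],[0,0,0,0,0,0,1]]' 60
python3 - <<'E'
from h import *
o=mobs(3); obs()
E
```

```text
t: 54.78
tool_pos: [0.3991, -0.1846, 0.3087]
tool_rot: [0.098, 3.133, -0.006]
contact_force: [1.2, 0.9, 0.1]
opening: 0.0284
std mm [0.01 0.01 0.01]
mpos [ 0.3991 -0.1846  0.3088] rot [ 0.098  3.133 -0.006]
t 54.93 pos [ 0.3991 -0.1846  0.3088] rot [ 0.098  3.133 -0.006] F [ 1.   0.5 -0.5] open 0.0283 q [-0.6  -0.34  2.13  0.    1.35 -2.11]
```

```bash
python3 -m crank '[[0,0,0,0,0,-15,1],[0,0,0,0,0,-30,1],[0,0,0,0,0,-35,1],[0,0,0,0,0,-35,1],[0,0,0,0,0,-35,1],[0,0,0,0,0,-35,1],[0,0,-0.09,0,0,-10,1],[0,0,0,0,0,0,1]]'
python3 - <<'E'
from h import *
o=mobs(3); obs(); plan([.617,-.249,.50],[-.028,1],o)
p=eyes.get_image('wrist'); save('az',p['image'])
E
```

```text
t: 55.6
tool_pos: [0.3968, -0.1833, 0.5032]
tool_rot: [0.048, -3.132, -0.009]
contact_force: [0.3, -0.6, -2.8]
opening: 0.0282
std mm [0.03 0.03 1.14]
mpos [ 0.3967 -0.1833  0.5021] rot [ 0.044 -3.131 -0.011]
t 55.75 pos [ 0.3966 -0.1832  0.4989] rot [ 0.042 -3.127 -0.015] F [-0.8  0.1 -2.9] open 0.0291 q [-0.6  -0.45  1.89 -0.    1.72 -2.2 ]
turn [ 0.007 -0.01   0.   ] rows 1.0 shift now [-218.3  -71.9   -0.6] shift after [-218.3  -71.8    2.1] dist 229.9
```

View pics/az.png

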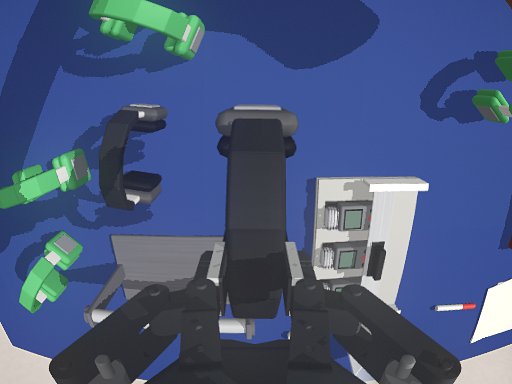

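```bash
python3 -m crank '[[0.007,-0.01,0,-20,-6,-3,1],[0,0,0,-36,-12,0,1],[0,0,0,-36,-12,0,1],[0,0,0,-36,-12,0,1],[0,0,0,-36,-12,0,1],[0,0,0,-30,-10,0,1],[0,0,0,-16,-6,0,1],[0,0,0,0,0,0,1]]'
python3 - <<'E'
from h import *
o=mobs(5); obs(); plan([.617,-.249,.50],[-.028,1],o)
p=eyes.get_image('wrist'); save('ba',p['image'])
p=eyes.get_image('side'); crop(p,'ba_side',180,60,330,220,4)
p=eyes.get_image('scene'); crop(p,'ba_scene',150,130,320,340,3.5)
E
```

```text
t: 56.47
tool_pos: [0.6156, -0.2498, 0.4729]
tool_rot: [0.026, -3.108, -0.029]
contact_force: [-1.4, -0.1, -3.0]
opening: 0.0282
std mm [1.05 0.35 1.43]
mpos [ 0.6139 -0.2492  0.4737] rot [ 0.026 -3.108 -0.029]
t 56.72 pos [ 0.6126 -0.2487  0.4771] rot [ 0.026 -3.112 -0.026] F [-0.7  0.3 -3. ] open 0.0286 q [-0.5   0.11  1.43  0.    1.63 -2.09]
turn [ 0.019 -0.033 -0.011] rows 1.0 shift now [ -2.2   0.6 -26.4] shift after [ -3.1   0.1 -26.3] dist 26.5
```

View pics/ba.png

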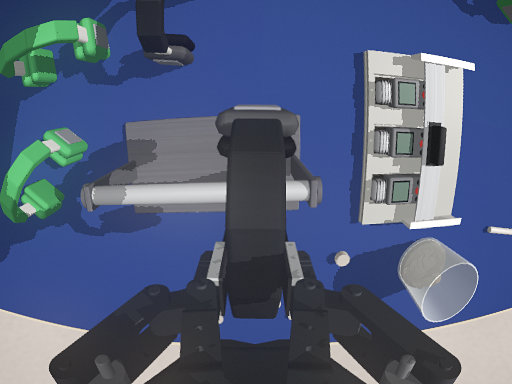

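View pics/ba_side.png

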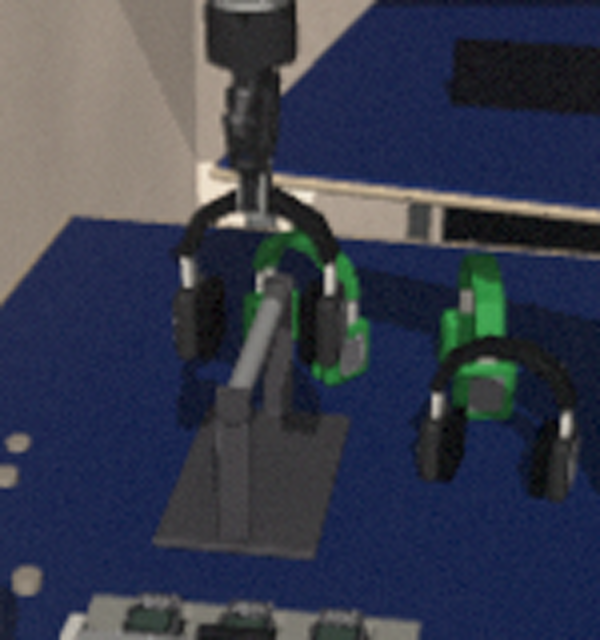

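View pics/ba_scene.png

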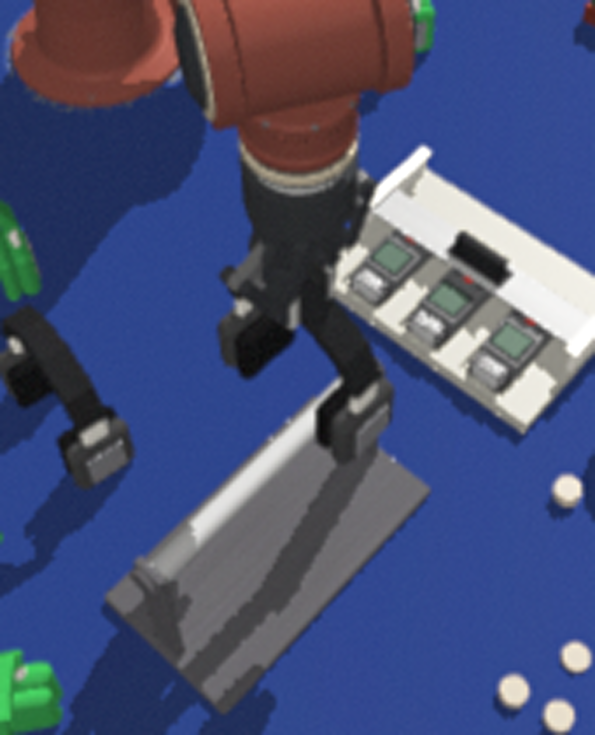

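Run:
```python
from h import *
im=cv2.imread('pics/ba.png'); cv2.imwrite('pics/ba_crop.png',cv2.resize(im[150:240,70:340],None,fx=2.9,fy=2.9,interpolation=cv2.INTER_CUBIC))
```

```text
(no output)
```

View pics/ba_crop.png

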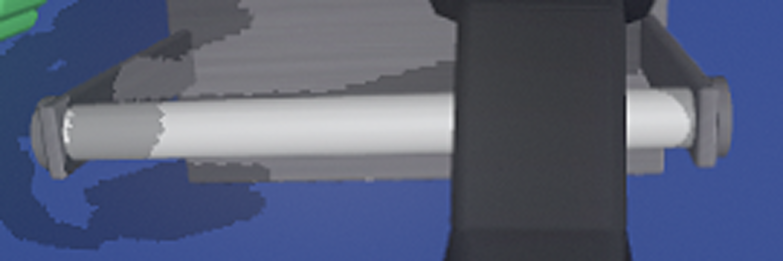

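Run:
```python
from h import *
o=mobs(1); p=eyes.get_image('wrist')
w=wunproj(p,o,[(93.4,195.2),(307.9,190.3)],.156); d=w[1]-w[0]; print(w.round(4),np.linalg.norm(d),np.degrees(np.arctan2(d[1],d[0])),w.mean(0).round(4))
plan([.617,-.249,.47],[-.028,1],o)
```

```text
std mm [0. 0. 0.]
mpos [ 0.6126 -0.2487  0.4786] rot [ 0.026 -3.114 -0.024]
[[ 0.6237 -0.4287  0.156 ]
 [ 0.6153 -0.1884  0.156 ]] 0.24040983890530496 92.0008834919595 [ 0.6195 -0.3086  0.156 ]
turn [ 0.016 -0.027 -0.011] rows 1.0 shift now [-4.6 -0.5  8.4] shift after [-4.4 -0.4  8.6] dist 9.6
```

```bash
python3 -m crank '[[0.016,-0.027,-0.016,-4,0,0,1],[0,0,0,0,0,15,1],[0,0,0,0,0,20,1],[0,0,0,0,0,20,1],[0,0,0,0,0,10,1],[0,0,0,0,0,0,1]]'
python3 - <<'E'
from h import *
o=mobs(5); obs(); plan([.617,-.249,.35],[-.035,1],o)
p=eyes.get_image('side'); crop(p,'bb_side',180,60,330,220,4)
E
```

```text
t: 57.47
tool_pos: [0.615, -0.2483, 0.4121]
tool_rot: [-0.049, 3.138, -0.003]
contact_force: [-0.7, 0.7, -4.2]
opening: 0.0285
std mm [0.35 0.17 1.86]
mpos [ 0.6154 -0.2485  0.4145] rot [-0.049  3.135 -0.006]
t 57.72 pos [ 0.616  -0.2488  0.4175] rot [-0.05   3.131 -0.01 ] F [-0.  -0.7 -1.4] open 0.0288 q [-0.5   0.13  1.5  -0.    1.49 -2.1 ]
turn [-0.004  0.006 -0.004] rows 1.0 shift now [-1.2 -0.3 64.5] shift after [-1.6 -0.6 64.5] dist 64.5
```

View pics/bb_side.png

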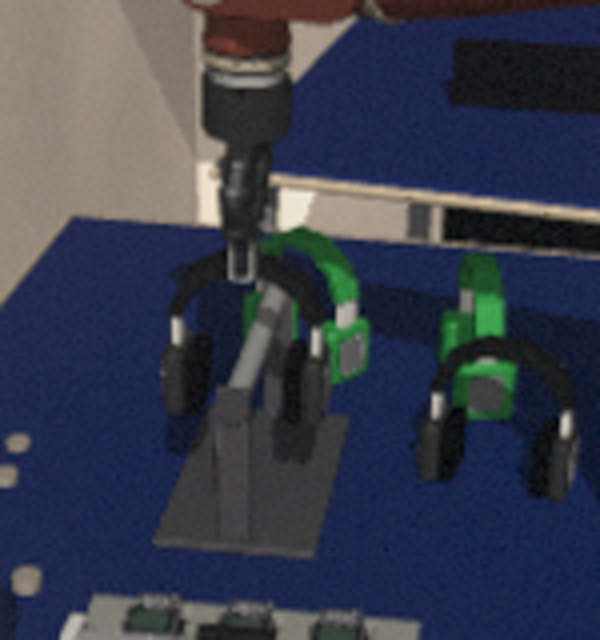

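```bash
python3 -m crank '[[-0.004,0.006,0,-1,0,15,1],[0,0,0,0,0,18,1],[0,0,0,0,0,18,1],[0,0,0,0,0,10,1],[0,0,0,0,0,0,1]]'
python3 - <<'E'
from h import *
o=mobs(5); obs(); plan([.617,-.249,.335],[-.035,1],o)
E
```

```text
t: 58.18
tool_pos: [0.6188, -0.2495, 0.358]
tool_rot: [-0.049, 3.129, -0.01]
contact_force: [-1.7, 0.0, -3.4]
opening: 0.0286
std mm [0.29 0.16 1.62]
mpos [ 0.6192 -0.2497  0.3602] rot [-0.049  3.126 -0.012]
t 58.43 pos [ 0.6196 -0.2499  0.3628] rot [-0.049  3.123 -0.016] F [ 0.3  0.1 -2.5] open 0.0284 q [-0.49  0.17  1.55  0.    1.39 -2.1 ]
turn [-0.008  0.015 -0.003] rows 1.0 shift now [ 2.5  1.  25.1] shift after [ 2.2  0.8 25.2] dist 25.3
```

```bash
python3 -m crank '[[-0.008,0.015,0,2,1,8,1],[0,0,0,0,0,8,1],[0,0,0,0,0,6,1],[0,0,0,0,0,3,1]]'
python3 - <<'E'
from h import *
o=mobs(4); obs(); plan([.617,-.249,.335],[-.035,1],o)
E
```

```text
t: 58.77
tool_pos: [0.6185, -0.2495, 0.3403]
tool_rot: [-0.05, 3.133, -0.008]
contact_force: [0.1, 0.4, -3.4]
opening: 0.0286
std mm [0.07 0.03 0.4 ]
mpos [ 0.6185 -0.2495  0.3401] rot [-0.05   3.133 -0.008]
t 58.97 pos [ 0.6187 -0.2496  0.3412] rot [-0.049  3.132 -0.009] F [-0.2  0.2 -2.4] open 0.0284 q [-0.49  0.19  1.57 -0.    1.37 -2.1 ]
turn [-0.005  0.008 -0.003] rows 1.0 shift now [1.5 0.6 5.1] shift after [1.5 0.5 5.1] dist 5.3
```

```bash
python3 -m crank '[[-0.004,0.007,0,1,0,5,1],[0,0,0,0,0,3,1]]'
python3 - <<'E'
from h import *
o=mobs(3); obs(); plan([.617,-.249,.335],[-.035,1],o)
E
```

```text
t: 59.13
tool_pos: [0.618, -0.2498, 0.3345]
tool_rot: [-0.05, 3.138, -0.004]
contact_force: [-6.8, 3.3, 10.7]
opening: 0.0286
std mm [0.08 0.03 0.13]
mpos [ 0.6181 -0.2499  0.3347] rot [-0.05   3.137 -0.004]
t 59.28 pos [ 0.6183 -0.2499  0.3348] rot [-0.05   3.136 -0.005] F [ 0.   0.1 -2.8] open 0.0285 q [-0.5   0.2   1.57 -0.    1.36 -2.1 ]
turn [-0.003  0.004 -0.003] rows 1.0 shift now [ 1.1  0.9 -0.3] shift after [ 1.1  0.9 -0.3] dist 1.4
```

```bash
python3 -m crank '[[0,0,0,0,0,1.5,1],[0,0,0,0,0,0,0.6],[0,0,0,0,0,0,0.2],[0,0,0,0,0,0,-0.1],[0,0,0,0,0,0,-0.3],[0,0,0,0,0,0,-0.3]]'
python3 - <<'E'
from h import *
o=mobs(2); obs()
p=eyes.get_image('side'); crop(p,'bc_side',180,60,330,220,4)
E
```

```text
t: 59.78
tool_pos: [0.6192, -0.2503, 0.3367]
tool_rot: [-0.05, 3.131, -0.009]
contact_force: [0.7, -0.3, -0.3]
opening: 0.0558
std mm [0.   0.   0.02]
mpos [ 0.6192 -0.2503  0.3367] rot [-0.05   3.131 -0.009]
t 59.88 pos [ 0.6191 -0.2503  0.3366] rot [-0.05   3.131 -0.009] F [-0.1  0.   0.5] open 0.0555 q [-0.5   0.2   1.57 -0.    1.36 -2.1 ]
```

View pics/bc_side.png

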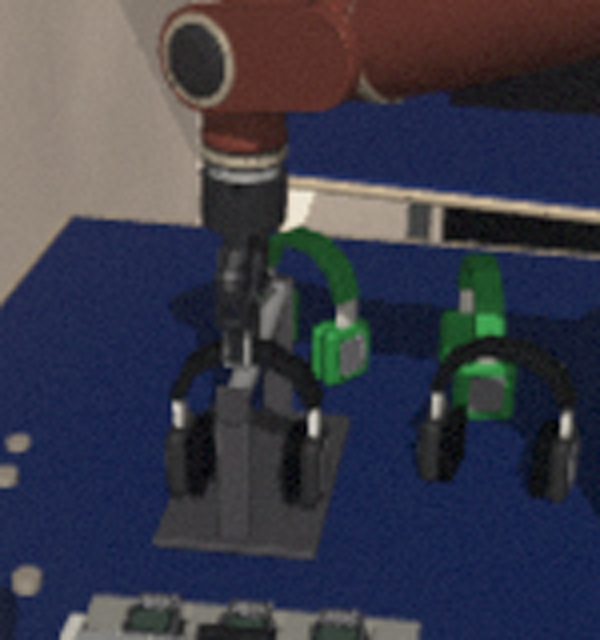

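```bash
python3 -m crank '[[0,0,0,0,0,-15,-0.3],[0,0,0,0,0,-25,-0.3],[0,0,0,0,0,-30,-1],[0,0,0,0,0,0,-1]]'
python3 - <<'E'
from h import *
o=mobs(4); plan([.391,-.34,.375],[.1,1],o)
p=eyes.get_image('wrist'); save('bd',p['image'])
E
```

```text
t: 60.27
tool_pos: [0.6179, -0.2497, 0.4088]
tool_rot: [-0.05, 3.136, -0.005]
contact_force: [1.1, -1.1, 1.7]
opening: 0.0774
std mm [0.38 0.2  2.88]
mpos [ 0.6174 -0.2494  0.4048] rot [-5.00e-02  3.14e+00 -1.00e-03]
turn [-0.001  0.001  0.131] rows 2.0 shift now [229.2 -83.4  29.7] shift after [ 216.3 -112.7   29.8] dist 245.7
```

View pics/bd.png

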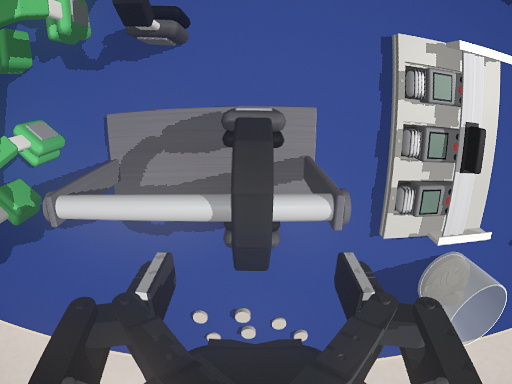

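```bash
python3 -m crank '[[0,0,0,20,-7,0,-1],[0,0,0,35,-13,0,-1],[0,0,0,35,-13,0,-1],[0,0,0,35,-13,0,-1],[0,0,0,35,-13,0,-1],[0,0,0,35,-13,10,-1],[0,0,0,32,-11,10,-1],[0,0,0,0,0,0,-1]]'
python3 - <<'E'
from h import *
o=mobs(6); p=eyes.get_image('wrist'); save('be',p['image'])
c=cv2.resize(p['image'][90:290,150:340],None,fx=4,fy=4,interpolation=cv2.INTER_CUBIC); save('be_crop',np.clip((c/255.)**.5*255,0,255).astype(np.uint8))
print([(round(d['confidence'],2),np.round(d['centre'],4).tolist()) for d in spotter.mark_of('headset1_band',p)]); obs()
E
```

```text
t: 61.18
tool_pos: [0.3832, -0.3393, 0.3669]
tool_rot: [0.06, -3.12, -0.024]
contact_force: [0.9, -0.1, -1.4]
opening: 0.0855
std mm [1.81 0.34 1.4 ]
mpos [ 0.3863 -0.3387  0.369 ] rot [ 0.064 -3.123 -0.022]
[]
t 61.58 pos [ 0.3885 -0.3382  0.371 ] rot [ 0.07  -3.126 -0.018] F [ 0.5  0.1 -0.2] open 0.0853 q [-0.86 -0.19  1.9  -0.    1.45 -2.47]
```

View pics/be.png

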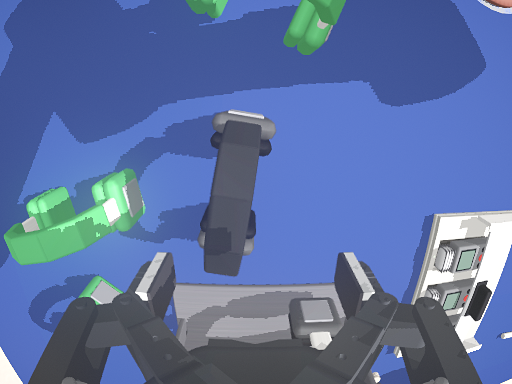

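View pics/be_crop.png

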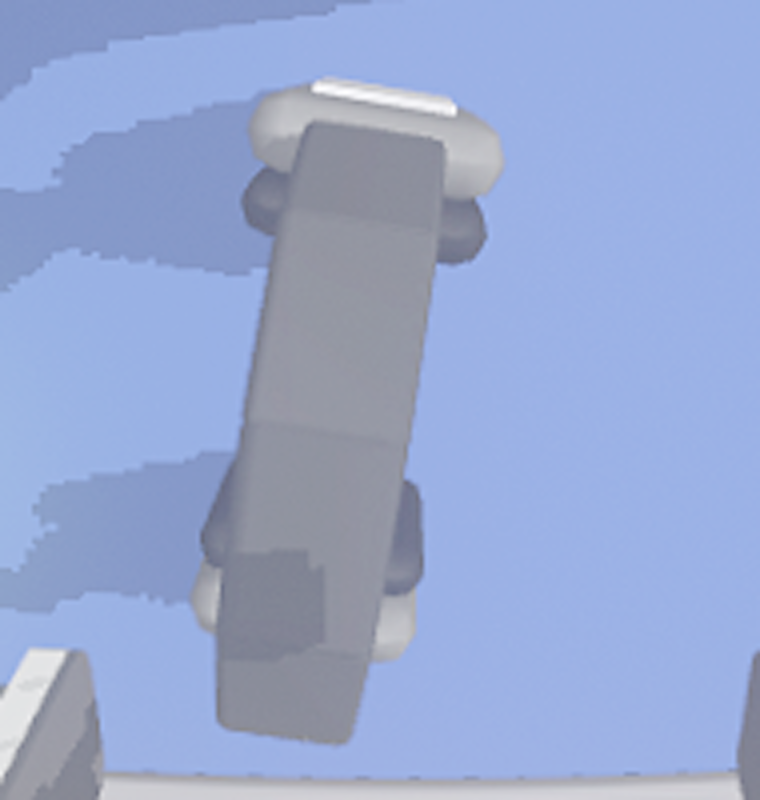

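Run:
```python
from h import *
o=mobs(1); p=eyes.get_image('wrist')
L=[(245,422),(408,442),(216,636),(369,656)]
w=wunproj(p,o,[(a/4+150-.4,b/4+90-.4) for a,b in L],.150); print(w.round(4), 'c',w.mean(0).round(4))
v=(w[2]+w[3]-w[0]-w[1]); u=(w[1]+w[3]-w[0]-w[2]); print('x-axis ang',np.degrees(np.arctan2(v[1],v[0])),'y ang',np.degrees(np.arctan2(u[1],u[0])),np.linalg.norm(v)/2,np.linalg.norm(u)/2)
c=wunproj(p,o,[(385/4+150,97/4+90),(300/4+150,630/4+90)],.05); d=c[1]-c[0]; print(c.round(4),np.degrees(np.arctan2(d[1],d[0])))
a=np.radians(-8); plan([*w.mean(0)[:2],.335],[-np.sin(a),np.cos(a)],o)
print('green',wunproj(p,o,[(140,195)],.06))
```

```text
std mm [0. 0. 0.]
mpos [ 0.3885 -0.3382  0.371 ] rot [ 0.07  -3.126 -0.018]
[[ 0.3688 -0.3673  0.15  ]
 [ 0.3712 -0.3392  0.15  ]
 [ 0.4106 -0.3731  0.15  ]
 [ 0.4134 -0.3447  0.15  ]] c [ 0.391  -0.3561  0.15  ]
x-axis ang -7.642762612089912 y ang 84.75831861313529 0.04239694295735376 0.028323718824617202
[[ 0.3183 -0.3465  0.05  ]
 [ 0.4634 -0.3648  0.05  ]] -7.186590181496532
turn [ 0.011 -0.016  0.184] rows 2.0 shift now [ -2.2 -18.3  35.8] shift after [ -4.9 -17.3  36. ] dist 40.3
green [[ 0.4021265  -0.45472453  0.06      ]]
```

```bash
python3 -m crank '[[0.01,-0.016,0.085,-3,-17,0,-1],[0,0,0.083,0,0,15,-1],[0,0,0,0,0,18,-1],[0,0,0,0,0,0,-1]]'
python3 - <<'E'
from h import *
a=np.radians(-7)
o=mobs(5); plan([.391,-.355,.308],[-np.sin(a),np.cos(a)],o); p=eyes.get_image('wrist'); save('bf',p['image'])
E
```

```text
t: 62.02
tool_pos: [0.3947, -0.3553, 0.339]
tool_rot: [0.201, 3.131, -0.003]
contact_force: [-1.3, -0.1, -0.9]
opening: 0.0852
std mm [0.2  0.27 1.58]
mpos [ 0.3951 -0.3557  0.3416] rot [ 0.2    3.128 -0.008]
turn [-0.004  0.007 -0.006] rows 1.0 shift now [ 4.4  0.3 33.6] shift after [ 4.1  0.2 33.6] dist 33.9
```

View pics/bf.png

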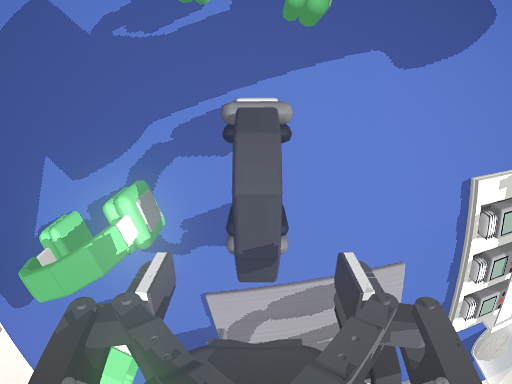

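```bash
python3 -m crank '[[-0.004,0.006,-0.006,4,0,8,-0.6],[0,0,0,0,0,14,-0.5],[0,0,0,0,0,12,-0.4],[0,0,0,0,0,0,-0.4]]'
python3 - <<'E'
from h import *
a=np.radians(-7)
o=mobs(5); plan([.391,-.355,.308],[-np.sin(a),np.cos(a)],o); p=eyes.get_image('wrist'); save('bg',p['image']); obs()
E
```

```text
t: 62.65
tool_pos: [0.3912, -0.3561, 0.3108]
tool_rot: [0.188, 3.129, -0.011]
contact_force: [-0.7, 0.2, -1.6]
opening: 0.0597
std mm [0.3  0.29 1.17]
mpos [ 0.3917 -0.3565  0.3125] rot [ 0.188  3.128 -0.014]
turn [-0.008  0.009  0.002] rows 1.0 shift now [0.9 1.5 4.5] shift after [0.8 1.4 4.5] dist 4.8
t 62.95 pos [ 0.3921 -0.357   0.3143] rot [ 0.188  3.125 -0.017] F [-0.5  0.3  0.1] open 0.06 q [-0.88 -0.1   1.92  0.    1.31 -2.33]
```

View pics/bg.png

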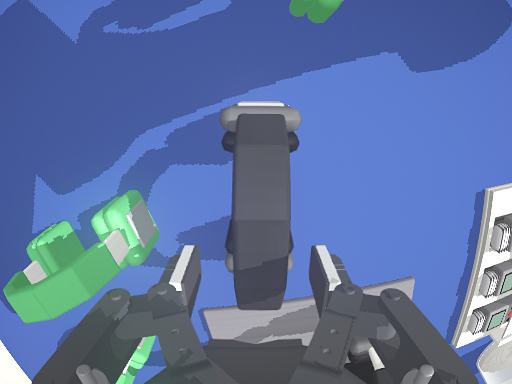

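```bash
python3 -m crank '[[-0.008,0.01,0,1,2,6,-0.2],[0,0,0,0,0,1,0.3],[0,0,0,0,0,0,1],[0,0,0,0,0,0,1],[0,0,0,0,0,0,1],[0,0,0,0,0,0,1]]' 60
python3 - <<'E'
from h import *
o=mobs(3); obs()
E
```

```text
t: 63.45
tool_pos: [0.3918, -0.3551, 0.3085]
tool_rot: [0.189, 3.134, -0.006]
contact_force: [-0.5, 0.0, 0.3]
opening: 0.0284
std mm [0.01 0.01 0.02]
mpos [ 0.3918 -0.3551  0.3085] rot [ 0.189  3.134 -0.006]
t 63.6 pos [ 0.3918 -0.3551  0.3086] rot [ 0.188  3.134 -0.006] F [-0.4 -0.9 -0.5] open 0.0284 q [-0.88 -0.1   1.93 -0.    1.31 -2.33]
```

```bash
python3 -m crank '[[0,0,0,0,0,-15,1],[0,0,0,0,0,-30,1],[0,0,0,0,0,-35,1],[0,0,0,0,0,-35,1],[0,0,0,0,0,-35,1],[0,0,0,0,0,-35,1],[0,0,-0.08,0,0,-20,1],[0,0,-0.08,0,0,0,1]]'
python3 - <<'E'
from h import *
o=mobs(5); obs(); plan([.621,-.3685,.51],[-.035,1],o)
E
```

```text
t: 64.27
tool_pos: [0.3908, -0.3536, 0.5128]
tool_rot: [0.07, -3.13, -0.019]
contact_force: [1.2, 0.1, -2.3]
opening: 0.0285
std mm [0.08 0.07 2.64]
mpos [ 0.3907 -0.3535  0.5091] rot [ 0.066 -3.127 -0.025]
t 64.52 pos [ 0.3906 -0.3534  0.5051] rot [ 0.061 -3.123 -0.033] F [ 0.1  0.4 -2.2] open 0.0283 q [-0.88 -0.22  1.7  -0.    1.68 -2.49]
turn [ 0.016 -0.014  0.007] rows 1.0 shift now [-229.4  -24.7   -4.4] shift after [-229.6  -23.1   -0.9] dist 230.8
```

```bash
python3 -m crank '[[0.016,-0.014,0,-20,-2,-6,1],[0,0,0,-36,-4,-4,1],[0,0,0,-36,-4,-4,1],[0,0,0,-36,-4,-4,1],[0,0,0,-36,-4,-4,1],[0,0,0,-34,-4,-4,1],[0,0,0,-24,-2,-4,1],[0,0,0,0,0,0,1]]'
python3 - <<'E'
from h import *
o=mobs(5); obs(); plan([.621,-.3685,.48],[-.035,1],o)
p=eyes.get_image('wrist'); save('bh',p['image'])
p=eyes.get_image('side'); crop(p,'bh_side',180,60,330,220,4)
E
```

```text
t: 65.18
tool_pos: [0.6221, -0.3708, 0.5125]
tool_rot: [0.037, -3.116, -0.035]
contact_force: [-0.9, 0.4, -2.6]
opening: 0.0286
std mm [1.5  0.18 1.02]
mpos [ 0.6198 -0.3711  0.5128] rot [ 0.035 -3.114 -0.035]
t 65.43 pos [ 0.6177 -0.3713  0.5154] rot [ 0.033 -3.117 -0.032] F [ 0.4  0.4 -2.2] open 0.0284 q [-0.64  0.25  1.22  0.    1.71 -2.24]
turn [ 0.023 -0.026 -0.013] rows 1.0 shift now [-2.1  1.8 32.8] shift after [-1.3  2.5 32.8] dist 32.9
```

View pics/bh.png

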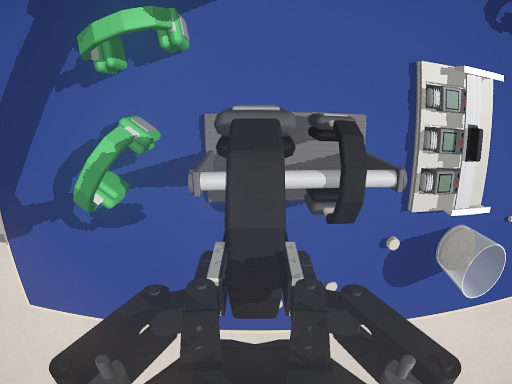

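View pics/bh_side.png

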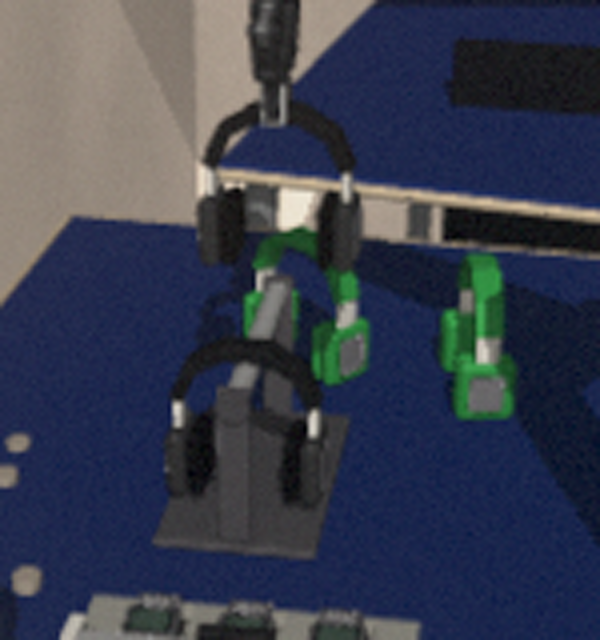

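```bash
python3 -m crank '[[0.02,-0.026,-0.013,-1,2,10,1],[0,0,0,0,0,22,1],[0,0,0,0,0,25,1],[0,0,0,0,0,25,1],[0,0,0,0,0,15,1],[0,0,0,0,0,0,1]]'
python3 - <<'E'
from h import *
o=mobs(5); obs(); plan([.621,-.3685,.35],[-.035,1],o)
E
```

```text
t: 66.03
tool_pos: [0.6132, -0.3703, 0.4251]
tool_rot: [-0.044, 3.127, -0.014]
contact_force: [-0.5, 0.5, -3.0]
opening: 0.0283
std mm [0.47 0.17 2.33]
mpos [ 0.6138 -0.3706  0.4284] rot [-0.044  3.123 -0.019]
t 66.28 pos [ 0.6146 -0.3707  0.4317] rot [-0.045  3.119 -0.023] F [-0.3  0.5 -1.2] open 0.0283 q [-0.65  0.25  1.35  0.    1.51 -2.25]
turn [-0.012  0.018 -0.007] rows 1.0 shift now [-5.8  2.8 78.5] shift after [-7.3  1.8 78.4] dist 78.8
```

```bash
python3 -m crank '[[-0.014,0.02,-0.006,-5,2,12,1],[0,0,0,0,0,20,1],[0,0,0,0,0,20,1],[0,0,0,0,0,15,1],[0,0,0,0,0,0,1]]'
python3 - <<'E'
from h import *
o=mobs(5); obs(); plan([.621,-.3685,.335],[-.035,1],o)
p=eyes.get_image('wrist'); save('bi',p['image'])
E
```

```text
t: 66.7
tool_pos: [0.6226, -0.3692, 0.3702]
tool_rot: [-0.057, 3.131, -0.012]
contact_force: [0.1, 0.7, -3.9]
opening: 0.0284
std mm [0.22 0.25 2.08]
mpos [ 0.6229 -0.3695  0.3733] rot [-0.056  3.127 -0.016]
t 66.95 pos [ 0.6231 -0.3699  0.3763] rot [-0.056  3.124 -0.02 ] F [-0.1  0.3 -1.7] open 0.0282 q [-0.64  0.29  1.39  0.    1.44 -2.25]
turn [-0.01   0.014  0.001] rows 1.0 shift now [ 2.4  1.5 38.3] shift after [ 1.9  1.1 38.3] dist 38.4
```

View pics/bi.png

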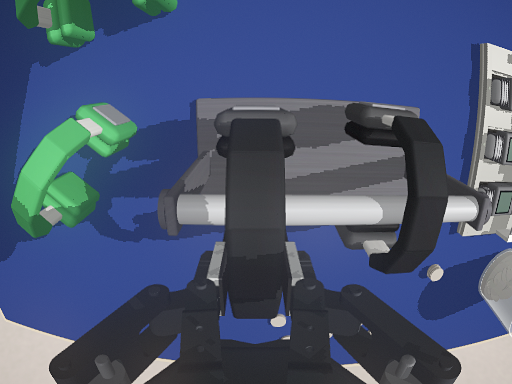

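```bash
python3 -m crank '[[-0.012,0.016,0,2,1,10,1],[0,0,0,0,0,12,1],[0,0,0,0,0,9,1],[0,0,0,0,0,4,1]]'
python3 - <<'E'
from h import *
o=mobs(4); obs(); plan([.621,-.3685,.335],[-.035,1],o)
E
```

```text
t: 67.33
tool_pos: [0.6217, -0.3696, 0.3432]
tool_rot: [-0.056, 3.135, -0.007]
contact_force: [0.2, 0.6, -3.0]
opening: 0.0288
std mm [0.12 0.07 0.7 ]
mpos [ 0.6216 -0.3696  0.343 ] rot [-0.056  3.136 -0.007]
t 67.53 pos [ 0.6219 -0.3698  0.345 ] rot [-0.056  3.134 -0.009] F [-0.9  0.2 -2. ] open 0.0289 q [-0.64  0.32  1.42 -0.    1.4  -2.25]
turn [-0.004  0.005  0.001] rows 1.0 shift now [0.6 1.2 8. ] shift after [0.6 1.1 8. ] dist 8.1
```

```bash
python3 -m crank '[[-0.004,0.006,0,1,1,6,1],[0,0,0,0,0,4,1],[0,0,0,0,0,2,1]]'
python3 - <<'E'
from h import *
o=mobs(3); obs(); plan([.621,-.3685,.335],[-.035,1],o)
E
```

```text
t: 67.78
tool_pos: [0.6214, -0.3691, 0.3345]
tool_rot: [-0.056, 3.137, -0.006]
contact_force: [0.6, -0.5, 3.7]
opening: 0.0285
std mm [0.01 0.02 0.1 ]
mpos [ 0.6214 -0.3692  0.3346] rot [-0.056  3.137 -0.006]
t 67.93 pos [ 0.6214 -0.3692  0.3348] rot [-0.056  3.137 -0.006] F [ 0.3 -0.5 -2.1] open 0.0286 q [-0.64  0.32  1.43 -0.    1.39 -2.25]
turn [-0.004  0.004  0.001] rows 1.0 shift now [ 0.4  0.7 -0.4] shift after [ 0.4  0.7 -0.4] dist 0.9
```

```bash
python3 -m crank '[[0,0,0,0,0,1,1],[0,0,0,0,0,0,0.6],[0,0,0,0,0,0,0.2],[0,0,0,0,0,0,-0.1],[0,0,0,0,0,0,-0.3],[0,0,0,0,0,0,-0.3],[0,0,0,0,0,-12,-0.3],[0,0,0,0,0,-25,-0.3]]'; python3 -m crank '[[0,0,0,0,0,-35,-0.3],[0,0,0,0,0,-35,-0.3],[0,0,0,20,0,-20,-0.3],[0,0,0,35,0,0,-0.3],[0,0,0,35,0,0,-0.3],[0,0,0,35,0,0,-0.3],[0,0,0,35,0,0,-0.3],[0,0,0,0,0,0,-0.3]]'
python3 - <<'E'
from h import *
o=mobs(3); obs()
p=eyes.get_image('wrist'); save('bj',p['image'])
p=eyes.get_image('side'); crop(p,'bj_side',150,110,330,270,4)
p=eyes.get_image('scene'); crop(p,'bj_scene',150,130,400,340,3)
print([(round(d['confidence'],2),np.round(d['centre'],4).tolist()) for q in ['gate_handle','headset0_band','headset1_band'] for d in spotter.mark_of(q,p)])
E
```

```text
t: 68.6
tool_pos: [0.6206, -0.3686, 0.3676]
tool_rot: [0.056, -3.139, -0.001]
contact_force: [0.4, 0.0, -0.5]
opening: 0.0553
t: 69.27
tool_pos: [0.4562, -0.3731, 0.4778]
tool_rot: [-0.063, 3.129, -0.021]
contact_force: [0.4, 0.1, -0.1]
opening: 0.0556
std mm [1.21 0.02 0.31]
mpos [ 0.4578 -0.3731  0.4782] rot [-0.064  3.127 -0.022]
t 69.42 pos [ 0.4601 -0.3731  0.4779] rot [-0.067  3.126 -0.021] F [ 0.   0.4 -0.2] open 0.0556 q [-0.81 -0.06  1.61  0.    1.58 -2.42]
[(0.92, [0.5698, 0.0396, 0.0534]), (0.92, [0.2257, 0.287, 0.1416]), (0.66, [0.6221, -0.5821, 0.144]), (0.62, [0.6126, -0.2521, 0.1653]), (0.6, [0.4306, -0.545, 0.1428]), (0.57, [0.1953, -0.3389, 0.1373]), (0.7, [0.6206, -0.3675, 0.1666]), (0.67, [0.4934, -0.0028, 0.0216])]
```

View pics/bj_side.png

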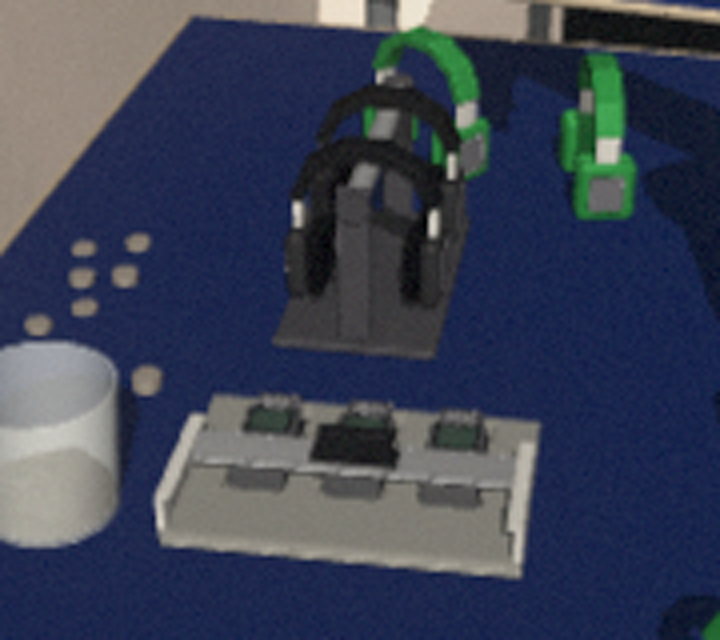

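View pics/bj_scene.png

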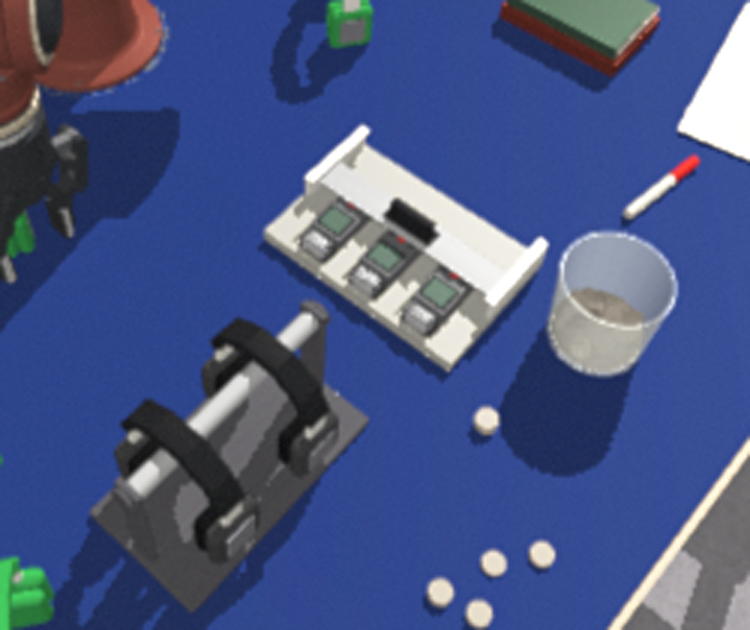

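View pics/bj.png

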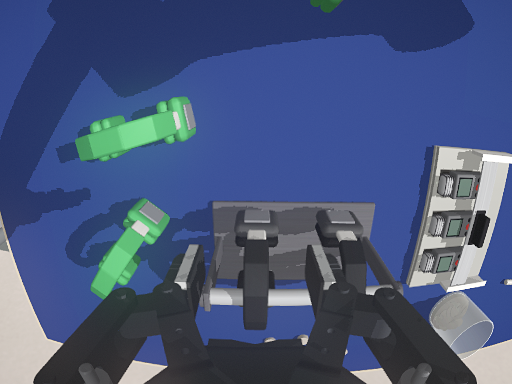

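Run:
```python
from h import *
a=cv2.imread('pics/a_side.png'); p=eyes.get_image('side')
b=p['image'][:,:,::-1]
v=np.vstack([cv2.resize(x[205:255,185:292],None,fx=5.8,fy=5.8,interpolation=cv2.INTER_CUBIC) for x in (a,b)]); cv2.imwrite('pics/bk.png',v)
```

```text
(no output)
```

View pics/bk.png

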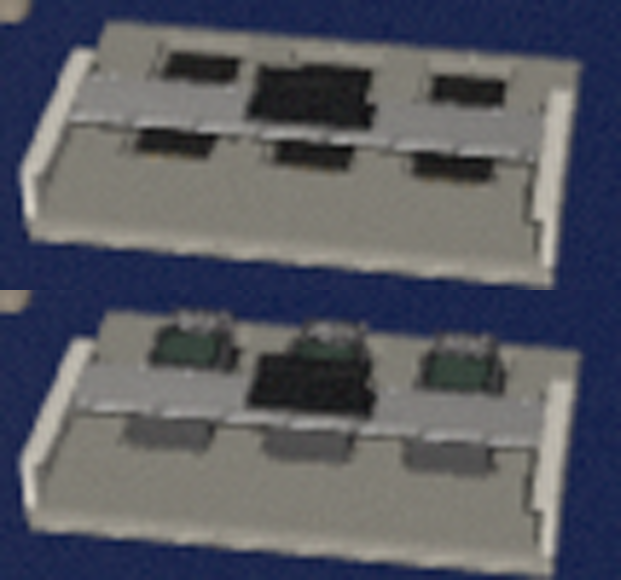

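```bash
python3 -c "
from h import *
obs(); print(ctrl.finish_job())"
```

```text
t 69.77 pos [ 0.461  -0.3731  0.4759] rot [-0.069  3.129 -0.018] F [ 0.9  0.1 -0.4] open 0.0554 q [-0.81 -0.06  1.61  0.    1.58 -2.42]
the job is handed in; nothing more can be done
None
```

The kit is put away and the job was handed in at about 70 s of the 208 s allowed. I opened the gate to its stop and docked all three recorders in their own bays, screen up with feet at the contact end. Then I closed the gate over them to its home stop and hung both black headsets on the bar, one cup on each side.

**Problem, mended:** the recorder in bay 2 (voice recorder 1) first came to rest with its grille end on the front rim of the bay. I picked it up again, moved it 4 mm towards the contacts and reseated it, before the gate was closed.

**Last checks:**
- **Recorders and gate:** the side view shows all three feet under the gate, and the gate sits where it was at the start to within about a pixel. The network's readings of the gate handle after closing disagreed with each other by about 6 mm (0.033 to 0.040 m along the gate's travel, 0.038 m expected). I took the start-to-end picture comparison as the better evidence.
- **Headsets:** both hang level with nothing touching them, at about 60 mm either side of the bar's middle.
- **Left alone:** I never reached for the green look-alikes, coins, books or marker. They looked unmoved, but I did not measure them.
- **Limits:** no force in the step-end readings was above about 37 N. Speeds and forces within each step were not recorded.

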